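Square up a tube post in a fixture block

ROBOT

A 6-joint arm with a two-finger parallel gripper is mounted at the origin on a cart in front of the work surface, level with it; the furniture and walls round the work are solid. World frame = base frame: x ahead of the robot, y to its left, z up, the work surface at z = 0. Lengths are in mm, angles in rad, forces in N, time in s.
With the tool pointing down it reaches from about 275 to 1000 mm from the base axis. Payload 8.4 kg.
Tool frame: the origin (TCP) lies at the very end of the fingers, on their centre line; the grasp point (between the pads) lies 19 mm behind it; z points along the fingers, y is the direction in which the jaws open and shut (so a half turn about z gives the same grasp; the last joint's range is limited). The gripper opens to 85 mm and grips with 20 to 120 N. Pads are 22 mm wide; open, the fingers measure 114 mm over their backs; the gripper's body (76 mm by 85 mm) begins 54 mm behind the grasp point. The pads swing forward as they close: fully open they stand 13 mm farther back than shut.
Start: joints at [1.272, 0.353, 1.633, -0, 1.155, -0.002], TCP at [182.787, 597.676, 200.681] pointing down, gripper open.
Joint ranges: [-2.63, 2.63], [-0.92, 2.1], [0.06, 2.66], [-1.3, 4.44], [0, 2.69], [-3.02, 3.02]. Speed limits (rad/s): [2.22, 2.22, 2.79, 3.14, 3.14, 3.14].

INTERFACE

Orientations are given as [roll, pitch, yaw] about the fixed x, y, z axes, in that order (R = Rz(yaw) Ry(pitch) Rx(roll)).
In Python, from rig import sense, grab_frame, sign_off, masks_of gives the robot as it stands. The module is installed in compiled form; this text tells all that it offers.
- The arm moves only by the shell command python3 -m inch 'ROWS' [FORCE]. ROWS is JSON, a list of rows, each an object of numbers: "gripper": the finger opening in m, from 0 to 0.0854; "tx", "ty", "tz": the shift along the tool's x, y, z in m; "spin": the turn about the tool's z in degrees. In form: [{"gripper": .., "tx": .., "ty": .., "tz": .., "spin": ..}, ...]. A call has exactly 8 rows; each row shifts and turns the commanded pose from where the row before left it, along the tool's axes as they then stand; what a row does not reach is not made up. A row lasts 1/10 s, in which the tool goes at most 50 mm and 8.59 degrees, less where a joint would pass 70% of its speed; a pose out of reach is approached as far as the arm can. A call is refused whole if a number of a shift passes 0.05 or a number of a turn 8.59, either way. A call with a gripper value outside its range is refused whole. The fingers move at their own pace and stop on an object; FORCE is the grip in N (left out, the last holds). Time passes only in rows, so rows that do not move let the fingers close, or fill a call up. It gives the time, the measured TCP pose, the force and the opening at its end, in the units of the state.
- sense(): the state, without advancing time (a new reading comes with each control period).
- grab_frame(name): name is "scene" or "top" or "wrist"; returns a dict with "pixels" (400x640x3 uint8, red, green, blue), "K" (3x3 intrinsics, pixels), "k1" (the pictures are not rectified: a ray, as slopes to the right and down, at radius r is drawn at 1 + k1 r^2 times it, then the intrinsics apply), "extrinsics" (4x4, takes a point from camera to world coordinates). Camera axes: x right, y down, z forward; pixel columns grow to the right and rows downward; lengths in mm; the calibration is good to about 2 mm. A picture is of the moment at which its call begins. There is no depth.
- sign_off(): hands the job in, once; it reports no verdict.
Trained networks look in the newest picture that a camera, given by its name, has taken for a name from the list of things; names that differ only in an ending like _2 or _b are one class to them, and where a whole thing is asked for, a point or a joint stands for the part that bears it (a point fixed in the world has none). Each returns a list of dicts, best first, with "conf" (0 to 1); they miss things now and then, are a little off and sometimes report something else, mostly with a low value. They report only what shows in the picture. A call takes as long as a camera call. They do not tell look-alikes from the thing itself.
- masks_of(camera, target): "pixels" (400x640 bool, what is visible of it) and "centre" ([row, column] in pixels, amid what is visible of it).
The state is a dict: "clock": time; "qpos": joint angles; "qvel": joint speeds; "joint_efforts": joint torques, N m; "eef_pos": TCP position; "tcp_rot": TCP orientation; "contact_force": force on the tool from outside, world axes, zero at the start; "wrist_torque": the same for the moment, N m; "opening": opening from 0.0 (shut) to 1.0 (fully open).
Only numpy, scipy, OpenCV 4.12 (cv2) and the standard library are available. Lean on these libraries where they do the work, as an engineer would, in place of code of your own. Each camera call takes 0.05 s, during which the arm holds its last target.

TASK

Stand the short square-tube post upright in the square pocket of the fixture block, all the way down, and let go of it. Then take the flanged steel square and press it into the corner between the post and the long clear part of the block, its foot flat on the block and its upright back flat against the middle of the post, and finish while holding it there still firmly pressed against both faces, with nothing but the square pushing on the post. Leave the other things on the table alone.

Things in the scene. Friction and masses are not known exactly. Their poses are not given: they have to be found in the camera images.
- fixture_block: Bright aluminium block bolted to the table, 200 long x 90 wide x 48 mm high; origin at the centre of its underside, x along its length, z up. Its blind square pocket, 36.3 mm wide, 40 mm deep, with a small chamfer and sides parallel to the block's, lies on the centre line 62 mm from the origin toward -x; the clear part for the square is on the pocket's +x side. Screw heads are flush.
- pocket_mouth (a point): Centre of the pocket's mouth, at the height of the block's top; axes as the block's.
- pocket_floor (a point): Centre of the pocket's floor, 40 mm below the block's top. The post has about 0.65 mm of play on each side in the pocket: pushed, it slides until it meets the pocket's far side, and only then gives the square a firm stop; the square's foot drags on the block by friction of several newtons.
- tube_post: Dark steel square-tube offcut, 35 x 35 mm, 85 mm long, standing loose on end on the table, about 0.25 kg. Its own y axis runs up the tube; x and z are square to its sides; the origin lies in the middle of one side face (17.5 mm from the tube's axis, half way up). Any of its four quarter turns fits the pocket; 45 mm then stand above the block.
- post_foot (a point): Centre of the post's lower end, on the tube's axis; axes as the post's.
- post_top (a point): Centre of the post's upper end, on the tube's axis, 85 mm above post_foot.
- flange_square: Bright steel flanged square standing by itself, 0.35 kg: foot 100 mm long (own x), 40 wide (y), flange 8 mm thick with a 10 mm wide rib up to 25 mm; upright leg at the foot's -x end, 28 wide (x), 10 thick (y), 95 mm high. Origin at the centre of its underside, z up. The leg's flat outer back looks to -x, flush with the foot's end; it goes against the post, square's x along block's x.
- square_heel (a point): Lower outer corner of the square: bottom of the back of the upright leg, on its centre line, 50 mm from the origin toward the square's -x.
- square_grip (a point): Good place to pinch the square: middle of the upright leg, 78 mm above its underside (17 mm below its top), 14 mm from the back; pinch across the 10 mm thickness (the square's y). Once in place it is 33 mm higher than the top of the seated post.
- pliers: Bystander: welding pliers with red handles, lying on the table, 199 mm long.
- hammer: Bystander: chipping hammer with a spring handle, lying on the table, 245 mm long.
- nut: Bystander: hexagon nut, 27 mm across flats.
- nozzle: Bystander: copper gas nozzle lying on the table, 68 mm long.
- washer: Bystander: square washer plate, 46 mm.
- gusset: Bystander: dark triangular gusset plate, 72 mm, behind the block.
Not all that is in view belongs to the job. There is more than one size of the tube_post; the one meant has the size given above.

How it is judged (in metres and radians):
On the way, in this order (a step that is already met when the one before it is completed fails the run):
1. the post stands in the pocket, down on its floor, and has been let go (z of post_foot in the frame of pocket_floor below 0.003 m and horizontal distance between post_foot and pocket_floor below 0.004 m and angle between post_foot's own y axis and vertical below 0.08 rad and contact force between each of the arm, the fingers and tube_post below 0.2 N), for 0.2 s.
2. the held square presses on the block and on the post (contact force between the fingers and flange_square above 2 N and contact force between flange_square and fixture_block above 1 N and contact force between flange_square and tube_post above 1 N), for 0.2 s.
At the end, for the whole second after the job is handed in: Post on pocket floor (3 mm; 4 mm of centre), upright within 2 deg, untouched by robot; still square held by the fingers on the block (2 mm, tilt 1.7 deg), in line with it within 3.4 deg, back along the post (2.3 deg), within 10 mm of the centre line, pressing on block over 1 N, on post 1 to 40 N (all of step 2 and z of post_foot in the frame of pocket_floor below 0.003 m and horizontal distance between post_foot and pocket_floor below 0.004 m and angle between post_foot's own y axis and vertical below 0.035 rad and contact force between each of the arm, the fingers and tube_post below 0.2 N and contact force between flange_square and tube_post below 40 N and angle between flange_square's own z axis and vertical below 0.03 rad and angle between the x axis of flange_square and the x axis of fixture_block, either way round below 0.06 rad and x of square_heel in the frame of pocket_mouth between 0.014 and 0.022 m and y of square_heel in the frame of pocket_mouth between -0.01 and 0.01 m and z of square_heel in the frame of pocket_mouth between -0.002 and 0.002 m and linear speed of flange_square below 0.01 m/s and angle between the z axis of flange_square and the y axis of post_foot, either way round below 0.04 rad); the arm keeps its last pose, push and grip.
It fails at once if a bystander is pushed more than 20 mm (distance of any of pliers, hammer, nut, nozzle, washer, gusset from where it was at the start of the episode above 0.02 m).
It also fails if it takes over 67 s, if anything falls off the work surface, if the arm or the gripper's body presses on something with over 40 N, if the wrist force passes 120 N, or if a joint passes its speed limit or range.

## Working session

There is one attempt and no reset: what is moved stays moved. The work goes in short steps, Python scripts to look and compute and a shell command to move; the robot and the scene stay as the last step left them, time stands still between calls to the robot, and variables do not carry over. Pictures are saved under pics/ and viewed, and the job is handed in when it is done.

```bash
ls; mkdir -p pics; python3 - <<'E'
from rig import *
import cv2
print(sense())
for n in("scene","top","wrist"):
    f=grab_frame(n); cv2.imwrite(f"pics/{n}0.png",f["pixels"][:,:,::-1]); print(n,f["K"],f["k1"],f["extrinsics"])
E
```

```text
pics
{'clock': 0.0, 'qpos': array([ 1.27160072e+00,  3.53677491e-01,  1.63412898e+00,  1.25993091e-05,
        1.15519085e+00, -2.41345369e-03]), 'qvel': array([ 0.00150773, -0.00082095, -0.00025118, -0.00017613, -0.00162161,
       -0.00189052]), 'joint_efforts': array([ 2.53693361e-03, -6.05265284e+01, -3.42076135e+01,  7.06044716e-05,
        9.34877928e-03,  1.76698353e-05]), 'eef_pos': array([182.63002904, 597.18340567, 199.94558549]), 'tcp_rot': array([-3.14018802e+00, -1.49096595e-05,  2.84480540e+00]), 'contact_force': array([-0.091954  , -0.04630798, -0.60211221]), 'wrist_torque': array([0.00298004, 0.01589473, 0.00687939]), 'opening': 0.9990675524763418}
scene [[491.21108165   0.         321.20363574]
 [  0.         491.21108165 198.81535008]
 [  0.           0.           1.        ]] 0.045482836924051064 [[ 9.87571412e-01 -1.17056331e-01  1.04883375e-01  4.50884121e+02]
 [-1.56499497e-01 -7.93989933e-01  5.87441821e-01 -6.50034186e+02]
 [ 1.45125593e-02 -5.96554944e-01 -8.02441016e-01  1.01533693e+03]
 [ 0.00000000e+00  0.00000000e+00  0.00000000e+00  1.00000000e+00]]
top [[456.58413018   0.         323.67538121]
 [  0.         456.58413018 196.68084717]
 [  0.           0.           1.        ]] -0.13092853120464754 [[ 1.77186799e-02 -9.96176257e-01  8.55506510e-02  4.35392769e+02]
 [-9.99797408e-01 -1.68356791e-02  1.10319028e-02  3.60898153e+01]
 [-9.54941634e-03 -8.57287898e-02 -9.96272745e-01  1.45095561e+03]
 [ 0.00000000e+00  0.00000000e+00  0.00000000e+00  1.00000000e+00]]
wrist [[301.12663994   0.         323.08109697]
 [  0.         301.12663994 200.08245988]
 [  0.           0.           1.        ]] 0.010799379941071184 [[ 2.91552671e-01  9.05848681e-01  3.07303121e-01  1.02794400e+02]
 [ 9.56554775e-01 -2.76079617e-01 -9.37177033e-02  6.21897693e+02]
 [-5.39299836e-05  3.21275914e-01 -9.46985630e-01  3.73818937e+02]
 [ 0.00000000e+00  0.00000000e+00  0.00000000e+00  1.00000000e+00]]
```

View pics/scene0.png

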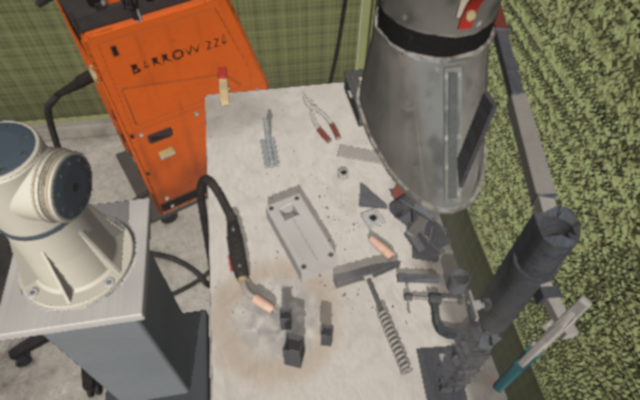

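View pics/top0.png

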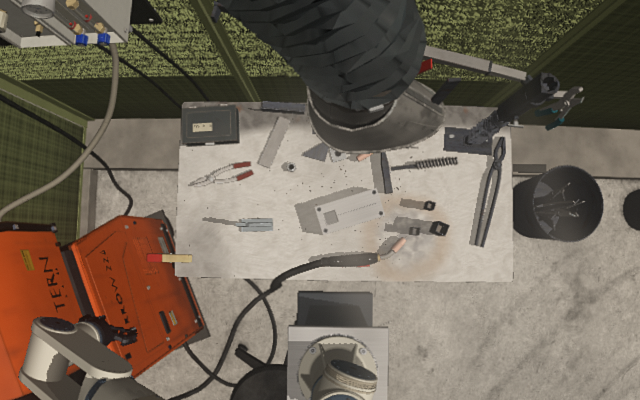

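```bash
python3 - <<'E'
from rig import *
import cv2
for n in("scene","top"):
  f=grab_frame(n)
  for t in("tube_post","flange_square","fixture_block"):
    for m in masks_of(n,t):
        p=m["pixels"]; import numpy as np
        ys,xs=np.where(p); print(n,t,round(m["conf"],2),m["centre"],p.sum(),xs.min(),xs.max(),ys.min(),ys.max())
print(sense()["clock"])
E
```

```text
scene tube_post 0.91 [350.7, 290.4] 677 283 305 333 367
scene tube_post 0.77 [334.0, 329.6] 239 321 333 325 345
scene tube_post 0.73 [319.4, 283.2] 231 280 291 309 329
scene tube_post 0.24 [118.3, 321.5] 570 303 340 95 142
scene flange_square 0.92 [151.3, 268.7] 472 261 278 117 166
scene flange_square 0.66 [174.7, 341.0] 94 339 348 168 178
scene fixture_block 0.94 [236.6, 301.6] 3417 267 336 194 280
scene fixture_block 0.2 [215.1, 369.5] 315 361 383 209 228
top tube_post 0.59 [227.4, 441.8] 199 429 448 221 235
top tube_post 0.44 [148.7, 317.5] 268 304 326 143 159
top flange_square 0.95 [228.5, 256.4] 455 236 273 218 231
top fixture_block 0.84 [212.6, 347.5] 1959 315 384 189 234
0.55
```

```bash
cat > h.py <<'E'
import numpy as np, cv2
from rig import *
from scipy.optimize import least_squares
from scipy.spatial.transform import Rotation as Ro
def proj(f,P):
    P=np.atleast_2d(np.asarray(P,float)); E=f["extrinsics"]
    c=(P-E[:3,3])@E[:3,:3]; s=c[:,:2]/c[:,2:]
    s=s*(1+f["k1"]*(s**2).sum(1,keepdims=True))
    return s@np.diag([f["K"][0,0],f["K"][1,1]])+f["K"][:2,2]
def ray(f,uv):
    uv=np.atleast_2d(np.asarray(uv,float)); K=f["K"]
    d=(uv-K[:2,2])/[K[0,0],K[1,1]]; s=d.copy()
    for _ in range(20): s=d/(1+f["k1"]*(s**2).sum(1,keepdims=True))
    v=np.c_[s,np.ones(len(s))]@f["extrinsics"][:3,:3].T
    return f["extrinsics"][:3,3],v
def plane(f,uv,z):
    o,v=ray(f,uv); return o+v*((z-o[2])/v[:,2])[:,None]
def crop(f,x0,y0,x1,y1,k,name,pts=None):
    im=f["pixels"][y0:y1,x0:x1,::-1]; im=cv2.resize(im,None,fx=k,fy=k,interpolation=cv2.INTER_CUBIC)
    if pts is not None:
        for p in pts:
            cv2.circle(im,(int((p[0]-x0+.5)*k),int((p[1]-y0+.5)*k)),2,(0,0,255),-1)
    for g in range((x0//10+1)*10,x1,10): cv2.putText(im,str(g),(int((g-x0)*k),8),0,.3,(0,255,255),1)
    for g in range((y0//10+1)*10,y1,10): cv2.putText(im,str(g),(0,int((g-y0)*k)),0,.3,(0,255,255),1)
    cv2.imwrite("pics/"+name,im)
E
python3 - <<'E'
from h import *
f=grab_frame("scene"); crop(f,260,290,350,375,8,"s_tubes.png"); crop(f,240,90,360,290,3,"s_blk.png")
f=grab_frame("top"); crop(f,380,180,460,250,8,"t_tubes.png");crop(f,200,180,390,245,4,"t_blk.png")
f=grab_frame("scene")
for t in("tube_post",):
    for m in masks_of("scene",t):
        c=m["centre"][::-1]; print(c,plane(f,c,40).round())
E
```

```text
[293.9, 350.5] [[ 465. -302.   40.]]
[284.2, 320.2] [[ 453. -236.   40.]]
[330.6, 334.0] [[ 543. -280.   40.]]
```

View pics/s_tubes.png

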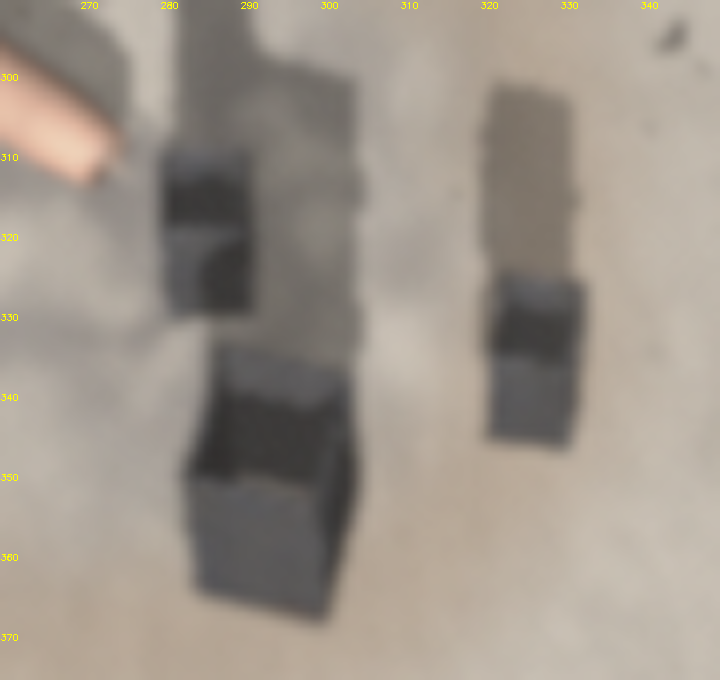

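View pics/t_tubes.png

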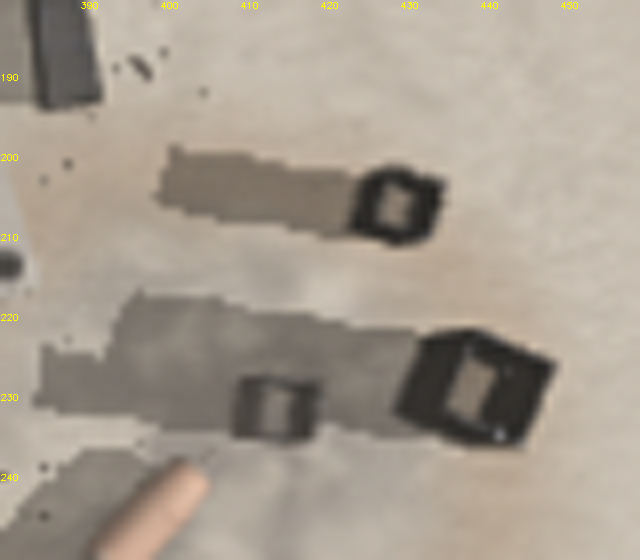

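View pics/s_blk.png

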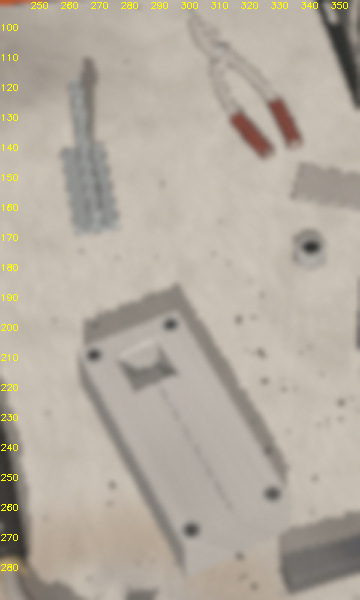

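View pics/t_blk.png

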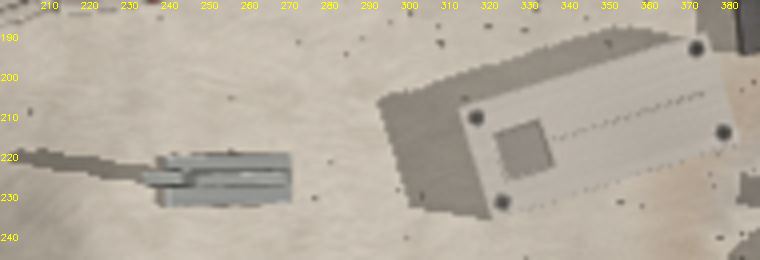

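```bash
cat >> h.py <<'E'
def fitbox(f,pts,loc,x0,zshift=0):
    # loc: local pts (n,3); unknown x,y,yaw
    def T(p): 
        c,s=np.cos(p[2]),np.sin(p[2]); return np.asarray(loc)@np.array([[c,s,0],[-s,c,0],[0,0,1]])+[p[0],p[1],0]
    r=least_squares(lambda p:(proj(f,T(p))-pts).ravel()*[1]*1,x0,x_scale=[10,10,.1])
    return r.x,r.fun.reshape(-1,2)
E
python3 - <<'E'
from h import *
fs=grab_frame("scene"); 
h=17.5
loc=[[-h,h,85],[h,h,85],[h,-h,85],[-h,-h,85],[-h,-h,0],[h,-h,0]]
pts=np.array([[286,333.5],[303.5,336.5],[299.5,351],[283,349.5],[283.5,364.5],[300,368]])
print(fitbox(fs,pts,loc,[465,-302,-.1]))
bl=[[-100,45,48],[-100,-45,48],[100,-45,48],[100,45,48]]
ft=grab_frame("top")
# top view crop coords->pixels
c=lambda l,x0,y0,k:np.array([[a/k+x0-.5,b/k+y0-.5] for a,b in l])
pt=c([[460,110],[490,217],[734,147],[690,40]],200,180,4)
print(pt,fitbox(ft,pt,bl,[430,0,-1.2]))
ps=c([[84,347],[163,315],[286,493],[186,575]],240,90,3)
# scene corners: (-x,-y?) 
for o in (0,1,2,3):
  for s in (1,-1):
    r=fitbox(fs,ps,np.roll(np.array(bl)[::s],o,0),[430,0,-1.2]); print(r[0],np.abs(r[1]).max())
s=[[-50,20,8],[-50,-20,8],[50,-20,8],[50,20,8]]
pq=c([[160,205],[160,153],[291,153],[291,206]],200,180,4)
print(plane(ft,pq,8))
f=grab_frame("wrist"); cv2.imwrite("pics/w1.png",f["pixels"][:,:,::-1])
E
```

```text
(array([ 4.64034056e+02, -3.02504671e+02, -3.32970747e-01]), array([[-0.11708768, -1.15851847],
       [-0.05659185, -1.03510989],
       [ 0.32332328,  2.08700702],
       [-1.12637138,  0.33235897],
       [ 0.392921  ,  0.02143644],
       [ 0.64830807, -0.39008641]]))
[[314.5  207.  ]
 [322.   233.75]
 [383.   216.25]
 [372.   189.5 ]] (array([511.16098883, -23.83444287,  -1.25954223]), array([[-1.89368886,  0.00875386],
       [-0.94993649,  1.3036853 ],
       [ 0.28088442, -0.13145175],
       [ 2.58151178, -1.23307113]]))
[511.66459176 -27.05601518  -1.24756259] 35.03898215098627
[510.26230134 -30.23747166  -4.37701167] 6.9222086948621495
[513.08122049 -18.56587593  -1.86592171] 62.640535419705486
[516.06899915 -29.55853048   0.54374263] 37.246099101256306
[511.6646076  -27.05600345  -4.38916299] 35.03876093533688
[510.26230126 -30.23747453  -1.23541902] 6.922207531908896
[513.37939455 -16.19287206  -1.44428338] 90.61734554180578
[516.06917879 -29.55798196  -2.59780572] 37.2476339854872
[[446.26775506 317.29086116   8.        ]
 [487.5326821  318.55550334   8.        ]
 [489.53858711 213.83986554   8.        ]
 [447.62538659 212.76679005   8.        ]]
```

View pics/w1.png

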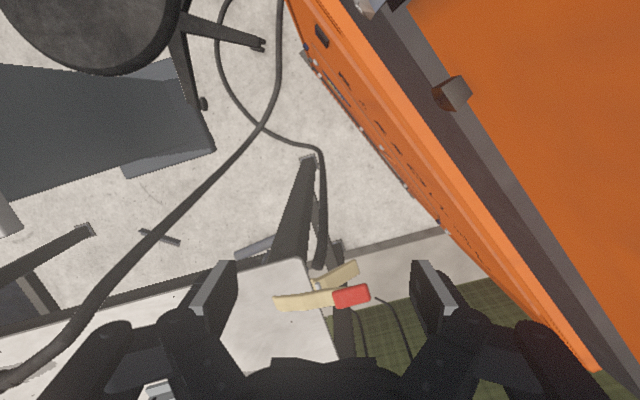

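```bash
cat >> h.py <<'E'
def plan(target,yaw,n,start=None,nd=3):
    s=sense()
    p=np.array(s["eef_pos"] if start is None else start[:3],float); y0=s["tcp_rot"][2] if start is None else start[3]
    target=np.array(target,float); d=(yaw-y0+np.pi)%(2*np.pi)-np.pi
    sp=round(-np.degrees(d)/n,2); cy=y0
    for i in range(n):
        w=(target-p)/(n-i)
        # shift applied in axes before turn
        t=[round((w[0]*np.cos(cy)+w[1]*np.sin(cy))/1000,nd),round((w[0]*np.sin(cy)-w[1]*np.cos(cy))/1000,nd),round(-w[2]/1000,nd)]
        v=np.array(t)*1000
        p=p+[v[0]*np.cos(cy)+v[1]*np.sin(cy),v[0]*np.sin(cy)-v[1]*np.cos(cy),-v[2]]
        cy-=np.radians(sp); print(t,sp)
    print("end",p.round(1),round(cy,4))
def st():
    s=sense(); print("t",round(s["clock"],2),"p",s["eef_pos"].round(1),"rpy",s["tcp_rot"].round(4),"F",s["contact_force"].round(1),"M",s["wrist_torque"].round(2),"op",round(s["opening"]*85.4,1),"q",s["qpos"].round(2))
E
python3 - <<'E'
from h import *
ft=grab_frame("top");fs=grab_frame("scene")
def tri(a,b):
    o1,v1=ray(ft,a);o2,v2=ray(fs,b);A=np.c_[v1[0],-v2[0]];k=np.linalg.lstsq(A,o2-o1,rcond=None)[0]
    return (o1+v1[0]*k[0]).round(),(o2+v2[0]*k[1]).round()
print(tri([375,152],[445,210]),tri([313,90],[358,95]))
print("pocket",plane(ft,[[328.5,217.2]],48),plane(fs,[[288.5,209.5]],48))
plan([465,-260,220],1.32,21)
E
```

```text
(array([671., -91., 193.]), array([ 794., -131.,  220.])) (array([780.,  78., 400.]), array([649.,  74., 357.]))
pocket [[492.84012977  35.67955559  48.        ]] [[494.25459486  37.91514758  48.        ]]
[np.float64(-0.025), np.float64(-0.035), np.float64(-0.001)] 4.16
[np.float64(-0.027), np.float64(-0.033), np.float64(-0.001)] 4.16
[np.float64(-0.03), np.float64(-0.031), np.float64(-0.001)] 4.16
[np.float64(-0.032), np.float64(-0.029), np.float64(-0.001)] 4.16
[np.float64(-0.034), np.float64(-0.027), np.float64(-0.001)] 4.16
[np.float64(-0.036), np.float64(-0.024), np.float64(-0.001)] 4.16
[np.float64(-0.037), np.float64(-0.021), np.float64(-0.001)] 4.16
[np.float64(-0.039), np.float64(-0.019), np.float64(-0.001)] 4.16
[np.float64(-0.04), np.float64(-0.016), np.float64(-0.001)] 4.16
[np.float64(-0.041), np.float64(-0.013), np.float64(-0.001)] 4.16
[np.float64(-0.042), np.float64(-0.01), np.float64(-0.001)] 4.16
[np.float64(-0.042), np.float64(-0.007), np.float64(-0.001)] 4.16
[np.float64(-0.043), np.float64(-0.004), np.float64(-0.001)] 4.16
[np.float64(-0.043), np.float64(-0.0), np.float64(-0.001)] 4.16
[np.float64(-0.043), np.float64(0.003), np.float64(-0.001)] 4.16
[np.float64(-0.042), np.float64(0.006), np.float64(-0.001)] 4.16
[np.float64(-0.042), np.float64(0.009), np.float64(-0.001)] 4.16
[np.float64(-0.041), np.float64(0.012), np.float64(-0.001)] 4.16
[np.float64(-0.041), np.float64(0.014), np.float64(-0.0)] 4.16
[np.float64(-0.039), np.float64(0.018), np.float64(-0.001)] 4.16
[np.float64(-0.038), np.float64(0.02), np.float64(-0.0)] 4.16
end [ 465.2 -260.   219.7] 1.3201
```

Candidates for the post: the large tube at scene (293,350) / top (438,228), the small tube at scene (285,320) / top (413,231), and the small tube at scene (327,335) / top (428,206). The large tube's side measures about 17 px, or 36 mm, while the small ones are about 22 mm. I choose the large one and will check it in a close wrist crop.

```bash
python3 -m inch '[{"tx":-0.025,"ty":-0.035,"tz":-0.001,"spin":4.16},{"tx":-0.027,"ty":-0.033,"tz":-0.001,"spin":4.16},{"tx":-0.030,"ty":-0.031,"tz":-0.001,"spin":4.16},{"tx":-0.032,"ty":-0.029,"tz":-0.001,"spin":4.16},{"tx":-0.034,"ty":-0.027,"tz":-0.001,"spin":4.16},{"tx":-0.036,"ty":-0.024,"tz":-0.001,"spin":4.16},{"tx":-0.037,"ty":-0.021,"tz":-0.001,"spin":4.16},{"tx":-0.039,"ty":-0.019,"tz":-0.001,"spin":4.16}]' && python3 -m inch '[{"tx":-0.04,"ty":-0.016,"tz":-0.001,"spin":4.16},{"tx":-0.041,"ty":-0.013,"tz":-0.001,"spin":4.16},{"tx":-0.042,"ty":-0.01,"tz":-0.001,"spin":4.16},{"tx":-0.042,"ty":-0.007,"tz":-0.001,"spin":4.16},{"tx":-0.043,"ty":-0.004,"tz":-0.001,"spin":4.16},{"tx":-0.043,"ty":0,"tz":-0.001,"spin":4.16},{"tx":-0.043,"ty":0.003,"tz":-0.001,"spin":4.16},{"tx":-0.042,"ty":0.006,"tz":-0.001,"spin":4.16}]' && python3 -m inch '[{"tx":-0.042,"ty":0.009,"tz":-0.001,"spin":4.16},{"tx":-0.041,"ty":0.012,"tz":-0.001,"spin":4.16},{"tx":-0.041,"ty":0.014,"tz":0,"spin":4.16},{"tx":-0.039,"ty":0.018,"tz":-0.001,"spin":4.16},{"tx":-0.038,"ty":0.02,"spin":4.16},{},{},{}]'
python3 - <<'E'
from h import *
st()
f=grab_frame("wrist"); cv2.imwrite("pics/w2.png",f["pixels"][:,:,::-1]); st()
E
```

```text
t 1.0 p [182.8 597.7 200.7] rpy [3.1416 0.     2.8448] F [ 0.3 -0.2 -0.6] M [-0.01 -0.03 -0.04] op 85.6 q [ 1.27  0.35  1.63 -0.    1.16 -0.  ]
t 1.05 p [182.8 597.7 200.7] rpy [3.1416 0.     2.8448] F [-0.1  0.8 -0.4] M [-0.04  0.02 -0.  ] op 85.4 q [ 1.27  0.35  1.63 -0.    1.16 -0.  ]$[0]: bad value
```

View pics/w2.png

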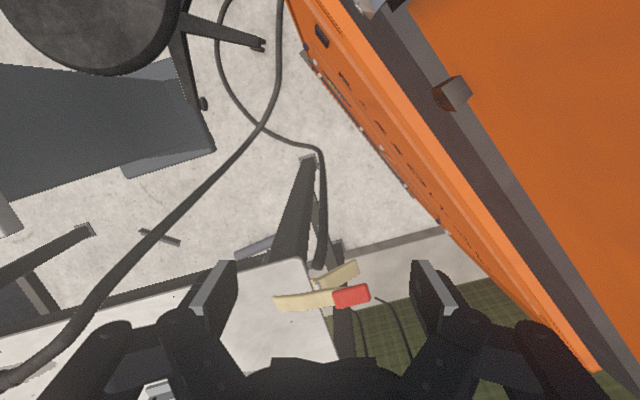

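The call was refused because every row needs all five keys, so the view hasn't changed.

```bash
python3 -m inch '[{"gripper":0.07,"tx":-0.025,"ty":-0.035,"tz":-0.001,"spin":4.16},{"gripper":0.07,"tx":-0.027,"ty":-0.033,"tz":-0.001,"spin":4.16},{"gripper":0.07,"tx":-0.030,"ty":-0.031,"tz":-0.001,"spin":4.16},{"gripper":0.07,"tx":-0.032,"ty":-0.029,"tz":-0.001,"spin":4.16},{"gripper":0.07,"tx":-0.034,"ty":-0.027,"tz":-0.001,"spin":4.16},{"gripper":0.07,"tx":-0.036,"ty":-0.024,"tz":-0.001,"spin":4.16},{"gripper":0.07,"tx":-0.037,"ty":-0.021,"tz":-0.001,"spin":4.16},{"gripper":0.07,"tx":-0.039,"ty":-0.019,"tz":-0.001,"spin":4.16}]' && python3 -m inch '[{"gripper":0.07,"tx":-0.04,"ty":-0.016,"tz":-0.001,"spin":4.16},{"gripper":0.07,"tx":-0.041,"ty":-0.013,"tz":-0.001,"spin":4.16},{"gripper":0.07,"tx":-0.042,"ty":-0.01,"tz":-0.001,"spin":4.16},{"gripper":0.07,"tx":-0.042,"ty":-0.007,"tz":-0.001,"spin":4.16},{"gripper":0.07,"tx":-0.043,"ty":-0.004,"tz":-0.001,"spin":4.16},{"gripper":0.07,"tx":-0.043,"ty":0,"tz":-0.001,"spin":4.16},{"gripper":0.07,"tx":-0.043,"ty":0.003,"tz":-0.001,"spin":4.16},{"gripper":0.07,"tx":-0.042,"ty":0.006,"tz":-0.001,"spin":4.16}]' && python3 -m inch '[{"gripper":0.07,"tx":-0.042,"ty":0.009,"tz":-0.001,"spin":4.16},{"gripper":0.07,"tx":-0.041,"ty":0.012,"tz":-0.001,"spin":4.16},{"gripper":0.07,"tx":-0.041,"ty":0.014,"tz":0,"spin":4.16},{"gripper":0.07,"tx":-0.039,"ty":0.018,"tz":-0.001,"spin":4.16},{"gripper":0.07,"tx":-0.038,"ty":0.02,"tz":0,"spin":4.16},{"gripper":0.07,"tx":0,"ty":0,"tz":0,"spin":0},{"gripper":0.07,"tx":0,"ty":0,"tz":0,"spin":0},{"gripper":0.07,"tx":0,"ty":0,"tz":0,"spin":0}]'
python3 - <<'E'
from h import *
st()
f=grab_frame("wrist"); cv2.imwrite("pics/w3.png",f["pixels"][:,:,::-1]); st()
E
```

```text
clock: 1.85
eef_pos: [291.3, 269.1, 208.9]
tcp_rot: [3.141, 0.0, 2.261]
contact_force: [1.6, -0.6, 0.8]
opening: 0.825
clock: 2.65
eef_pos: [398.9, -57.7, 217.1]
tcp_rot: [3.14, 0.0, 1.68]
contact_force: [-0.1, 0.6, -0.1]
opening: 0.817
clock: 3.45
eef_pos: [464.6, -259.2, 219.5]
tcp_rot: [-3.141, -0.0, 1.321]
contact_force: [0.2, 0.2, 0.2]
opening: 0.82
t 3.45 p [ 464.6 -259.2  219.5] rpy [-3.1408e+00 -5.0000e-04  1.3207e+00] F [0.2 0.2 0.2] M [-0.02 -0.01  0.  ] op 70.1 q [-0.51  0.19  1.81  0.    1.14 -0.26]
t 3.5 p [ 464.7 -259.   219.6] rpy [-3.1411e+00 -4.0000e-04  1.3213e+00] F [ 0.   0.9 -0.3] M [-0.   -0.03  0.01] op 70.3 q [-0.51  0.19  1.81  0.    1.14 -0.26]
```

View pics/w3.png

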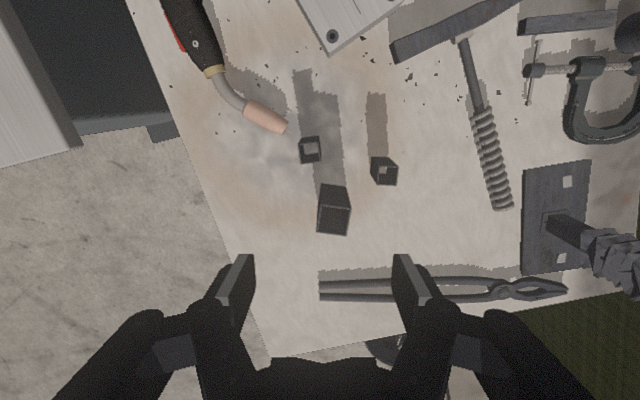

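The large tube shows at (333,210). The small tubes are at (309,150) and (383,171), the torch tip at (265,118) and the tongs at (440,290). I'll take a close crop next.

```bash
python3 - <<'E'
from h import *
f=grab_frame("wrist"); 
for m in masks_of("wrist","tube_post"): print(m["conf"],m["centre"],m["pixels"].sum())
crop(f,285,120,405,240,6,"w3c.png")
E
```

```text
0.94 [154.8, 308.4] 420
0.93 [172.5, 385.7] 712
0.76 [210.0, 331.4] 1548
```

View pics/w3c.png

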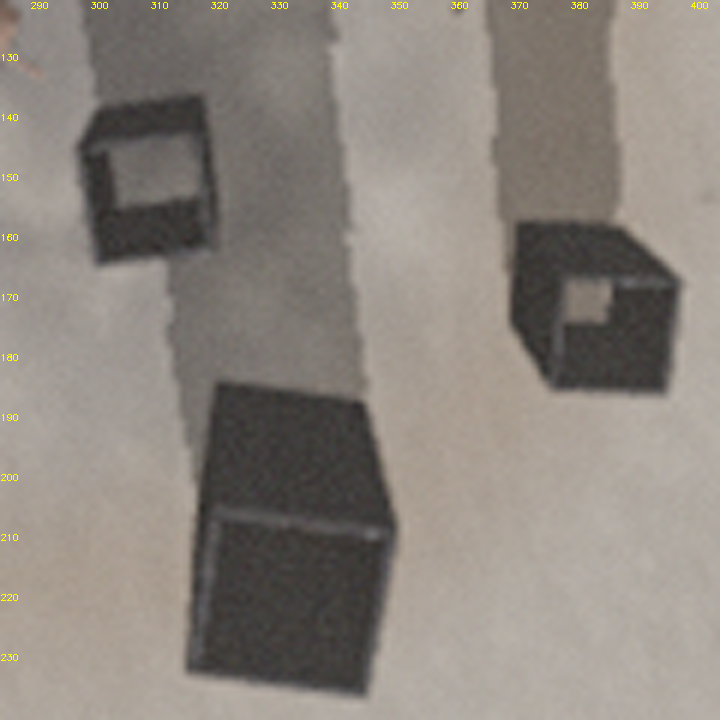

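The crop shows the large tube with its top-face corners at about (318.7,204.5), (350.3,207), (345.7,235.3) and (315.7,231.2). Now I'll fit its pose.

```bash
python3 - <<'E'
from h import *
f=grab_frame("wrist")
c=lambda l,x0,y0,k:np.array([[a/k+x0-.5,b/k+y0-.5] for a,b in l])
p=c([(203,508),(396,523),(368,696),(186,670),(215,382),(365,400)],285,120,6)
print(plane(f,p[:4],85).round(1),plane(f,p[4:],0).round(1))
q=plane(f,p[:4],85); print([np.linalg.norm(q[i]-q[(i+1)%4]).round(1) for i in range(4)],np.linalg.norm(np.diff(plane(f,p[4:],0),axis=0)))
h=17.5
# tool-aligned: image right ~ +? derive
yaw0=np.arctan2(*(q[1]-q[0])[[1,0]]); print("yaw edge",yaw0)
loc=[[-h,h,85],[h,h,85],[h,-h,85],[-h,-h,85],[-h,h,0],[h,h,0]]
r=fitbox(f,p,loc,[464,-302,yaw0]); print(r)
r=fitbox(f,p[:4],loc[:4],[464,-302,yaw0]); print(r)
s=np.array(loc);
st()
E
```

```text
[[ 452.7 -283.    85. ]
 [ 486.  -294.4   85. ]
 [ 473.4 -326.9   85. ]
 [ 441.6 -313.4   85. ]] [[ 454.  -283.3    0. ]
 [ 485.9 -295.8    0. ]]
[np.float64(35.2), np.float64(34.8), np.float64(34.6), np.float64(32.3)] 34.2228159661889
yaw edge -0.3300844486627388
(array([ 4.63471188e+02, -3.04849006e+02, -3.68367131e-01]), array([[ 0.44741003, -0.83805215],
       [ 0.15659288,  0.30377327],
       [ 0.20178146,  0.42151737],
       [-0.30890106,  1.34165309],
       [-0.61079962, -0.66521277],
       [-0.01173482, -0.67508538]]))
(array([ 4.63417146e+02, -3.04482943e+02, -3.62419847e-01]), array([[ 0.20894582, -1.05561389],
       [-0.045384  , -0.09027163],
       [ 0.18731308,  0.07253352],
       [-0.35611894,  1.15799056]]))
t 3.65 p [ 465.1 -259.1  219.9] rpy [3.1414 0.     1.3215] F [ 0.3 -0.5  0.2] M [-0.04 -0.01 -0.04] op 69.8 q [-0.51  0.19  1.81  0.    1.14 -0.26]
```

```bash
python3 - <<'E'
from h import *
plan([463.5,-304.5,130],1.206,4)
plan([463.5,-304.5,50],1.206,4,start=[463.5,-304.5,130,1.206])
E
```

```text
[np.float64(-0.011), np.float64(0.002), np.float64(0.022)] 1.65
[np.float64(-0.011), np.float64(0.003), np.float64(0.023)] 1.65
[np.float64(-0.011), np.float64(0.003), np.float64(0.022)] 1.65
[np.float64(-0.011), np.float64(0.004), np.float64(0.023)] 1.65
end [ 463.8 -304.8  129.9] 1.2063
[np.float64(0.0), np.float64(0.0), np.float64(0.02)] -0.0
[np.float64(0.0), np.float64(0.0), np.float64(0.02)] -0.0
[np.float64(0.0), np.float64(0.0), np.float64(0.02)] -0.0
[np.float64(0.0), np.float64(0.0), np.float64(0.02)] -0.0
end [ 463.5 -304.5   50. ] 1.206
```

```bash
python3 -m inch '[{"gripper":0.07,"tx":-0.011,"ty":0.002,"tz":0.022,"spin":1.65},{"gripper":0.07,"tx":-0.011,"ty":0.003,"tz":0.023,"spin":1.65},{"gripper":0.07,"tx":-0.011,"ty":0.003,"tz":0.022,"spin":1.65},{"gripper":0.07,"tx":-0.011,"ty":0.004,"tz":0.023,"spin":1.65},{"gripper":0.07,"tx":0,"ty":0,"tz":0,"spin":0},{"gripper":0.07,"tx":0,"ty":0,"tz":0,"spin":0},{"gripper":0.07,"tx":0,"ty":0,"tz":0,"spin":0},{"gripper":0.07,"tx":0,"ty":0,"tz":0,"spin":0}]'
python3 - <<'E'
from h import *
f=grab_frame("wrist"); cv2.imwrite("pics/w4.png",f["pixels"][:,:,::-1]); st()
E
```

```text
clock: 4.45
eef_pos: [464.6, -305.6, 131.0]
tcp_rot: [3.14, 0.0, 1.206]
contact_force: [0.1, 0.4, -0.3]
opening: 0.817
t 4.5 p [ 464.5 -305.6  130.9] rpy [3.1398e+00 3.0000e-04 1.2057e+00] F [ 0.  -0.3  0.4] M [-0.03  0.04 -0.02] op 69.7 q [-0.58  0.32  1.85  0.    0.97 -0.22]
```

View pics/w4.png

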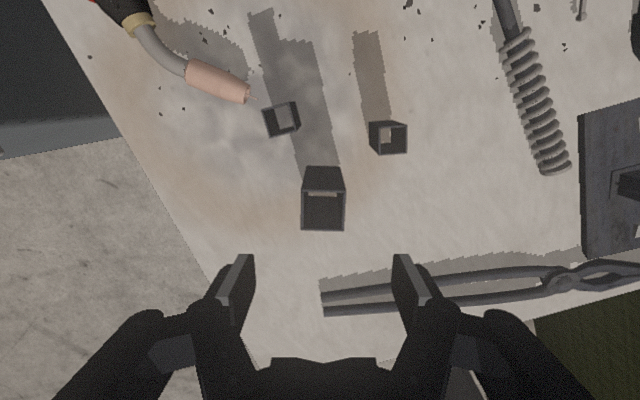

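The tube's top centre is at (323,210), centred between the jaws (mid column about 324) and square to them. I'll check the position along the tool's x, then descend.

```bash
python3 - <<'E'
from h import *
f=grab_frame("wrist")
p=np.array([[301.5,191],[345,191],[344.5,230.5],[301,230]]) 
q=plane(f,p,85); print(q.round(1),q.mean(0),proj(f,[464.5,-305.6,85]))
E
python3 -m inch '[{"gripper":0.07,"tx":0,"ty":0,"tz":0.02,"spin":0},{"gripper":0.07,"tx":0,"ty":0,"tz":0.02,"spin":0},{"gripper":0.07,"tx":0,"ty":0,"tz":0.02,"spin":0},{"gripper":0.07,"tx":0,"ty":0,"tz":0.02,"spin":0},{"gripper":0.07,"tx":0,"ty":0,"tz":0,"spin":0},{"gripper":0.07,"tx":0,"ty":0,"tz":0,"spin":0},{"gripper":0.05,"tx":0,"ty":0,"tz":0,"spin":0},{"gripper":0.02,"tx":0,"ty":0,"tz":0,"spin":0}]' 40
python3 -c "
from h import *
st()"
```

```text
[[ 454.2 -284.7   85. ]
 [ 485.2 -296.6   85. ]
 [ 473.8 -327.5   85. ]
 [ 441.5 -314.7   85. ]] [ 463.68537236 -305.8678809    85.        ] [[323.85187569 210.41506796]]
clock: 5.35
eef_pos: [464.6, -306.1, 50.9]
tcp_rot: [3.14, 0.0, 1.205]
contact_force: [-0.0, -0.7, -0.1]
opening: 0.489
t 5.35 p [ 464.6 -306.1   50.9] rpy [3.1397e+00 4.0000e-04 1.2049e+00] F [-0.  -0.7 -0.1] M [-0.01  0.05 -0.02] op 41.8 q [-0.59  0.44  1.9   0.    0.8  -0.22]
```

```bash
python3 -m inch '[{"gripper":0.02,"tx":0,"ty":0,"tz":0,"spin":0},{"gripper":0.02,"tx":0,"ty":0,"tz":0,"spin":0},{"gripper":0.02,"tx":0,"ty":0,"tz":0,"spin":0},{"gripper":0.02,"tx":0,"ty":0,"tz":0,"spin":0},{"gripper":0.02,"tx":0,"ty":0,"tz":-0.01,"spin":0},{"gripper":0.02,"tx":0,"ty":0,"tz":-0.025,"spin":0},{"gripper":0.02,"tx":0,"ty":0,"tz":-0.03,"spin":0},{"gripper":0.02,"tx":0,"ty":0,"tz":-0.035,"spin":0}]' 60
python3 - <<'E'
from h import *
st()
f=grab_frame("wrist"); cv2.imwrite("pics/w5.png",f["pixels"][:,:,::-1]); crop(f,260,150,390,310,4,"w5c.png");st()
plan([480,20,150],1.89,11)
E
```

```text
clock: 6.15
eef_pos: [463.1, -305.2, 150.6]
tcp_rot: [-3.14, -0.0, 1.205]
contact_force: [0.4, 0.2, -2.8]
opening: 0.372
t 6.15 p [ 463.1 -305.2  150.6] rpy [-3.1399e+00 -4.0000e-04  1.2048e+00] F [ 0.4  0.2 -2.8] M [-0.03 -0.04 -0.05] op 31.8 q [-0.59  0.3   1.83  0.    1.01 -0.22]
t 6.2 p [ 466.1 -307.2  156.8] rpy [3.1351e+00 1.5000e-03 1.2048e+00] F [ 1.4 -1.5  2.6] M [-0.08 -0.15  0.  ] op 31.6 q [-0.59  0.29  1.83 -0.    1.02 -0.22]
[np.float64(0.028), np.float64(-0.009), np.float64(0.001)] -3.57
[np.float64(0.029), np.float64(-0.008), np.float64(0.001)] -3.57
[np.float64(0.029), np.float64(-0.006), np.float64(0.001)] -3.57
[np.float64(0.03), np.float64(-0.004), np.float64(0.0)] -3.57
[np.float64(0.03), np.float64(-0.002), np.float64(0.001)] -3.57
[np.float64(0.03), np.float64(-0.0), np.float64(0.0)] -3.57
[np.float64(0.03), np.float64(0.001), np.float64(0.001)] -3.57
[np.float64(0.029), np.float64(0.003), np.float64(0.0)] -3.57
[np.float64(0.029), np.float64(0.005), np.float64(0.001)] -3.57
[np.float64(0.029), np.float64(0.007), np.float64(0.0)] -3.57
[np.float64(0.028), np.float64(0.009), np.float64(0.001)] -3.57
end [480.1  19.8 149.8] 1.8902
```

View pics/w5.png

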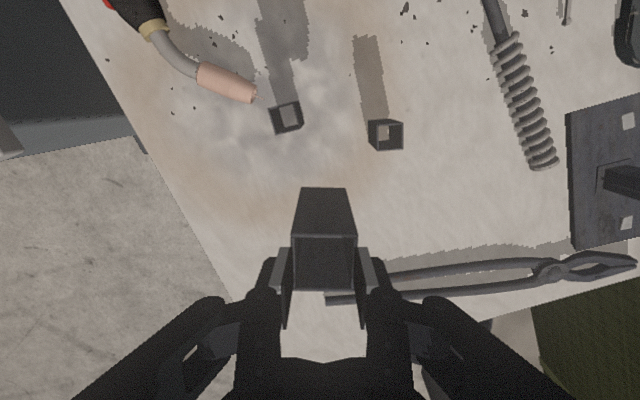

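The post is held in the pads at around (323,240), clear of the small tubes and the tongs.

```bash
python3 - <<'E'
from h import *
plan([517,-34,150],1.885,8,start=[464.5,-306,152,1.205])
E
```

```text
[np.float64(0.034), np.float64(-0.006), np.float64(0.0)] -4.87
[np.float64(0.035), np.float64(-0.003), np.float64(0.0)] -4.87
[np.float64(0.035), np.float64(-0.0), np.float64(0.0)] -4.87
[np.float64(0.034), np.float64(0.003), np.float64(0.0)] -4.87
[np.float64(0.034), np.float64(0.006), np.float64(0.0)] -4.87
[np.float64(0.034), np.float64(0.008), np.float64(0.001)] -4.87
[np.float64(0.033), np.float64(0.011), np.float64(0.0)] -4.87
[np.float64(0.031), np.float64(0.014), np.float64(0.001)] -4.87
end [517. -34. 150.] 1.885
```

```bash
python3 -m inch '[{"gripper":0.02,"tx":0.034,"ty":-0.006,"tz":0,"spin":-4.87},{"gripper":0.02,"tx":0.035,"ty":-0.003,"tz":0,"spin":-4.87},{"gripper":0.02,"tx":0.035,"ty":0,"tz":0,"spin":-4.87},{"gripper":0.02,"tx":0.034,"ty":0.003,"tz":0,"spin":-4.87},{"gripper":0.02,"tx":0.034,"ty":0.006,"tz":0,"spin":-4.87},{"gripper":0.02,"tx":0.034,"ty":0.008,"tz":0.001,"spin":-4.87},{"gripper":0.02,"tx":0.033,"ty":0.011,"tz":0,"spin":-4.87},{"gripper":0.02,"tx":0.031,"ty":0.014,"tz":0.001,"spin":-4.87}]' 60
python3 -m inch '[{"gripper":0.02,"tx":0,"ty":0,"tz":0,"spin":0},{"gripper":0.02,"tx":0,"ty":0,"tz":0,"spin":0},{"gripper":0.02,"tx":0,"ty":0,"tz":0,"spin":0},{"gripper":0.02,"tx":0,"ty":0,"tz":0,"spin":0},{"gripper":0.02,"tx":0,"ty":0,"tz":0,"spin":0},{"gripper":0.02,"tx":0,"ty":0,"tz":0,"spin":0},{"gripper":0.02,"tx":0,"ty":0,"tz":0,"spin":0},{"gripper":0.02,"tx":0,"ty":0,"tz":0,"spin":0}]'
python3 - <<'E'
from h import *
st()
f=grab_frame("wrist"); cv2.imwrite("pics/w6.png",f["pixels"][:,:,::-1]); crop(f,230,90,420,240,4,"w6c.png");crop(f,270,180,380,300,6,"w6d.png")
np.save("f6.npy",f,allow_pickle=True);st()
E
```

```text
clock: 7.0
eef_pos: [516.5, -32.3, 148.3]
tcp_rot: [3.141, 0.0, 1.888]
contact_force: [0.3, -1.4, -2.1]
opening: 0.37
clock: 7.8
eef_pos: [516.4, -33.9, 147.7]
tcp_rot: [-3.142, -0.0, 1.884]
contact_force: [-0.2, 0.7, -2.0]
opening: 0.374
t 7.8 p [516.4 -33.9 147.7] rpy [-3.1415 -0.      1.8845] F [-0.2  0.7 -2. ] M [ 0.01 -0.07  0.01] op 32.0 q [-0.07  0.25  1.91 -0.    0.98 -0.38]
t 7.85 p [516.4 -33.8 147.7] rpy [-3.1415 -0.      1.8846] F [ 0.4 -0.6 -2.2] M [-0.01  0.02  0.01] op 31.9 q [-0.07  0.25  1.91 -0.    0.98 -0.38]
```

View pics/w6.png

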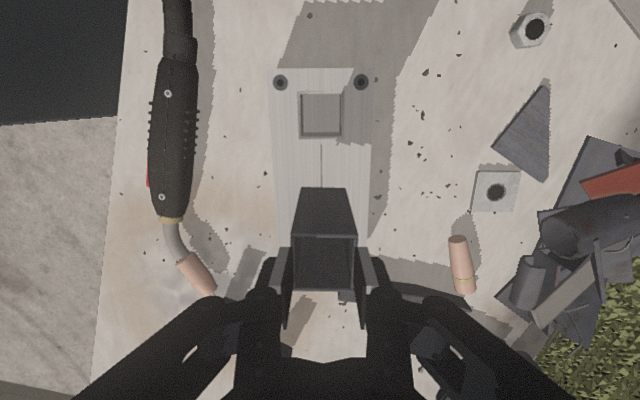

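View pics/w6c.png

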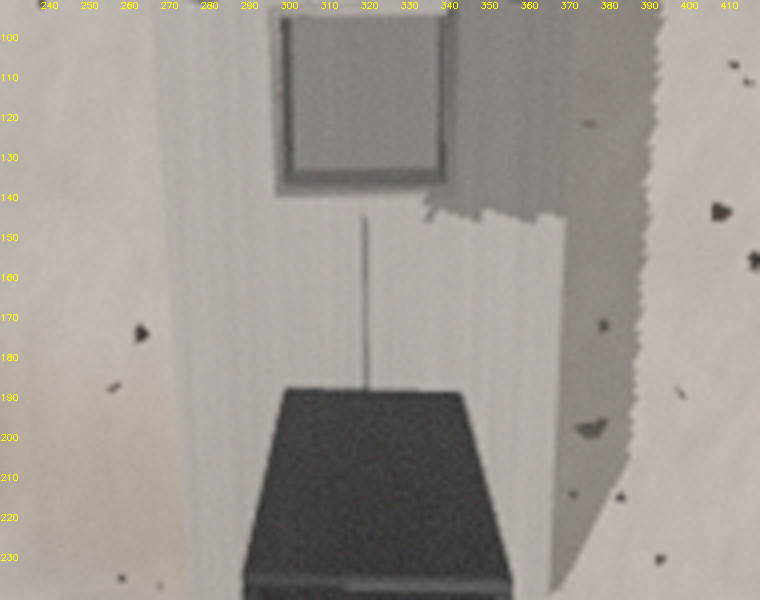

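View pics/w6d.png

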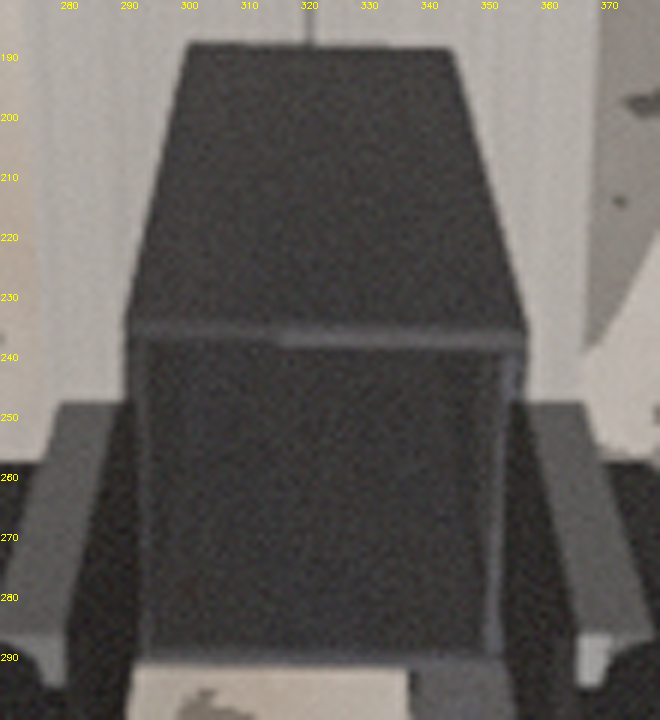

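```bash
cat >> h.py <<'E'
def tool(s,P):
    R=Ro.from_euler('xyz',s["tcp_rot"]).as_matrix(); return (np.atleast_2d(P)-s["eef_pos"])@R
def toolR(p,y,P):
    R=Ro.from_euler('xyz',[np.pi,0,y]).as_matrix(); return (np.atleast_2d(P)-p)@R
E
python3 - <<'E'
from h import *
f=np.load("f6.npy",allow_pickle=True).item()
crop(f,285,80,355,150,9,"w6e.png")
tp=np.array([516.4,-33.85,147.7]); ty=1.8845
for zf in (94,95,96,97,98,99):
    q=plane(f,[[300.8,186.8],[344.8,187.6]],zf); print(zf,np.linalg.norm(q[1]-q[0]),toolR(tp,ty,q).round(1).tolist())
for zt in (179,181,183):
    q=plane(f,[[290.7,234.8],[357.3,234.8]],zt); print(zt,np.linalg.norm(q[1]-q[0]),toolR(tp,ty,q).round(1).tolist())
    q=plane(f,[[293.5,289.5],[353,290]],zt); print(zt,np.linalg.norm(q[1]-q[0]),toolR(tp,ty,q).round(1).tolist())
E
```

```text
94 34.59443387405556 [[17.3, -18.0, 53.7], [16.7, 16.6, 53.7]]
95 34.44234282015565 [[17.6, -17.9, 52.7], [17.0, 16.6, 52.7]]
96 34.2902517662557 [[17.9, -17.8, 51.7], [17.3, 16.5, 51.7]]
97 34.1381607123558 [[18.2, -17.7, 50.7], [17.6, 16.4, 50.7]]
98 33.98606965845584 [[18.5, -17.6, 49.7], [17.9, 16.3, 49.7]]
99 33.83397860455594 [[18.7, -17.6, 48.7], [18.1, 16.3, 48.7]]
179 34.6105217615794 [[16.0, -17.2, -31.3], [16.1, 17.4, -31.3]]
179 33.01991730520379 [[-17.3, -16.8, -31.3], [-17.6, 16.3, -31.3]]
181 34.12461923674871 [[17.0, -17.0, -33.3], [17.0, 17.1, -33.3]]
181 32.556345524956654 [[-15.9, -16.5, -33.3], [-16.2, 16.0, -33.3]]
183 33.638716711918015 [[17.9, -16.7, -35.3], [18.0, 16.9, -35.3]]
183 32.09277374470941 [[-14.5, -16.3, -35.3], [-14.7, 15.8, -35.3]]
```

View pics/w6e.png

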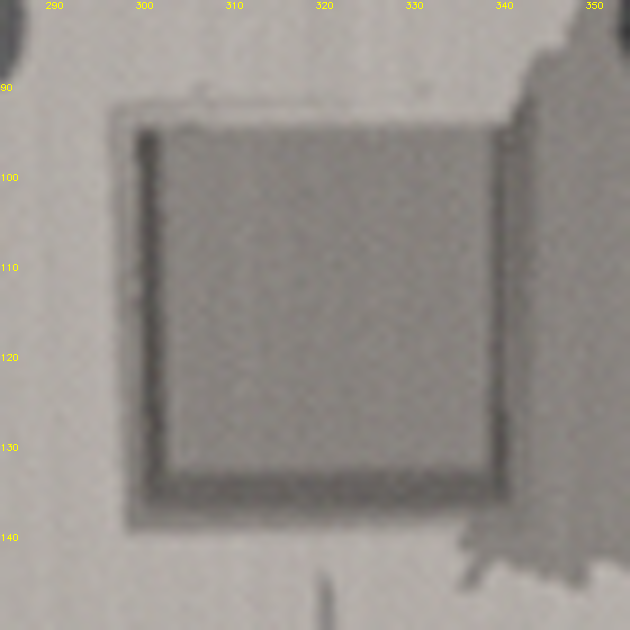

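```bash
python3 - <<'E'
from h import *
f=np.load("f6.npy",allow_pickle=True).item()
tp=np.array([516.4,-33.85,147.7]); ty=1.8845
lip=np.array([[299.7,93.2],[341.2,93.2],[341.2,135.5],[300.9,135.5]])
out=np.array([[296.8,91.2],[344,91.2],[342,138.3],[298.7,138.3]])
for n,p,z in (("lip",lip,46),("out",out,48)):
    q=plane(f,p,z); t=toolR(tp,ty,q); print(n,t.round(1).tolist(),"c",t.mean(0).round(2),q.mean(0).round(1),[np.linalg.norm(q[i]-q[(i+1)%4]).round(1) for i in range(4)])
    # edge angles in tool frame
    for a,b in((0,1),(3,2),(3,0),(2,1)):
        d=t[b]-t[a]; print(np.degrees(np.arctan2(d[1],d[0])).round(2),end=" ")
    print()
# block outer edges & centre line angle (use screws at (280,82),(361,81), line (319,143)-(321,188))
q=plane(f,[[320.6,144],[321.3,187]],48);t=toolR(tp,ty,q);print("line",t.round(1).tolist(),np.degrees(np.arctan2(*(t[0]-t[1])[[1,0]])))
q=plane(f,[[268.2,95],[277.2,237]],48);t=toolR(tp,ty,q);print("ledge",t.round(1).tolist(),np.degrees(np.arctan2(*(t[0]-t[1])[[1,0]])))
q=plane(f,[[371,145],[367,235]],48);t=toolR(tp,ty,q);print("redge",t.round(1).tolist(),np.degrees(np.arctan2(*(t[0]-t[1])[[1,0]])))
q=plane(f,[[280,82],[361,81.5]],48);t=toolR(tp,ty,q);print("screws",t.round(1).tolist(),np.degrees(np.arctan2(*(t[0]-t[1])[[1,0]])))
E
```

```text
lip [[87.2, -20.7, 101.7], [87.2, 15.1, 101.7], [51.4, 15.8, 101.7], [51.4, -20.5, 101.7]] c [ 69.3   -2.57 101.7 ] [492.6  31.3  46. ] [np.float64(35.7), np.float64(35.8), np.float64(36.3), np.float64(35.8)]
89.94 89.94 -0.33 -1.18 
out [[88.8, -23.0, 99.7], [88.8, 17.3, 99.7], [49.2, 16.4, 99.7], [49.1, -22.4, 99.7]] c [68.97 -2.89 99.7 ] [492.4  30.9  48. ] [np.float64(40.3), np.float64(39.6), np.float64(38.8), np.float64(39.6)]
89.94 89.94 -0.88 1.24 
line [[44.1, -2.7, 99.7], [3.8, -2.1, 99.7]] -0.839900776858626
ledge [[85.7, -47.5, 99.7], [-48.3, -46.3, 99.7]] -0.5264238794445963
redge [[43.2, 42.7, 99.7], [-46.0, 43.4, 99.7]] -0.4241072707029486
screws [[96.0, -37.0, 99.7], [96.5, 31.5, 99.7]] -90.3836626688809
```

The pocket's lip runs from about (299.7,93) to (341,135.5). In the tool frame its centre is at (69,-2.7) mm, and the post foot centre is at (0.2,-0.6). I'll move over it and look again before inserting.

```bash
python3 -m inch '[{"gripper":0.02,"tx":0.017,"ty":-0.0005,"tz":0,"spin":-0.5},{"gripper":0.02,"tx":0.018,"ty":-0.0005,"tz":0,"spin":0},{"gripper":0.02,"tx":0.018,"ty":-0.0004,"tz":0,"spin":0},{"gripper":0.02,"tx":0.016,"ty":-0.0003,"tz":0.01,"spin":0},{"gripper":0.02,"tx":0,"ty":0,"tz":0.015,"spin":0},{"gripper":0.02,"tx":0,"ty":0,"tz":0.016,"spin":0},{"gripper":0.02,"tx":0,"ty":0,"tz":0,"spin":0},{"gripper":0.02,"tx":0,"ty":0,"tz":0,"spin":0}]'
python3 - <<'E'
from h import *
st()
f=grab_frame("wrist"); s=sense(); cv2.imwrite("pics/w7.png",f["pixels"][:,:,::-1]); crop(f,275,170,375,300,6,"w7c.png")
f["s"]=s;np.save("f7.npy",f,allow_pickle=True);st()
f=grab_frame("scene"); crop(f,230,150,350,250,6,"s7.png");f=grab_frame("top"); crop(f,290,170,390,245,7,"t7.png")
E
```

```text
clock: 8.65
eef_pos: [493.0, 31.2, 106.8]
tcp_rot: [-3.141, -0.0, 1.894]
contact_force: [0.1, -0.1, -1.5]
opening: 0.371
t 8.65 p [493.   31.2 106.8] rpy [-3.1410e+00 -1.0000e-04  1.8936e+00] F [ 0.1 -0.1 -1.5] M [-0.04 -0.06 -0.  ] op 31.7 q [ 0.06  0.27  1.99 -0.    0.88 -0.26]
t 8.7 p [493.5  31.2 107.2] rpy [3.1411e+00 1.0000e-04 1.8935e+00] F [ 0.7 -0.2 -2.5] M [-0.01 -0.03 -0.01] op 31.9 q [ 0.06  0.27  1.99  0.    0.88 -0.26]
```

View pics/w7c.png

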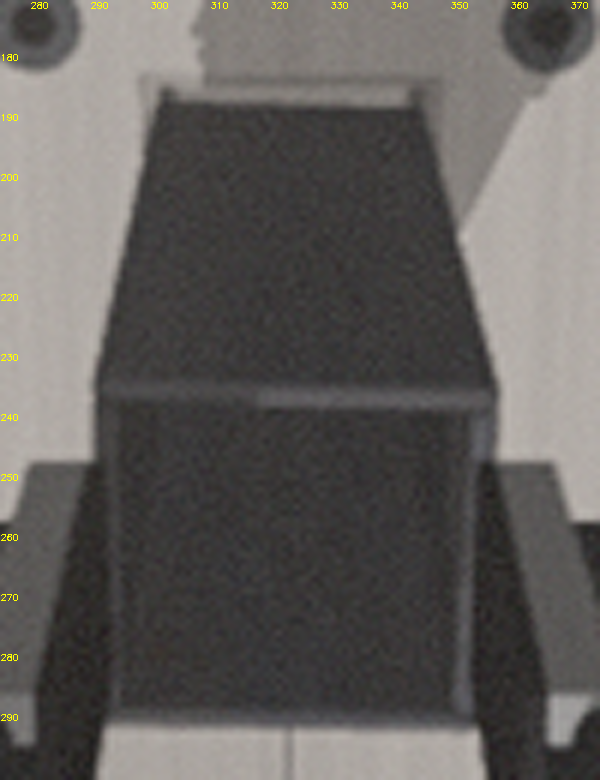

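View pics/s7.png

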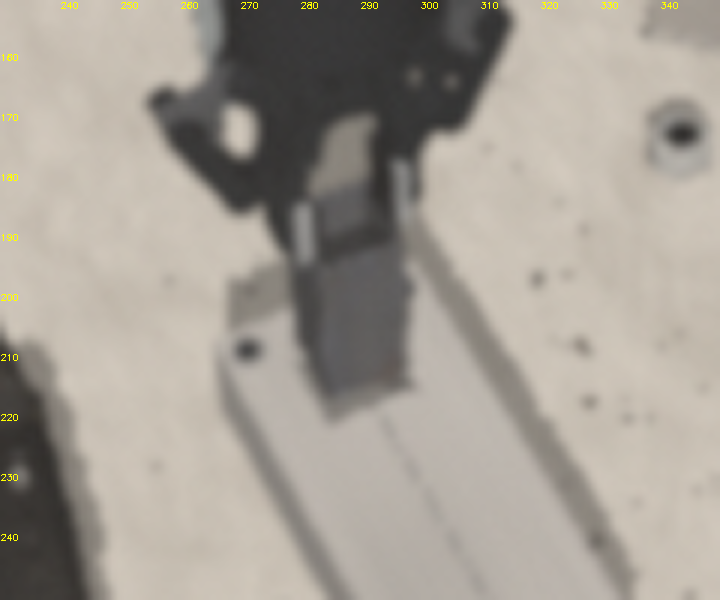

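The crop shows the post's foot edge from (301.2,187) to (344.2,187.3), and the pocket's chamfer edge behind it from about (297.8,182.5) to (348,182.5).

```bash
python3 - <<'E'
from h import *
f=np.load("f7.npy",allow_pickle=True).item(); s=f["s"]; tp=s["eef_pos"]; ty=s["tcp_rot"][2]; print(tp,ty)
P=lambda l:np.array(l)/6+[274.5,169.5]
for n,l,z in (("foot",[(161,104),(418,107)],56.3),("out",[(140,77),(442,80)],48),("inner",[(163,87),(420,90)],46),("screws",[(38,25),(546,26)],48)):
    print(n,toolR(tp,ty,plane(f,P(l),z)).round(2).tolist())
E
```

```text
[493.4515358   31.22077015 107.24045307] 1.8935253688079217
foot [[18.39, -17.71, 50.94], [18.03, 15.49, 50.94]]
out [[19.72, -21.06, 59.24], [19.36, 19.2, 59.24]]
inner [[17.78, -18.17, 61.24], [17.41, 16.45, 61.24]]
screws [[26.8, -34.33, 59.24], [26.75, 32.71, 59.24]]
```

```bash
python3 -m inch '[{"gripper":0.02,"tx":-0.0006,"ty":0.0002,"tz":0.002,"spin":0},{"gripper":0.02,"tx":0,"ty":0,"tz":0.002,"spin":0},{"gripper":0.02,"tx":0,"ty":0,"tz":0.002,"spin":0},{"gripper":0.02,"tx":0,"ty":0,"tz":0.002,"spin":0},{"gripper":0.02,"tx":0,"ty":0,"tz":0.001,"spin":0},{"gripper":0.02,"tx":0,"ty":0,"tz":0.001,"spin":0},{"gripper":0.02,"tx":0,"ty":0,"tz":0.001,"spin":0},{"gripper":0.02,"tx":0,"ty":0,"tz":0.001,"spin":0}]'
python3 -c "
from h import *
st()"
```

```text
clock: 9.6
eef_pos: [493.4, 30.7, 94.6]
tcp_rot: [-3.142, -0.0, 1.894]
contact_force: [0.4, 0.3, -2.2]
opening: 0.373
t 9.6 p [493.4  30.7  94.6] rpy [-3.1416 -0.      1.8936] F [ 0.4  0.3 -2.2] M [-0.02 -0.06  0.06] op 31.8 q [ 0.06  0.29  2.    0.    0.85 -0.26]
```

```bash
python3 -m inch '[{"gripper":0.02,"tx":0,"ty":0,"tz":0.003,"spin":0},{"gripper":0.02,"tx":0,"ty":0,"tz":0.003,"spin":0},{"gripper":0.02,"tx":0,"ty":0,"tz":0.003,"spin":0},{"gripper":0.02,"tx":0,"ty":0,"tz":0.003,"spin":0},{"gripper":0.02,"tx":0,"ty":0,"tz":0.003,"spin":0},{"gripper":0.02,"tx":0,"ty":0,"tz":0.003,"spin":0},{"gripper":0.02,"tx":0,"ty":0,"tz":0.003,"spin":0},{"gripper":0.02,"tx":0,"ty":0,"tz":0.003,"spin":0}]'
python3 -c "
from h import *
st()"
```

```text
clock: 10.4
eef_pos: [493.4, 30.7, 70.4]
tcp_rot: [-3.142, 0.0, 1.894]
contact_force: [-0.5, -0.6, -2.3]
opening: 0.369
t 10.4 p [493.4  30.7  70.4] rpy [-3.1416  0.      1.8936] F [-0.5 -0.6 -2.3] M [-0.06 -0.02  0.02] op 31.5 q [ 0.06  0.33  2.02 -0.    0.79 -0.26]
```

```bash
python3 -m inch '[{"gripper":0.02,"tx":0,"ty":0,"tz":0.003,"spin":0},{"gripper":0.02,"tx":0,"ty":0,"tz":0.002,"spin":0},{"gripper":0.02,"tx":0,"ty":0,"tz":0.002,"spin":0},{"gripper":0.02,"tx":0,"ty":0,"tz":0.001,"spin":0},{"gripper":0.02,"tx":0,"ty":0,"tz":0.001,"spin":0},{"gripper":0.02,"tx":0,"ty":0,"tz":0.001,"spin":0},{"gripper":0.02,"tx":0,"ty":0,"tz":0.001,"spin":0},{"gripper":0.02,"tx":0,"ty":0,"tz":0.0005,"spin":0}]'
python3 -c "
from h import *
st()"
```

```text
clock: 11.2
eef_pos: [493.5, 30.7, 59.3]
tcp_rot: [3.141, 0.0, 1.894]
contact_force: [-1.4, -2.0, 5.6]
opening: 0.372
t 11.2 p [493.5  30.7  59.3] rpy [3.1415e+00 2.0000e-04 1.8936e+00] F [-1.4 -2.   5.6] M [-0.32  0.24  0.02] op 31.7 q [ 0.06  0.35  2.03 -0.    0.77 -0.26]
```

Floor contact came at TCP z = 59.3, as expected. I'll release and rise.

```bash
python3 -m inch '[{"gripper":0.065,"tx":0,"ty":0,"tz":0,"spin":0},{"gripper":0.065,"tx":0,"ty":0,"tz":0,"spin":0},{"gripper":0.065,"tx":0,"ty":0,"tz":0,"spin":0},{"gripper":0.065,"tx":0,"ty":0,"tz":0,"spin":0},{"gripper":0.065,"tx":0,"ty":0,"tz":-0.01,"spin":0},{"gripper":0.065,"tx":0,"ty":0,"tz":-0.03,"spin":0},{"gripper":0.065,"tx":0,"ty":0,"tz":-0.04,"spin":0},{"gripper":0.065,"tx":0,"ty":0,"tz":-0.04,"spin":0}]'
python3 - <<'E'
from h import *
st()
f=grab_frame("wrist"); f["s"]=sense(); np.save("f8.npy",f,allow_pickle=True); cv2.imwrite("pics/w8.png",f["pixels"][:,:,::-1]); st()
f=grab_frame("scene"); crop(f,230,90,350,290,3,"s8.png")
np.save("s8.npy",f,allow_pickle=True)
E
```

```text
clock: 12.0
eef_pos: [492.9, 30.7, 181.0]
tcp_rot: [-3.141, -0.0, 1.894]
contact_force: [1.2, 0.1, -0.2]
opening: 0.764
t 12.0 p [492.9  30.7 181. ] rpy [-3.1410e+00 -2.0000e-04  1.8936e+00] F [ 1.2  0.1 -0.2] M [-0.01 -0.08 -0.03] op 65.2 q [ 0.06  0.17  1.93  0.    1.04 -0.26]
t 12.05 p [496.7  31.  187.5] rpy [3.1334e+00 2.2000e-03 1.8936e+00] F [ 3.2 -0.3  5.5] M [ 0.03 -0.1   0.01] op 65.2 q [ 0.06  0.16  1.92  0.    1.05 -0.26]
```

View pics/w8.png

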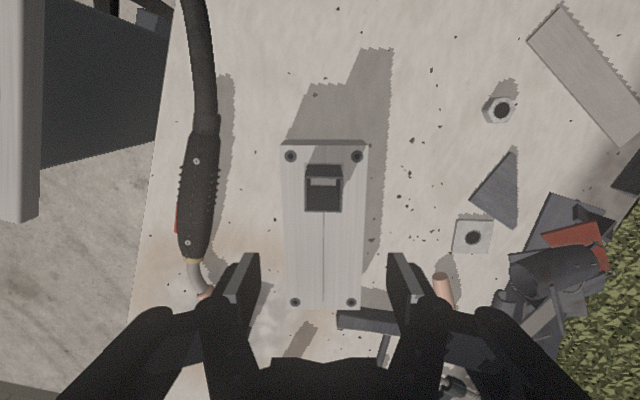

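View pics/s8.png

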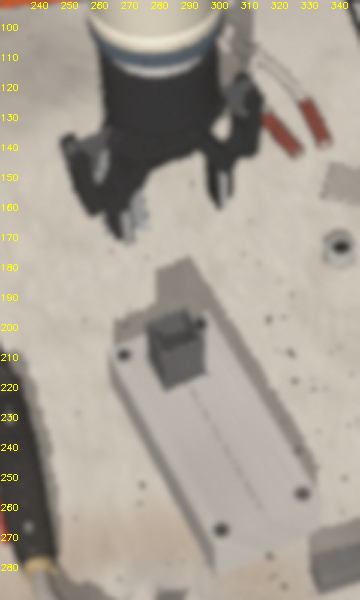

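The post stands in the pocket and has been let go: wrist view (323,190), scene crop about (288,208). Next I'll go look at the square.

```bash
python3 - <<'E'
from h import *
plan([467,255,200],1.583,6,start=[494,31,190,1.8936])
E
```

```text
[np.float64(0.037), np.float64(0.008), np.float64(-0.002)] 2.97
[np.float64(0.037), np.float64(0.006), np.float64(-0.002)] 2.97
[np.float64(0.037), np.float64(0.004), np.float64(-0.002)] 2.97
[np.float64(0.038), np.float64(0.001), np.float64(-0.001)] 2.97
[np.float64(0.038), np.float64(-0.0), np.float64(-0.002)] 2.97
[np.float64(0.037), np.float64(-0.003), np.float64(-0.001)] 2.97
end [466.5 255.  200. ] 1.5826
```

```bash
python3 -m inch '[{"gripper":0.05,"tx":0.037,"ty":0.008,"tz":-0.002,"spin":2.97},{"gripper":0.05,"tx":0.037,"ty":0.006,"tz":-0.002,"spin":2.97},{"gripper":0.05,"tx":0.037,"ty":0.004,"tz":-0.002,"spin":2.97},{"gripper":0.05,"tx":0.038,"ty":0.001,"tz":-0.001,"spin":2.97},{"gripper":0.05,"tx":0.038,"ty":0,"tz":-0.002,"spin":2.97},{"gripper":0.05,"tx":0.037,"ty":-0.003,"tz":-0.001,"spin":2.97},{"gripper":0.05,"tx":0,"ty":0,"tz":0,"spin":0},{"gripper":0.05,"tx":0,"ty":0,"tz":0,"spin":0}]'
python3 - <<'E'
from h import *
st()
f=grab_frame("wrist"); f["s"]=sense(); np.save("f9.npy",f,allow_pickle=True); cv2.imwrite("pics/w9.png",f["pixels"][:,:,::-1]); st()
for m in masks_of("wrist","flange_square"): print(m["conf"],m["centre"])
E
```

```text
clock: 12.9
eef_pos: [465.4, 255.1, 188.9]
tcp_rot: [-3.141, 0.001, 1.585]
contact_force: [-0.2, -0.7, -0.2]
opening: 0.584
t 12.9 p [465.4 255.1 188.9] rpy [-3.1410e+00  6.0000e-04  1.5851e+00] F [-0.2 -0.7 -0.2] M [ 0.   -0.06  0.02] op 49.9 q [ 0.5   0.22  1.85 -0.    1.08  0.48]
t 12.95 p [465.5 254.3 188.9] rpy [-3.1410e+00  8.0000e-04  1.5839e+00] F [ 0.5 -0.6 -0. ] M [ 0.03  0.02 -0.02] op 50.0 q [ 0.5   0.22  1.85 -0.    1.08  0.48]
0.58 [162.8, 323.3]
```

View pics/w9.png

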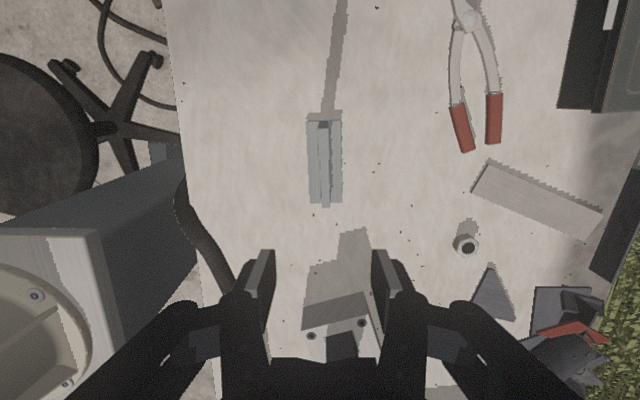

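```bash
python3 - <<'E'
from h import *
f=np.load("f9.npy",allow_pickle=True).item(); crop(f,285,100,365,215,6,"w9c.png")
E
```

```text
(no output)
```

View pics/w9c.png

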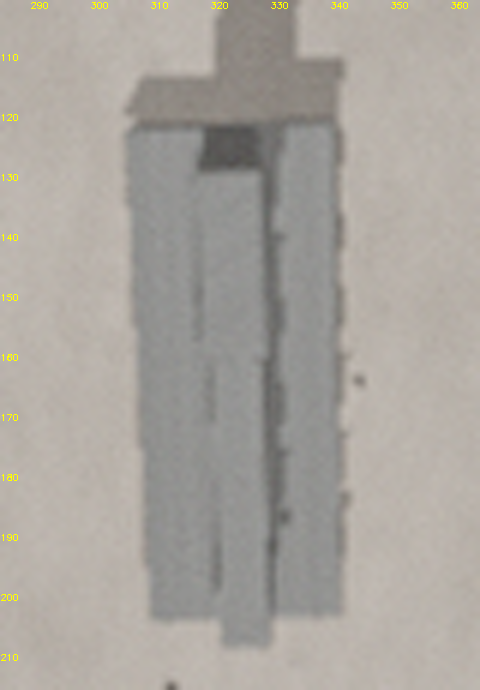

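The leg's dark back is at (322,125), with the top back edge on row 127.8 between columns 317.3 and 328.2. The foot corners are near (305.5,120.3), (340.8,119.8), (341.7,201.5) and (309.2,202.3).

```bash
python3 - <<'E'
from h import *
f=np.load("f9.npy",allow_pickle=True).item(); s=f["s"]; tp=s["eef_pos"]; ty=s["tcp_rot"][2]
P=lambda l:np.array(l)/6+[284.5,99.5]
w=P([(197,170),(262,170)]); q=plane(f,w,95); print("leg",q.round(1).tolist(),toolR(tp,ty,q).round(1).tolist())
p=P([(127,126),(338,122),(343,613),(148,618)])
q=plane(f,p,8);print(q.round(1).tolist())
loc=[[-50,-20,8],[-50,20,8],[50,20,8],[50,-20,8]]
print(fitbox(f,p,loc,[467,265,-1.56]))
loc2=loc+[[-50,-5,95],[-50,5,95]]
r=fitbox(f,np.r_[p,w],loc2,[467,265,-1.56]);print(r)
x,y,a=r[0]
g=np.array([[x-36*np.cos(a),y-36*np.sin(a),78]]);print("grip",g,"tool",toolR(tp,ty,g),"yaw",a+np.pi)
h=np.array([[x-50*np.cos(a),y-50*np.sin(a),95]]);print("heeltop",toolR(tp,ty,h))
E
```

```text
leg [[458.8, 313.6, 95.0], [468.2, 313.8, 95.0]] [[59.4, -5.9, 93.9], [59.5, 3.5, 93.9]]
[[443.8, 313.5, 8.0], [483.9, 314.9, 8.0], [488.3, 216.2, 8.0], [447.8, 214.5, 8.0]]
(array([465.96980311, 264.688462  ,  -1.52878234]), array([[ 0.05812333, -0.25957553],
       [-0.02301841, -0.56085784],
       [-0.23990935,  0.50726209],
       [ 0.20128538,  0.46678644]]))
(array([465.86252385, 264.22556167,  -1.52684035]), array([[-0.11788539,  0.19580241],
       [-0.21670055, -0.17480931],
       [-0.26120803,  0.82513199],
       [ 0.1941618 ,  0.84269163],
       [-0.19776001, -0.37316563],
       [ 0.49828313, -0.71112323]]))
grip [[464.28061838 300.19078898  78.        ]] tool [[ 45.91214631  -0.63256696 110.88937166]] yaw 1.6147522987095988
heeltop [[59.90550401 -1.06377478 93.88937166]]
```

```bash
python3 - <<'E'
from h import *
plan([464.5,300.2,129],1.615,4,start=[465.4,254.6,188.9,1.5845],nd=4)
E
```

```text
[np.float64(0.0114), np.float64(-0.0001), np.float64(0.015)] -0.44
[np.float64(0.0114), np.float64(0.0), np.float64(0.015)] -0.44
[np.float64(0.0114), np.float64(0.0001), np.float64(0.015)] -0.44
[np.float64(0.0114), np.float64(0.0003), np.float64(0.0149)] -0.44
end [464.5 300.2 129. ] 1.6152
```

```bash
python3 -m inch '[{"gripper":0.05,"tx":0.0114,"ty":0,"tz":0.015,"spin":-0.44},{"gripper":0.05,"tx":0.0114,"ty":0,"tz":0.015,"spin":-0.44},{"gripper":0.05,"tx":0.0114,"ty":0,"tz":0.015,"spin":-0.44},{"gripper":0.05,"tx":0.0114,"ty":0.0003,"tz":0.015,"spin":-0.44},{"gripper":0.05,"tx":0,"ty":0,"tz":0.02,"spin":0},{"gripper":0.05,"tx":0,"ty":0,"tz":0.02,"spin":0},{"gripper":0.05,"tx":0,"ty":0,"tz":0.02,"spin":0},{"gripper":0.05,"tx":0,"ty":0,"tz":0.01,"spin":0}]' 80
python3 - <<'E'
from h import *
f=grab_frame("wrist"); f["s"]=sense(); cv2.imwrite("pics/w10.png",f["pixels"][:,:,::-1]); st()
E
```

```text
clock: 13.8
eef_pos: [463.8, 300.2, 56.4]
tcp_rot: [-3.139, 0.002, 1.614]
contact_force: [-0.2, 0.1, 0.4]
opening: 0.587
t 13.85 p [463.5 299.8  55.8] rpy [-3.1378e+00  2.2000e-03  1.6139e+00] F [ 0.6  0.1 -1.3] M [-0.02  0.05 -0.02] op 50.0 q [0.57 0.43 1.9  0.   0.82 0.53]
```

View pics/w10.png

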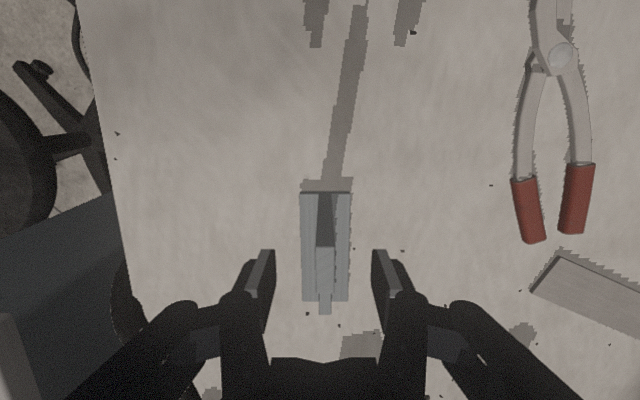

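The leg's top is at (325,250-290), midway between the pads (jaw mid column about 324). I'll close.

```bash
python3 -m inch '[{"gripper":0.02,"tx":0,"ty":0,"tz":0,"spin":0},{"gripper":0.0,"tx":0,"ty":0,"tz":0,"spin":0},{"gripper":0,"tx":0,"ty":0,"tz":0,"spin":0},{"gripper":0,"tx":0,"ty":0,"tz":0,"spin":0},{"gripper":0,"tx":0,"ty":0,"tz":0,"spin":0},{"gripper":0,"tx":0,"ty":0,"tz":0,"spin":0},{"gripper":0,"tx":0,"ty":0,"tz":0,"spin":0},{"gripper":0,"tx":0,"ty":0,"tz":0,"spin":0}]' 90
python3 - <<'E'
from h import *
st()
E
```

```text
clock: 14.65
eef_pos: [465.7, 300.9, 60.3]
tcp_rot: [3.14, -0.001, 1.613]
contact_force: [-1.7, 0.3, 6.2]
opening: 0.071
t 14.65 p [465.7 300.9  60.3] rpy [ 3.1401e+00 -1.2000e-03  1.6132e+00] F [-1.7  0.3  6.2] M [0.14 0.34 0.01] op 6.1 q [0.57 0.42 1.9  0.   0.82 0.53]
```

```bash
python3 -m inch '[{"gripper":0,"tx":0,"ty":0,"tz":-0.005,"spin":0},{"gripper":0,"tx":0,"ty":0,"tz":-0.015,"spin":0},{"gripper":0,"tx":0,"ty":0,"tz":-0.025,"spin":0},{"gripper":0,"tx":0,"ty":0,"tz":-0.03,"spin":0},{"gripper":0,"tx":0,"ty":0,"tz":-0.03,"spin":0},{"gripper":0,"tx":0,"ty":0,"tz":-0.02,"spin":0},{"gripper":0,"tx":0,"ty":0,"tz":-0.005,"spin":0},{"gripper":0,"tx":0,"ty":0,"tz":0,"spin":0}]' 90
python3 - <<'E'
from h import *
st()
f=grab_frame("wrist"); f["s"]=sense(); np.save("f11.npy",f,allow_pickle=True);cv2.imwrite("pics/w11.png",f["pixels"][:,:,::-1]); st()
f=grab_frame("scene");crop(f,200,60,360,240,4,"s11.png")
plan([511.3,-22.9,190],1.8936,11)
E
```

```text
clock: 15.45
eef_pos: [465.3, 300.3, 189.6]
tcp_rot: [3.141, -0.001, 1.613]
contact_force: [0.2, 0.3, -3.7]
opening: 0.07
t 15.45 p [465.3 300.3 189.6] rpy [ 3.1406e+00 -5.0000e-04  1.6132e+00] F [ 0.2  0.3 -3.7] M [ 0.11 -0.   -0.  ] op 6.0 q [ 0.57  0.25  1.8  -0.    1.09  0.53]
t 15.5 p [464.7 300.  188.5] rpy [-3.1410e+00  4.0000e-04  1.6132e+00] F [ 0.2 -0.9 -3.4] M [ 0.08 -0.01  0.02] op 5.9 q [ 0.57  0.25  1.8  -0.    1.09  0.53]
[np.float64(-0.029), np.float64(0.003), np.float64(-0.0)] -1.46
[np.float64(-0.03), np.float64(0.002), np.float64(-0.0)] -1.46
[np.float64(-0.03), np.float64(0.002), np.float64(-0.0)] -1.46
[np.float64(-0.03), np.float64(0.001), np.float64(-0.0)] -1.46
[np.float64(-0.03), np.float64(-0.0), np.float64(-0.0)] -1.46
[np.float64(-0.029), np.float64(-0.001), np.float64(-0.0)] -1.46
[np.float64(-0.03), np.float64(-0.002), np.float64(-0.0)] -1.46
[np.float64(-0.029), np.float64(-0.002), np.float64(-0.001)] -1.46
[np.float64(-0.029), np.float64(-0.003), np.float64(-0.0)] -1.46
[np.float64(-0.03), np.float64(-0.004), np.float64(-0.001)] -1.46
[np.float64(-0.029), np.float64(-0.004), np.float64(-0.0)] -1.46
end [511.5 -22.9 189.9] 1.8936
```

View pics/w11.png

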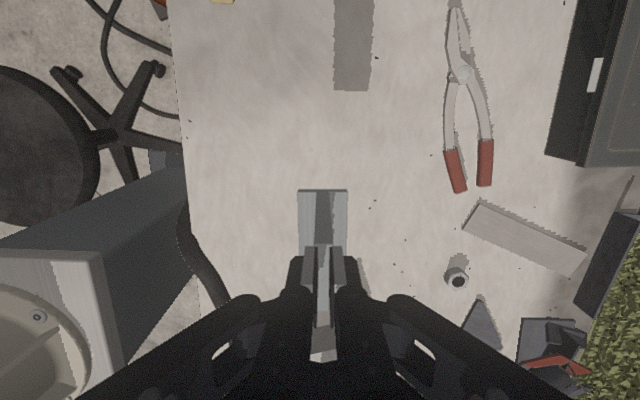

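View pics/s11.png

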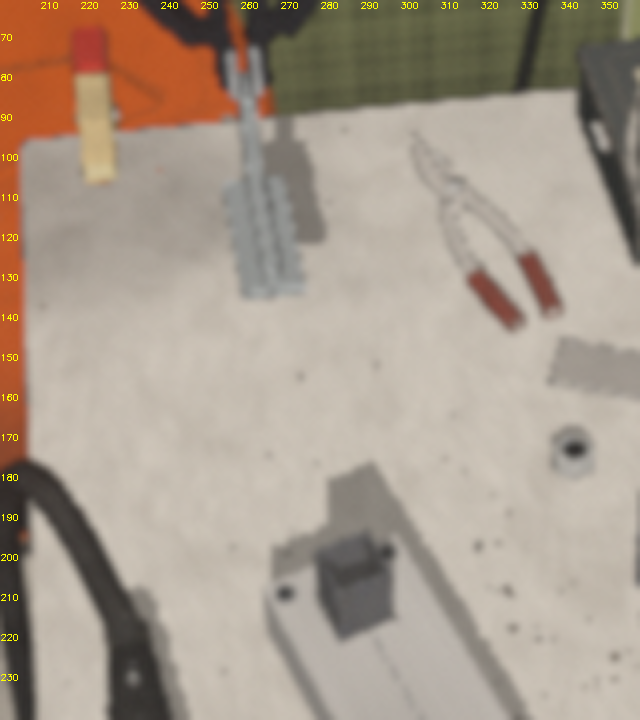

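```bash
python3 - <<'E'
from h import *
f=np.load("f11.npy",allow_pickle=True).item(); s=f["s"]; print(s["eef_pos"])
crop(f,280,175,365,265,7,"w11c.png")
q=plane(f,[[298,190],[348,190]],188.5-60.3+8); print(np.linalg.norm(q[1]-q[0]),toolR(s["eef_pos"],s["tcp_rot"][2],q))
q=plane(f,[[316.5,245],[332,245]],188.5-60.3+95); print(np.linalg.norm(q[1]-q[0]),toolR(s["eef_pos"],s["tcp_rot"][2],q))
E
```

```text
[464.73865212 299.96697541 188.51428191]
39.37644226075217 [[ 15.01528545 -19.66414742  52.31428191]
 [ 15.05513297  19.71227467  52.31428191]]
8.02135388048137 [[ 11.5656243   -3.30432474 -34.68571809]
 [ 11.57404593   4.71702471 -34.68571809]]
```

View pics/w11c.png

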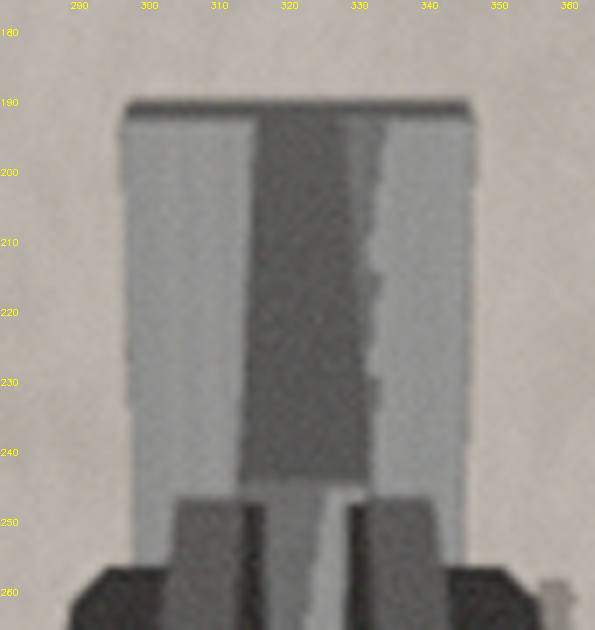

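```bash
python3 -m inch '[{"gripper":0,"tx":-0.015,"ty":0.003,"tz":0,"spin":-1.46},{"gripper":0,"tx":-0.03,"ty":0.002,"tz":0,"spin":-1.46},{"gripper":0,"tx":-0.03,"ty":0.002,"tz":0,"spin":-1.46},{"gripper":0,"tx":-0.03,"ty":0.001,"tz":0,"spin":-1.46},{"gripper":0,"tx":-0.03,"ty":0,"tz":0,"spin":-1.46},{"gripper":0,"tx":-0.03,"ty":-0.001,"tz":0,"spin":-1.46},{"gripper":0,"tx":-0.03,"ty":-0.002,"tz":0,"spin":-1.46},{"gripper":0,"tx":-0.03,"ty":-0.002,"tz":0,"spin":-1.46}]' 90
python3 - <<'E'
from h import *
st()
plan([511.3,-22.9,185],1.8936,4,nd=4)
E
```

```text
clock: 16.35
eef_pos: [498.0, 76.0, 187.6]
tcp_rot: [-3.139, -0.0, 1.818]
contact_force: [0.2, 0.1, -3.3]
opening: 0.069
t 16.35 p [498.   76.  187.6] rpy [-3.1388e+00 -3.0000e-04  1.8183e+00] F [ 0.2  0.1 -3.3] M [0.05 0.05 0.  ] op 5.9 q [ 0.15  0.18  1.9  -0.    1.06 -0.1 ]
[np.float64(-0.0248), np.float64(-0.0028), np.float64(0.0006)] -1.08
[np.float64(-0.0247), np.float64(-0.0033), np.float64(0.0007)] -1.08
[np.float64(-0.0247), np.float64(-0.0038), np.float64(0.0006)] -1.08
[np.float64(-0.0246), np.float64(-0.0042), np.float64(0.0007)] -1.08
end [511.4 -22.9 185. ] 1.8937
```

The square hangs straight in the jaws, with its heel edge at row 190 and columns 298 to 347, centred on about 323.

```bash
python3 -m inch '[{"gripper":0,"tx":-0.0248,"ty":-0.0028,"tz":0,"spin":-1.08},{"gripper":0,"tx":-0.0247,"ty":-0.0033,"tz":0,"spin":-1.08},{"gripper":0,"tx":-0.0247,"ty":-0.0038,"tz":0,"spin":-1.08},{"gripper":0,"tx":-0.0246,"ty":-0.0042,"tz":0,"spin":-1.08},{"gripper":0,"tx":0,"ty":0,"tz":0,"spin":0},{"gripper":0,"tx":0,"ty":0,"tz":0,"spin":0},{"gripper":0,"tx":0,"ty":0,"tz":0,"spin":0},{"gripper":0,"tx":0,"ty":0,"tz":0,"spin":0}]' 90
python3 - <<'E'
from h import *
st()
f=grab_frame("wrist"); f["s"]=sense(); np.save("f12.npy",f,allow_pickle=True);cv2.imwrite("pics/w12.png",f["pixels"][:,:,::-1]); st()
E
```

```text
clock: 17.15
eef_pos: [511.9, -20.8, 188.7]
tcp_rot: [-3.141, -0.0, 1.893]
contact_force: [0.1, 0.3, -2.3]
opening: 0.07
t 17.15 p [511.9 -20.8 188.7] rpy [-3.1408e+00 -5.0000e-04  1.8933e+00] F [ 0.1  0.3 -2.3] M [ 0.04  0.05 -0.02] op 6.0 q [-0.04  0.19  1.88  0.    1.07 -0.37]
t 17.2 p [512.1 -20.9 188.9] rpy [-3.1412e+00 -3.0000e-04  1.8934e+00] F [-0.   0.1 -3.3] M [ 0.02 -0.01  0.01] op 5.7 q [-0.04  0.19  1.88  0.    1.07 -0.37]
```

View pics/w12.png

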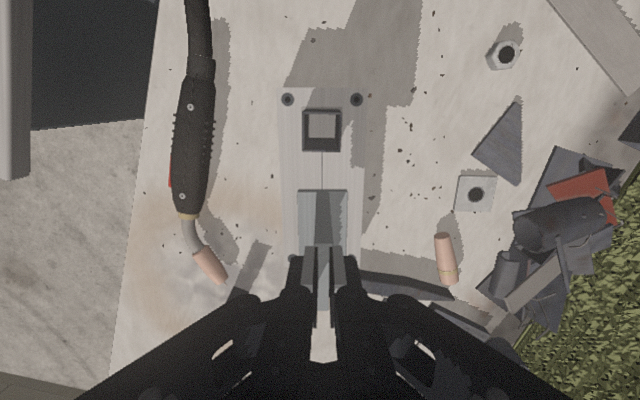

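The post's top is at (321,130), the square's heel edge is on row 190, and the block's long clear part lies under the square.

```bash
python3 - <<'E'
from h import *
f=np.load("f12.npy",allow_pickle=True).item(); s=f["s"]
crop(f,270,85,380,215,6,"w12c.png")
E
```

```text
(no output)
```

View pics/w12c.png

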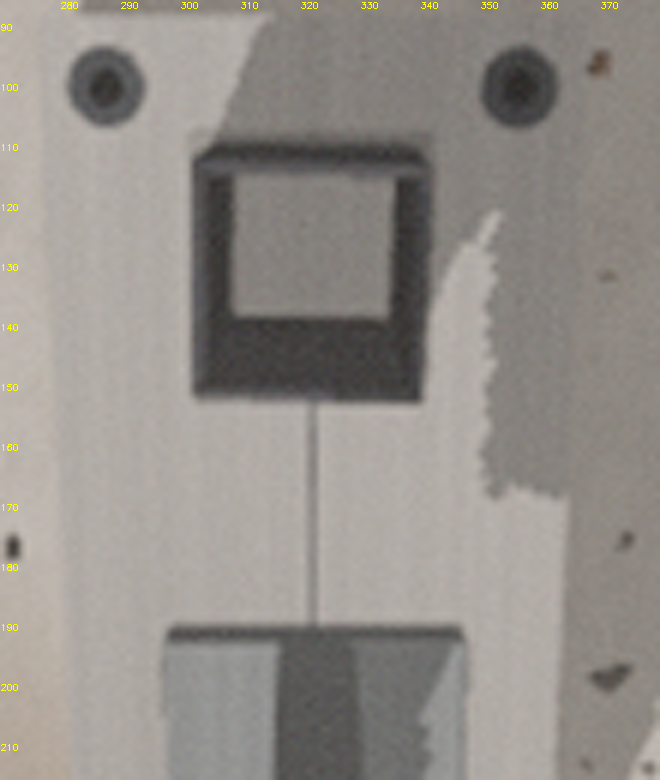

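```bash
python3 - <<'E'
from h import *
f=np.load("f12.npy",allow_pickle=True).item(); s=f["s"]
P=lambda l:np.array(l)/6+[269.5,84.5]
t=lambda l,z:toolR(s["eef_pos"],s["tcp_rot"][2],plane(f,P(l),z)).round(2)
a=t([(193,165),(428,165),(423,400),(193,400)],93); print("post",a.tolist(),a.mean(0))
print("line",t([(312,410),(314,620)],48).tolist(),"screws",t([(106,88),(519,88)],48).tolist())
z=s["eef_pos"][2]-60.3
print("heel",t([(168,628),(462,628)],z).tolist())
print("heel8",t([(164,643),(467,643)],z+8).tolist())
E
```

```text
post [[72.08, -19.05, 95.92], [72.11, 14.6, 95.92], [38.46, 14.53, 95.92], [38.42, -19.8, 95.92]] [55.2675 -2.43   95.92  ]
line [[29.19, -2.33, 140.92], [-8.97, -2.0, 140.92]] screws [[82.34, -36.25, 140.92], [82.39, 31.84, 140.92]]
heel [[13.56, -21.28, 60.3], [13.61, 18.42, 60.3]]
heel8 [[13.9, -21.14, 52.3], [13.95, 18.48, 52.3]]
```

```bash
python3 -m inch '[{"gripper":0,"tx":0,"ty":-0.0009,"tz":0.01,"spin":0},{"gripper":0,"tx":0,"ty":0,"tz":0.02,"spin":0},{"gripper":0,"tx":0,"ty":0,"tz":0.02,"spin":0},{"gripper":0,"tx":0,"ty":0,"tz":0.015,"spin":0},{"gripper":0,"tx":0.004,"ty":0,"tz":0.01,"spin":0},{"gripper":0,"tx":0.006,"ty":0,"tz":0,"spin":0},{"gripper":0,"tx":0.005,"ty":0,"tz":0,"spin":0},{"gripper":0,"tx":0.002,"ty":0,"tz":0,"spin":0}]' 90
python3 - <<'E'
from h import *
st()
f=grab_frame("wrist"); f["s"]=sense(); np.save("f13.npy",f,allow_pickle=True);crop(f,250,120,390,270,5,"w13.png"); st()
f=grab_frame("scene");crop(f,240,160,340,290,5,"s13.png")
E
```

```text
clock: 18.0
eef_pos: [506.4, -5.0, 114.9]
tcp_rot: [3.141, 0.0, 1.893]
contact_force: [-0.9, 0.1, -2.8]
opening: 0.067
t 18.0 p [506.4  -5.  114.9] rpy [3.1405e+00 2.0000e-04 1.8931e+00] F [-0.9  0.1 -2.8] M [ 0.04 -0.01 -0.  ] op 5.8 q [-0.01  0.28  1.96  0.    0.9  -0.34]
t 18.05 p [506.4  -5.  115. ] rpy [3.1403e+00 3.0000e-04 1.8932e+00] F [-0.2 -0.2 -3.2] M [ 0.08 -0.   -0.02] op 5.9 q [-0.01  0.28  1.96  0.    0.9  -0.34]
```

View pics/w13.png

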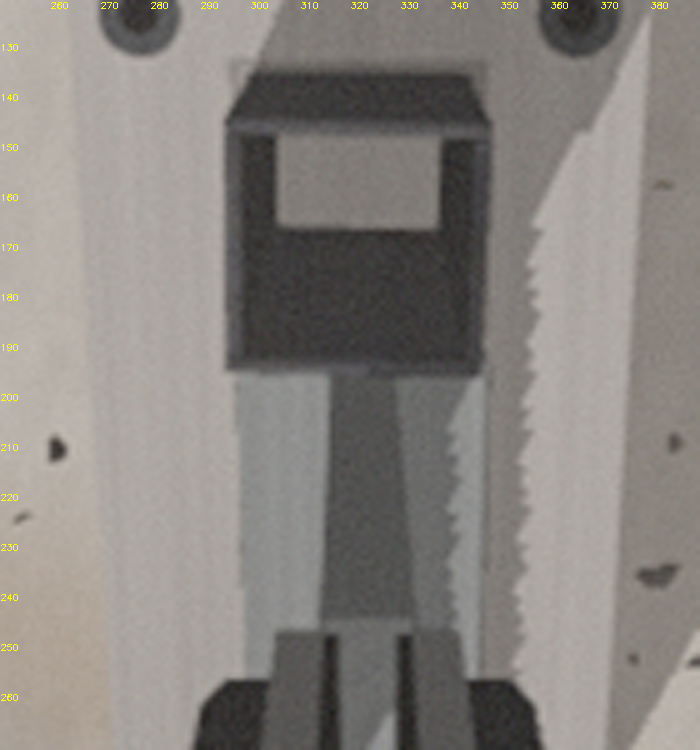

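View pics/s13.png

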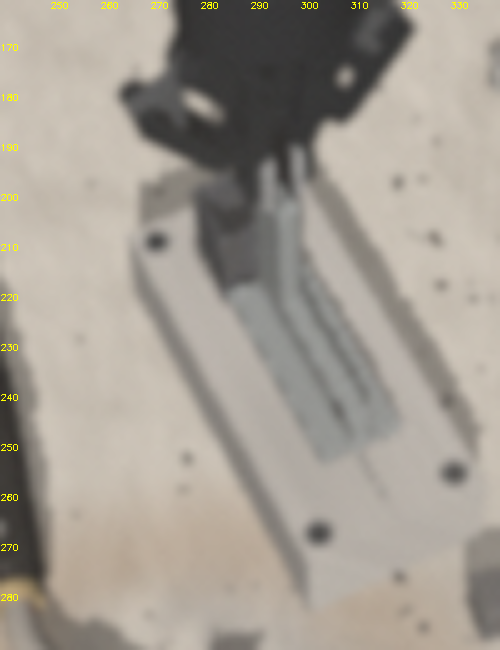

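The square is over the block, about 6 mm from the post and about 6 mm up (wrist: post near edge at row 194). I'll lower it slowly.

```bash
python3 -m inch '[{"gripper":0,"tx":0.001,"ty":0,"tz":0.002,"spin":0},{"gripper":0,"tx":0.001,"ty":0,"tz":0.002,"spin":0},{"gripper":0,"tx":0,"ty":0,"tz":0.001,"spin":0},{"gripper":0,"tx":0,"ty":0,"tz":0.001,"spin":0},{"gripper":0,"tx":0,"ty":0,"tz":0.0005,"spin":0},{"gripper":0,"tx":0,"ty":0,"tz":0.0005,"spin":0},{"gripper":0,"tx":0,"ty":0,"tz":0,"spin":0},{"gripper":0,"tx":0,"ty":0,"tz":0,"spin":0}]' 90
python3 - <<'E'
from h import *
st()
E
```

```text
clock: 18.9
eef_pos: [505.9, -3.5, 108.3]
tcp_rot: [3.141, -0.0, 1.892]
contact_force: [-3.8, 3.0, 10.8]
opening: 0.072
t 18.9 p [505.9  -3.5 108.3] rpy [ 3.1406e+00 -4.0000e-04  1.8922e+00] F [-3.8  3.  10.8] M [ 0.49  0.72 -0.05] op 6.2 q [-0.01  0.28  1.97  0.    0.89 -0.33]
```

```bash
python3 -m inch '[{"gripper":0,"tx":0.0005,"ty":0,"tz":0,"spin":0},{"gripper":0,"tx":0.0005,"ty":0,"tz":0,"spin":0},{"gripper":0,"tx":0.0005,"ty":0,"tz":0,"spin":0},{"gripper":0,"tx":0.0005,"ty":0,"tz":0,"spin":0},{"gripper":0,"tx":0.0005,"ty":0,"tz":0,"spin":0},{"gripper":0,"tx":0,"ty":0,"tz":0,"spin":0},{"gripper":0,"tx":0,"ty":0,"tz":0,"spin":0},{"gripper":0,"tx":0,"ty":0,"tz":0,"spin":0}]' 90
python3 - <<'E'
from h import *
def ft():
    s=sense(); y=s["tcp_rot"][2]; F=s["contact_force"]; print("Fx_tool",F[0]*np.cos(y)+F[1]*np.sin(y),"Fy_tool",F[0]*np.sin(y)-F[1]*np.cos(y))
st();ft()
E
```

```text
clock: 19.7
eef_pos: [505.9, -2.2, 108.4]
tcp_rot: [3.14, 0.002, 1.893]
contact_force: [-1.2, -2.6, 9.4]
opening: 0.067
t 19.7 p [505.9  -2.2 108.4] rpy [3.1397e+00 1.8000e-03 1.8928e+00] F [-1.2 -2.6  9.4] M [-0.58  0.31 -0.04] op 5.7 q [-0.01  0.28  1.97 -0.    0.88 -0.33]
Fx_tool -2.097345324027109 Fy_tool -1.9921440225667135
```

```bash
python3 -m inch '[{"gripper":0,"tx":0.0005,"ty":0,"tz":0,"spin":0},{"gripper":0,"tx":0.0005,"ty":0,"tz":0,"spin":0},{"gripper":0,"tx":0.0005,"ty":0,"tz":0,"spin":0},{"gripper":0,"tx":0.0005,"ty":0,"tz":0,"spin":0},{"gripper":0,"tx":0.0005,"ty":0,"tz":0,"spin":0},{"gripper":0,"tx":0,"ty":0,"tz":0,"spin":0},{"gripper":0,"tx":0,"ty":0,"tz":0,"spin":0},{"gripper":0,"tx":0,"ty":0,"tz":0,"spin":0}]' 90
cat >> h.py <<'E'
def ft():
    s=sense(); y=s["tcp_rot"][2]; F=s["contact_force"]; p=s["eef_pos"]; print("xt",round(p[0]*np.cos(y)+p[1]*np.sin(y),2),"Fx_tool",round(F[0]*np.cos(y)+F[1]*np.sin(y),1),"Fy_tool",round(F[0]*np.sin(y)-F[1]*np.cos(y),1))
E
python3 - <<'E'
from h import *
st();ft()
E
```

```text
clock: 20.5
eef_pos: [505.4, -0.1, 108.6]
tcp_rot: [3.139, 0.002, 1.893]
contact_force: [-1.3, -4.4, 10.2]
opening: 0.073
t 20.5 p [ 5.054e+02 -1.000e-01  1.086e+02] rpy [3.1392e+00 2.5000e-03 1.8930e+00] F [-1.3 -4.4 10.2] M [-1.02  0.21 -0.06] op 6.2 q [-0.    0.28  1.97 -0.    0.88 -0.32]
xt -160.14 Fx_tool -3.7 Fy_tool -2.7
```

```bash
python3 -m inch '[{"gripper":0,"tx":0.0005,"ty":0,"tz":0,"spin":0},{"gripper":0,"tx":0.0005,"ty":0,"tz":0,"spin":0},{"gripper":0,"tx":0.0005,"ty":0,"tz":0,"spin":0},{"gripper":0,"tx":0.0005,"ty":0,"tz":0,"spin":0},{"gripper":0,"tx":0,"ty":0,"tz":0,"spin":0},{"gripper":0,"tx":0,"ty":0,"tz":0,"spin":0},{"gripper":0,"tx":0,"ty":0,"tz":0,"spin":0},{"gripper":0,"tx":0,"ty":0,"tz":0,"spin":0}]' 90
python3 - <<'E'
from h import *
st();ft()
f=grab_frame("wrist"); f["s"]=sense();crop(f,250,120,390,270,5,"w14.png");ft()
f=grab_frame("scene");crop(f,240,160,340,290,5,"s14.png");
E
```

```text
clock: 21.3
eef_pos: [505.0, 1.6, 108.7]
tcp_rot: [3.139, 0.003, 1.893]
contact_force: [-1.0, -6.2, 11.1]
opening: 0.068
t 21.3 p [505.    1.6 108.7] rpy [3.1389e+00 2.9000e-03 1.8931e+00] F [-1.  -6.2 11.1] M [-1.32  0.1  -0.1 ] op 5.8 q [ 0.    0.28  1.97 -0.    0.88 -0.32]
xt -158.48 Fx_tool -5.6 Fy_tool -2.9
xt -158.49 Fx_tool -4.9 Fy_tool -2.4
```

View pics/w14.png

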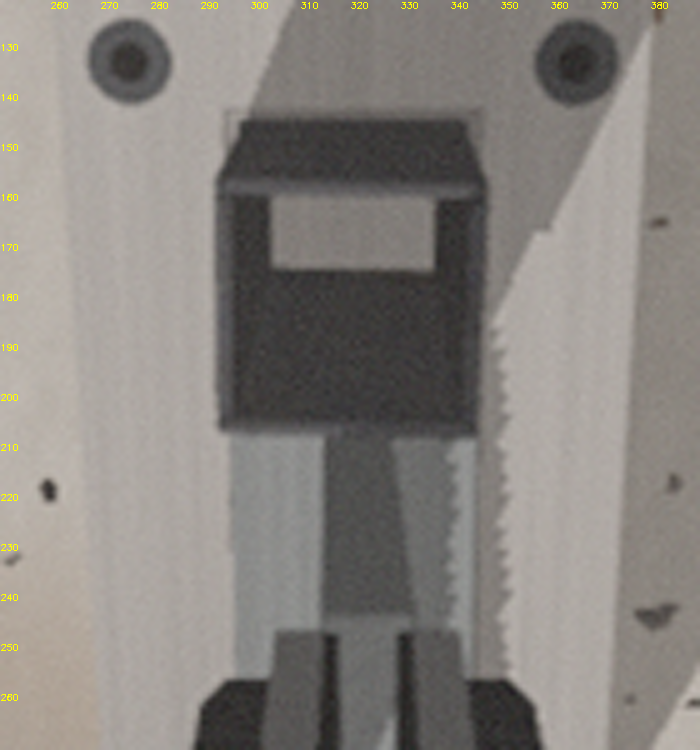

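View pics/s14.png

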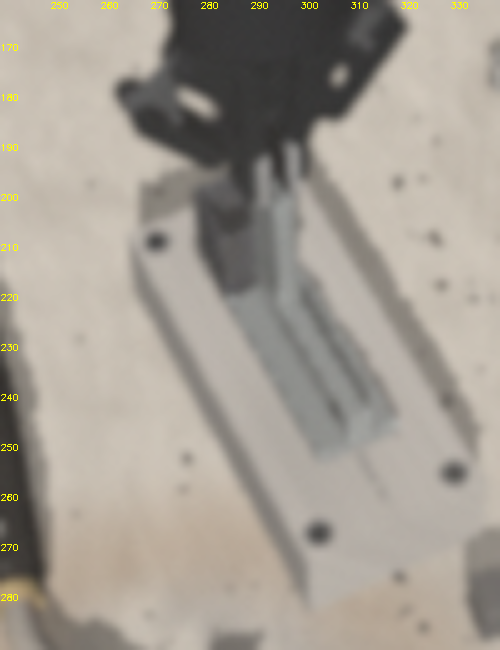

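```bash
python3 - <<'E'
from h import *
f=grab_frame("wrist"); s=sense()
P=lambda l:np.array(l)/5+[249.5,119.5]
t=lambda l,z:toolR(s["eef_pos"],s["tcp_rot"][2],plane(f,P(l),z)).round(2)
print("post near",t([(221,428),(475,433)],93).tolist(),"post far",t([(218,180),(487,180)],93).tolist())
print("foot chamf far",t([(228,112),(482,112)],48).tolist())
print("leg back top",t([(320,615),(413,615)],s["eef_pos"][2]-60.3+95).tolist())
st();ft()
E
```

```text
post near [[15.64, -19.95, 15.71], [14.94, 14.0, 15.71]] post far [[48.96, -19.3, 15.71], [48.98, 14.7, 15.71]]
foot chamf far [[51.18, -21.83, 60.71], [51.2, 17.33, 60.71]]
leg back top [[13.49, -5.34, -34.7], [13.49, 4.19, -34.7]]
t 21.45 p [505.    1.6 108.7] rpy [3.1388e+00 3.0000e-03 1.8931e+00] F [-1.1 -6.2 11.1] M [-1.29  0.1  -0.06] op 6.0 q [ 0.    0.28  1.97 -0.    0.88 -0.32]
xt -158.49 Fx_tool -5.5 Fy_tool -3.0
```

```bash
python3 -m inch '[{"gripper":0,"tx":0.0005,"ty":0,"tz":0,"spin":0},{"gripper":0,"tx":0.0005,"ty":0,"tz":0,"spin":0},{"gripper":0,"tx":0.0005,"ty":0,"tz":0,"spin":0},{"gripper":0,"tx":0.0005,"ty":0,"tz":0,"spin":0},{"gripper":0,"tx":0,"ty":0,"tz":0,"spin":0},{"gripper":0,"tx":0,"ty":0,"tz":0,"spin":0},{"gripper":0,"tx":0,"ty":0,"tz":0,"spin":0},{"gripper":0,"tx":0,"ty":0,"tz":0,"spin":0}]' 90
python3 - <<'E'
from h import *
st();ft()
E
```

```text
clock: 22.25
eef_pos: [504.6, 3.3, 108.8]
tcp_rot: [3.139, 0.003, 1.893]
contact_force: [-1.3, -7.2, 10.4]
opening: 0.071
t 22.25 p [504.6   3.3 108.8] rpy [3.1386 0.0034 1.8933] F [-1.3 -7.2 10.4] M [-1.56  0.   -0.14] op 6.0 q [ 0.01  0.28  1.97 -0.    0.88 -0.32]
xt -156.82 Fx_tool -6.4 Fy_tool -3.5
```

```bash
python3 -m inch '[{"gripper":0,"tx":0.0005,"ty":0,"tz":0,"spin":0},{"gripper":0,"tx":0.0005,"ty":0,"tz":0,"spin":0},{"gripper":0,"tx":0.0005,"ty":0,"tz":0,"spin":0},{"gripper":0,"tx":0.0005,"ty":0,"tz":0,"spin":0},{"gripper":0,"tx":0,"ty":0,"tz":0,"spin":0},{"gripper":0,"tx":0,"ty":0,"tz":0,"spin":0},{"gripper":0,"tx":0,"ty":0,"tz":0,"spin":0},{"gripper":0,"tx":0,"ty":0,"tz":0,"spin":0}]' 90
python3 - <<'E'
from h import *
st();ft()
f=grab_frame("wrist"); s=sense();crop(f,250,120,390,270,5,"w15.png")
np.save("f15.npy",f,allow_pickle=True)
E
```

```text
clock: 23.05
eef_pos: [504.2, 5.0, 108.9]
tcp_rot: [3.138, 0.004, 1.893]
contact_force: [-0.6, -7.8, 11.3]
opening: 0.068
t 23.05 p [504.2   5.  108.9] rpy [3.1383 0.0038 1.8933] F [-0.6 -7.8 11.3] M [-1.86 -0.05 -0.06] op 5.8 q [ 0.01  0.28  1.98 -0.    0.88 -0.31]
xt -155.05 Fx_tool -7.2 Fy_tool -3.0
```

View pics/w15.png

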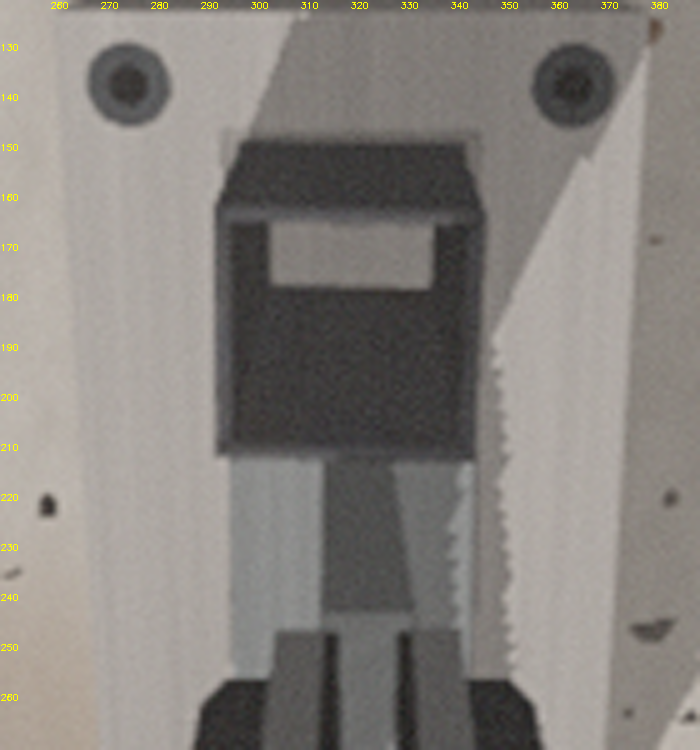

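```bash
python3 - <<'E'
from h import *
f=np.load("f15.npy",allow_pickle=True).item(); s=sense()
P=lambda l:np.array(l)/5+[249.5,119.5]
t=lambda l,z:tool(s,plane(f,P(l),z)).round(2)
print("post near",t([(217,455),(475,459)],93).tolist(),"post far",t([(215,210),(485,210)],93).tolist())
print("foot chamf far",t([(224,133),(480,133)],48).tolist(),"screws",t([(129,83),(573,83)],48).tolist())
print("leg back top",t([(320,610),(413,610)],s["eef_pos"][2]-60.3+95).tolist())
E
```

```text
post near [[11.77, -20.64, 15.78], [11.19, 14.09, 15.9]] post far [[45.14, -19.84, 15.66], [45.16, 14.54, 15.77]]
foot chamf far [[48.12, -22.69, 60.64], [48.14, 16.98, 60.77]] screws [[55.73, -37.01, 60.56], [55.77, 31.04, 60.79]]
leg back top [[13.96, -5.21, -34.77], [13.96, 4.3, -34.74]]
```

```bash
python3 -m inch '[{"gripper":0,"tx":0.0005,"ty":0,"tz":0,"spin":0},{"gripper":0,"tx":0.0005,"ty":0,"tz":0,"spin":0},{"gripper":0,"tx":0.0005,"ty":0,"tz":0,"spin":0},{"gripper":0,"tx":0,"ty":0,"tz":0,"spin":0},{"gripper":0,"tx":0,"ty":0,"tz":0,"spin":0},{"gripper":0,"tx":0,"ty":0,"tz":0,"spin":0},{"gripper":0,"tx":0,"ty":0,"tz":0,"spin":0},{"gripper":0,"tx":0,"ty":0,"tz":0,"spin":0}]' 90
python3 - <<'E'
from h import *
st();ft()
E
```

```text
clock: 23.9
eef_pos: [503.8, 6.3, 109.0]
tcp_rot: [3.138, 0.004, 1.893]
contact_force: [-1.3, -8.8, 11.9]
opening: 0.066
t 23.9 p [503.8   6.3 109. ] rpy [3.1381 0.0041 1.8934] F [-1.3 -8.8 11.9] M [-2.06 -0.17 -0.05] op 5.7 q [ 0.01  0.28  1.98 -0.    0.88 -0.31]
xt -153.74 Fx_tool -7.9 Fy_tool -4.0
```

```bash
python3 - <<'E'
from h import *
f=grab_frame("wrist"); s=sense();crop(f,260,120,380,270,5,"w16.png")
np.save("f16.npy",f,allow_pickle=True)
g=grab_frame("scene"); crop(g,250,170,330,265,8,"s16.png"); np.save("s16.npy",g,allow_pickle=True)
g=grab_frame("top"); crop(g,300,180,390,245,8,"t16.png")
E
```

```text
(no output)
```

View pics/w16.png

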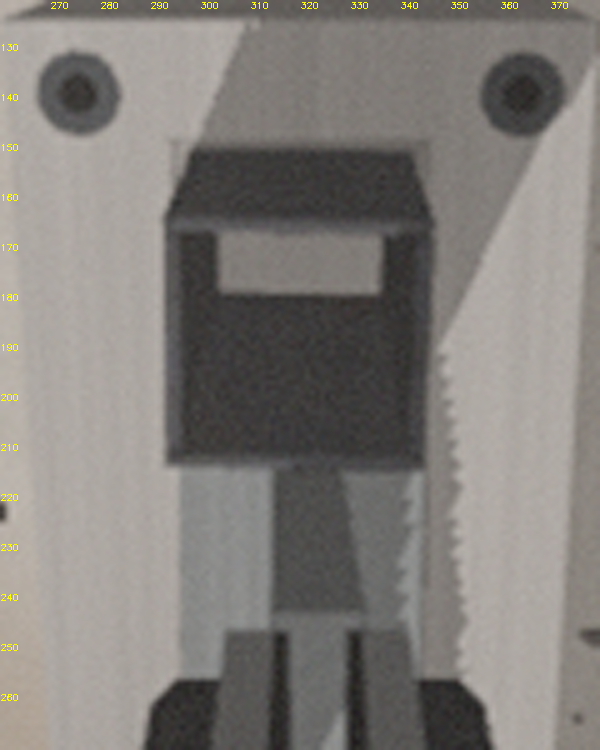

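View pics/s16.png

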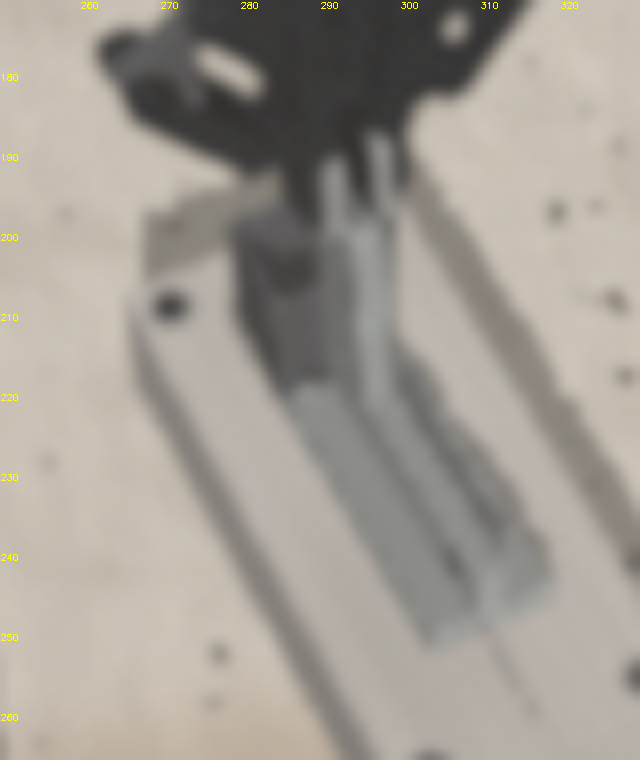

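View pics/t16.png

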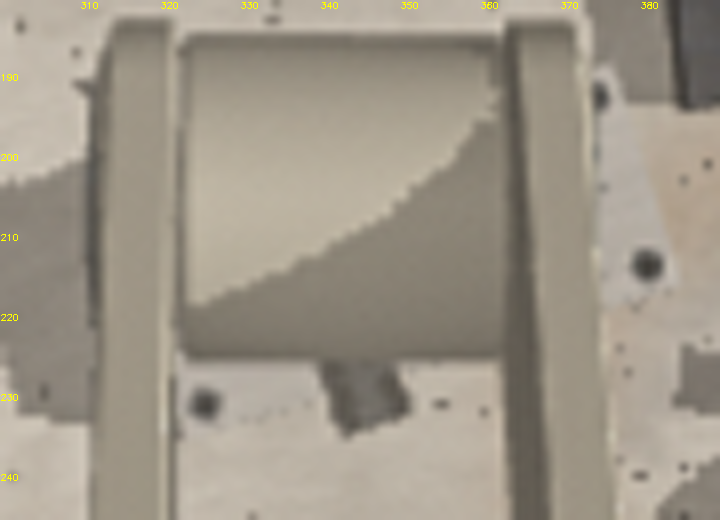

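```bash
python3 - <<'E'
from h import *
g=np.load("s16.npy",allow_pickle=True).item()
sc=np.array([[270.85,207.75],[296.2,197.5],[303.5,266.05],[330.15,254.15]])
q=plane(g,sc,48); c=q.mean(0); print(q.round(1),c)
d=(q[2]+q[3]-q[0]-q[1]); ux=d[:2]/np.linalg.norm(d[:2]); print("yaw",np.arctan2(ux[1],ux[0]),"L",np.linalg.norm(q[2]-q[0]),"W",np.linalg.norm(q[1]-q[0]))
uy=np.array([-ux[1],ux[0]])
loc=lambda p:np.c_[(p-c)[:,:2]@ux,(p-c)[:,:2]@uy].round(1)
P=lambda l:np.array(l)/8+[249.5,169.5]
far=plane(g,P([(430,632),(553,578)]),56); print("far end top",loc(far).tolist())
far=plane(g,P([(430,648),(553,590)]),48); print("far end bottom",loc(far).tolist())
print("near corner top(-y)",loc(plane(g,P([(292,388)]),56)).tolist())
pf=plane(g,P([(282,396)]),48); print("post near bottom corner",loc(pf).tolist())
print("post expected x -44.5, far end 55.5")
# reproject expectation
for hx in (-44.5,-43.5,-42.5,-40):
    w=[[hx+100,-20,8+48],[hx+100,20,56],[hx+100,-20,48],[hx,-20,56],[hx,-5,130]]
    W=np.array([[*(c[:2]+a*ux+b*uy),z] for a,b,z in w]); print(hx,((proj(g,W)-[249.5,169.5])*8).round().tolist())
E
```

```text
[[ 452.7   49.3   48. ]
 [ 517.2   71.1   48. ]
 [ 509.2 -120.2   48. ]
 [ 572.9  -99.    48. ]] [513.01088718 -24.70787275  48.        ]
yaw -1.251677123655288 L 178.64095717629442 W 68.00261446473327
far end top [[52.9, -16.2], [52.7, 22.9]]
far end bottom [[53.3, -16.6], [52.0, 23.4]]
near corner top(-y) [[-40.4, -16.0]]
post near bottom corner [[-44.2, -17.8]]
post expected x -44.5, far end 55.5
-44.5 [[422.0, 644.0], [548.0, 589.0], [422.0, 659.0], [274.0, 383.0], [310.0, 214.0]]
-43.5 [[424.0, 647.0], [550.0, 592.0], [424.0, 661.0], [275.0, 385.0], [311.0, 217.0]]
-42.5 [[425.0, 650.0], [552.0, 595.0], [426.0, 664.0], [277.0, 388.0], [313.0, 219.0]]
-40 [[429.0, 657.0], [556.0, 601.0], [429.0, 671.0], [280.0, 394.0], [317.0, 226.0]]
```

The pictures disagree with the force reading. Relative to the tool, the post face is about 2 mm inside where the square's back should be. In the scene view the foot's tip sits about 1 px high. The square has probably pivoted about 2° in the pads while its foot dragged. I'll back off, let it stand flat, and re-grip it lower and harder.

```bash
python3 -m inch '[{"gripper":0,"tx":-0.001,"ty":0,"tz":0,"spin":0},{"gripper":0,"tx":-0.001,"ty":0,"tz":0,"spin":0},{"gripper":0,"tx":-0.001,"ty":0,"tz":0,"spin":0},{"gripper":0,"tx":-0.001,"ty":0,"tz":0,"spin":0},{"gripper":0,"tx":-0.001,"ty":0,"tz":0,"spin":0},{"gripper":0,"tx":-0.001,"ty":0,"tz":0,"spin":0},{"gripper":0,"tx":0,"ty":0,"tz":0,"spin":0},{"gripper":0,"tx":0,"ty":0,"tz":0,"spin":0}]' 90
python3 - <<'E'
from h import *
st();ft()
E
python3 -m inch '[{"gripper":0.01,"tx":0,"ty":0,"tz":0,"spin":0},{"gripper":0.02,"tx":0,"ty":0,"tz":0,"spin":0},{"gripper":0.03,"tx":0,"ty":0,"tz":0,"spin":0},{"gripper":0.03,"tx":0,"ty":0,"tz":0,"spin":0},{"gripper":0.03,"tx":0,"ty":0,"tz":0,"spin":0},{"gripper":0.03,"tx":0,"ty":0,"tz":0,"spin":0},{"gripper":0.03,"tx":0,"ty":0,"tz":0,"spin":0},{"gripper":0.03,"tx":0,"ty":0,"tz":0,"spin":0}]' 90
python3 - <<'E'
from h import *
st();ft()
f=grab_frame("wrist"); f["s"]=sense();crop(f,260,120,380,270,5,"w17.png")
np.save("f17.npy",f,allow_pickle=True)
g=grab_frame("scene"); crop(g,250,170,330,265,8,"s17.png"); np.save("s17.npy",g,allow_pickle=True)
E
```

```text
clock: 24.85
eef_pos: [505.2, 1.1, 108.7]
tcp_rot: [3.139, 0.003, 1.893]
contact_force: [-0.9, -5.4, 10.4]
opening: 0.067
t 24.85 p [505.2   1.1 108.7] rpy [3.1389e+00 2.8000e-03 1.8930e+00] F [-0.9 -5.4 10.4] M [-1.25  0.16 -0.01] op 5.7 q [ 0.    0.28  1.97 -0.    0.88 -0.32]
xt -158.88 Fx_tool -4.8 Fy_tool -2.5
clock: 25.65
eef_pos: [503.4, 2.3, 107.2]
tcp_rot: [-3.142, -0.0, 1.893]
contact_force: [-0.3, -0.2, -0.0]
opening: 0.351
t 25.65 p [503.4   2.3 107.2] rpy [-3.1416 -0.      1.8926] F [-0.3 -0.2 -0. ] M [-0.01 -0.01 -0.04] op 30.0 q [ 0.    0.28  1.98  0.    0.88 -0.32]
xt -157.0 Fx_tool -0.1 Fy_tool -0.3
```

View pics/w17.png

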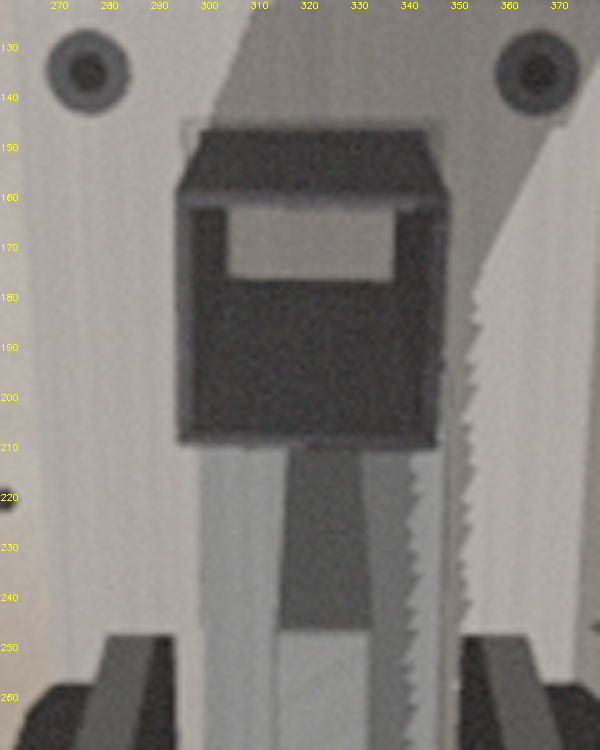

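View pics/s17.png

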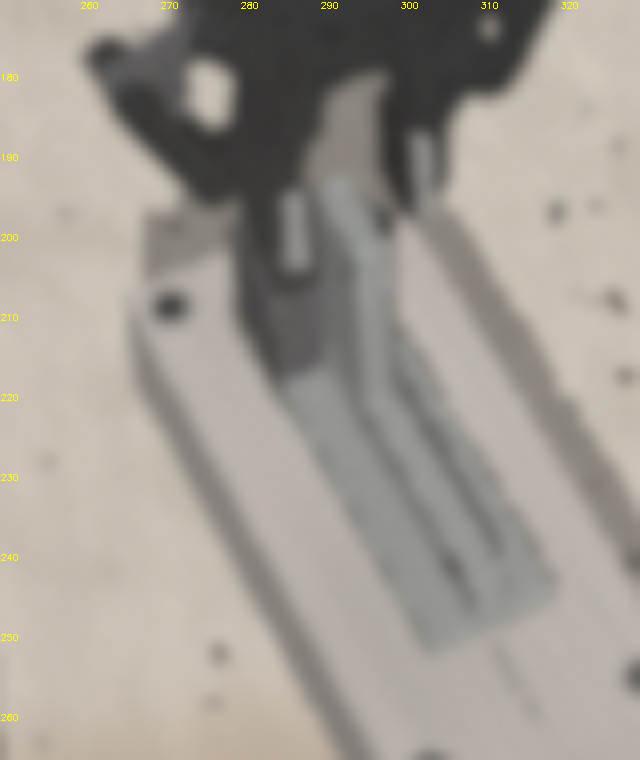

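```bash
python3 - <<'E'
from h import *
f=np.load("f17.npy",allow_pickle=True).item(); s=f["s"]
P=lambda l:np.array(l)/5+[259.5,119.5]
t=lambda l,z:tool(s,plane(f,P(l),z)).round(2)
print("post near",t([(178,443),(437,446)],93).tolist(),"far",t([(178,192),(450,192)],93).tolist())
print("leg back top",t([(278,630),(370,630)],143).tolist(),"foot sides",t([(203,640),(443,640)],56).tolist(), t([(200,470),(441,470)],56).tolist())
print("leg/back vis",t([(290,452),(361,452)],93).tolist())
E
```

```text
post near [[14.07, -18.96, 14.17], [13.69, 15.5, 14.17]] far [[47.72, -17.99, 14.17], [47.76, 16.23, 14.17]]
leg back top [[12.23, -4.39, -35.83], [12.24, 4.99, -35.83]] foot sides [[-34.54, -19.47, 51.17], [-34.49, 20.51, 51.17]] [[-4.18, -19.24, 51.17], [-4.14, 19.36, 51.17]]
leg/back vis [[12.81, -4.07, 14.17], [12.82, 5.39, 14.17]]
```

The square stands flat on the block, with the foot tip at scene crop (430,655) and (555,600), about 1.5 mm from the post. I'll lower the open fingers 8 mm (TCP 99, still above the post's top at 93) and re-grip at 120 N.

```bash
python3 -m inch '[{"gripper":0.03,"tx":0,"ty":0.0004,"tz":0.004,"spin":0},{"gripper":0.03,"tx":0,"ty":0,"tz":0.004,"spin":0},{"gripper":0.03,"tx":0,"ty":0,"tz":0,"spin":0},{"gripper":0.01,"tx":0,"ty":0,"tz":0,"spin":0},{"gripper":0,"tx":0,"ty":0,"tz":0,"spin":0},{"gripper":0,"tx":0,"ty":0,"tz":0,"spin":0},{"gripper":0,"tx":0,"ty":0,"tz":0,"spin":0},{"gripper":0,"tx":0,"ty":0,"tz":0,"spin":0}]' 120
python3 - <<'E'
from h import *
st();ft()
E
```

```text
clock: 26.55
eef_pos: [504.1, 2.6, 99.4]
tcp_rot: [3.141, 0.0, 1.892]
contact_force: [0.3, 1.6, 3.1]
opening: 0.074
t 26.55 p [504.1   2.6  99.4] rpy [3.1409 0.     1.8925] F [0.3 1.6 3.1] M [ 0.29 -0.09  0.01] op 6.4 q [ 0.    0.3   1.98  0.    0.87 -0.32]
xt -156.93 Fx_tool 1.4 Fy_tool 0.8
```

```bash
python3 -m inch '[{"gripper":0,"tx":0.0005,"ty":0,"tz":0,"spin":0},{"gripper":0,"tx":0.0005,"ty":0,"tz":0,"spin":0},{"gripper":0,"tx":0.0005,"ty":0,"tz":0,"spin":0},{"gripper":0,"tx":0,"ty":0,"tz":0,"spin":0},{"gripper":0,"tx":0,"ty":0,"tz":0,"spin":0},{"gripper":0,"tx":0,"ty":0,"tz":0,"spin":0},{"gripper":0,"tx":0,"ty":0,"tz":0,"spin":0},{"gripper":0,"tx":0,"ty":0,"tz":0,"spin":0}]' 120
python3 - <<'E'
from h import *
st();ft()
E
```

```text
clock: 27.35
eef_pos: [503.8, 3.5, 99.5]
tcp_rot: [3.141, 0.001, 1.893]
contact_force: [0.8, -4.5, 5.9]
opening: 0.077
t 27.35 p [503.8   3.5  99.5] rpy [3.1409e+00 9.0000e-04 1.8927e+00] F [ 0.8 -4.5  5.9] M [-0.98 -0.42  0.01] op 6.6 q [ 0.    0.29  1.98 -0.    0.86 -0.32]
xt -156.08 Fx_tool -4.6 Fy_tool -0.6
```

```bash
python3 -m inch '[{"gripper":0,"tx":0.0005,"ty":0,"tz":0,"spin":0},{"gripper":0,"tx":0.0005,"ty":0,"tz":0,"spin":0},{"gripper":0,"tx":0,"ty":0,"tz":0,"spin":0},{"gripper":0,"tx":0,"ty":0,"tz":0,"spin":0},{"gripper":0,"tx":0,"ty":0,"tz":0,"spin":0},{"gripper":0,"tx":0,"ty":0,"tz":0,"spin":0},{"gripper":0,"tx":0,"ty":0,"tz":0,"spin":0},{"gripper":0,"tx":0,"ty":0,"tz":0,"spin":0}]' 120
python3 - <<'E'
from h import *
st();ft()
f=grab_frame("wrist"); f["s"]=sense();crop(f,260,120,380,270,5,"w18.png")
np.save("f18.npy",f,allow_pickle=True)
g=grab_frame("scene"); crop(g,250,170,330,265,8,"s18.png"); np.save("s18.npy",g,allow_pickle=True)
E
```

```text
clock: 28.15
eef_pos: [503.5, 4.4, 99.5]
tcp_rot: [3.141, 0.001, 1.893]
contact_force: [1.7, -4.5, 5.2]
opening: 0.076
t 28.15 p [503.5   4.4  99.5] rpy [3.1408e+00 1.0000e-03 1.8928e+00] F [ 1.7 -4.5  5.2] M [-1.1  -0.46 -0.04] op 6.5 q [ 0.01  0.29  1.98 -0.    0.86 -0.32]
xt -155.17 Fx_tool -4.8 Fy_tool 0.1
```

View pics/w18.png

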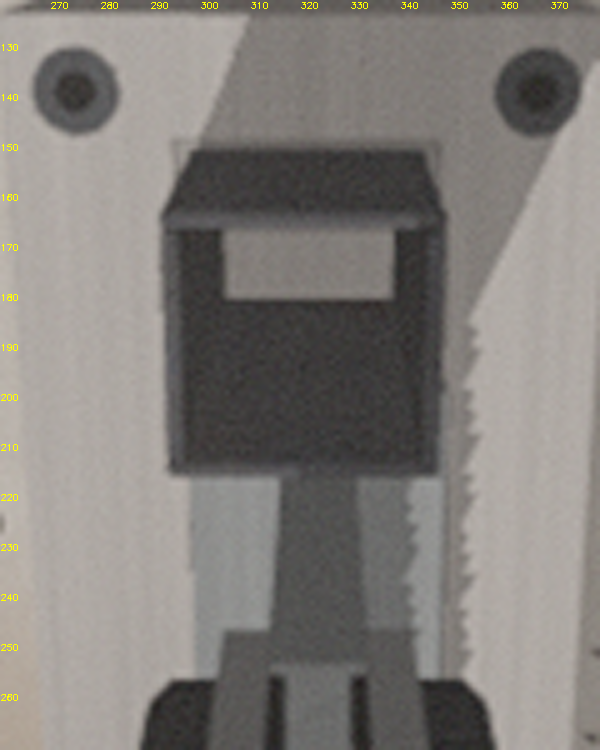

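View pics/s18.png

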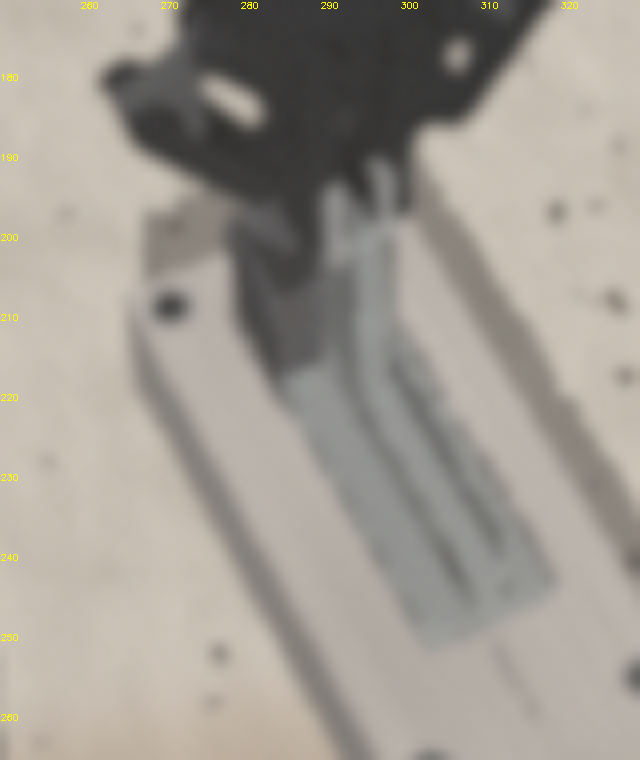

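```bash
python3 -m inch '[{"gripper":0,"tx":0.0005,"ty":0,"tz":0,"spin":0},{"gripper":0,"tx":0.0005,"ty":0,"tz":0,"spin":0},{"gripper":0,"tx":0,"ty":0,"tz":0,"spin":0},{"gripper":0,"tx":0,"ty":0,"tz":0,"spin":0},{"gripper":0,"tx":0,"ty":0,"tz":0,"spin":0},{"gripper":0,"tx":0,"ty":0,"tz":0,"spin":0},{"gripper":0,"tx":0,"ty":0,"tz":0,"spin":0},{"gripper":0,"tx":0,"ty":0,"tz":0,"spin":0}]' 120
python3 - <<'E'
from h import *
st();ft()
E
```

```text
clock: 29.05
eef_pos: [503.4, 4.9, 99.5]
tcp_rot: [3.141, 0.002, 1.893]
contact_force: [3.0, -6.8, 5.5]
opening: 0.077
t 29.05 p [503.4   4.9  99.5] rpy [3.1406e+00 1.8000e-03 1.8931e+00] F [ 3.  -6.8  5.5] M [-1.58 -0.53 -0.05] op 6.6 q [ 0.01  0.29  1.98 -0.    0.86 -0.31]
xt -154.81 Fx_tool -7.4 Fy_tool 0.7
```

```bash
python3 -m inch '[{"gripper":0,"tx":0.0005,"ty":0,"tz":0,"spin":0},{"gripper":0,"tx":0.0005,"ty":0,"tz":0,"spin":0},{"gripper":0,"tx":0,"ty":0,"tz":0,"spin":0},{"gripper":0,"tx":0,"ty":0,"tz":0,"spin":0},{"gripper":0,"tx":0,"ty":0,"tz":0,"spin":0},{"gripper":0,"tx":0,"ty":0,"tz":0,"spin":0},{"gripper":0,"tx":0,"ty":0,"tz":0,"spin":0},{"gripper":0,"tx":0,"ty":0,"tz":0,"spin":0}]' 120
python3 - <<'E'
from h import *
st();ft()
E
```

```text
clock: 29.85
eef_pos: [503.3, 5.4, 99.6]
tcp_rot: [3.141, 0.003, 1.893]
contact_force: [2.6, -10.5, 5.6]
opening: 0.074
t 29.85 p [503.3   5.4  99.6] rpy [3.1406e+00 2.6000e-03 1.8933e+00] F [  2.6 -10.5   5.6] M [-2.07 -0.6   0.04] op 6.3 q [ 0.01  0.29  1.98 -0.    0.86 -0.31]
xt -154.37 Fx_tool -10.8 Fy_tool -0.9
```

```bash
python3 - <<'E'
from h import *
f=grab_frame("wrist"); f["s"]=sense();crop(f,260,120,380,270,5,"w19.png")
np.save("f19.npy",f,allow_pickle=True)
g=grab_frame("scene"); crop(g,250,170,330,265,8,"s19.png"); np.save("s19.npy",g,allow_pickle=True)
a=cv2.imread("pics/s17.png");b=cv2.imread("pics/s19.png")
cv2.imwrite("pics/cmp.png",cv2.resize(np.hstack([a[300:720,250:600],b[300:720,250:600]]),None,fx=1.1,fy=1.1))
E
```

```text
(no output)
```

View pics/w19.png

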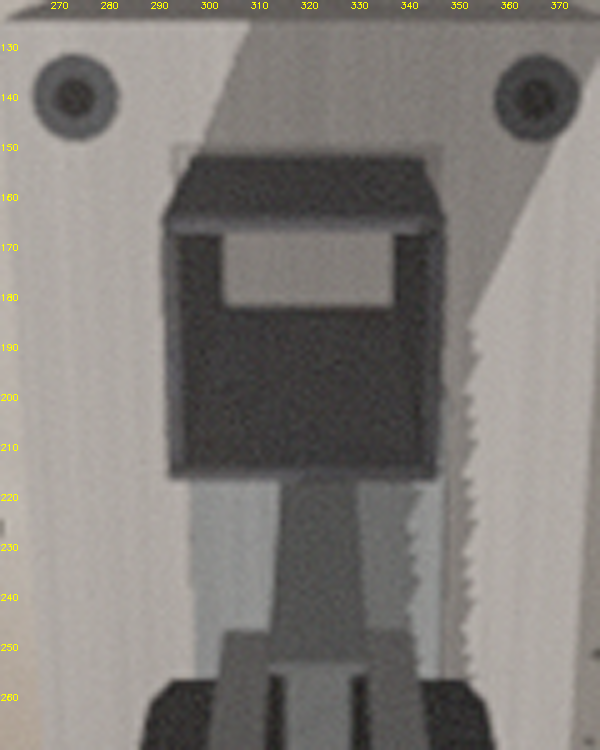

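View pics/cmp.png

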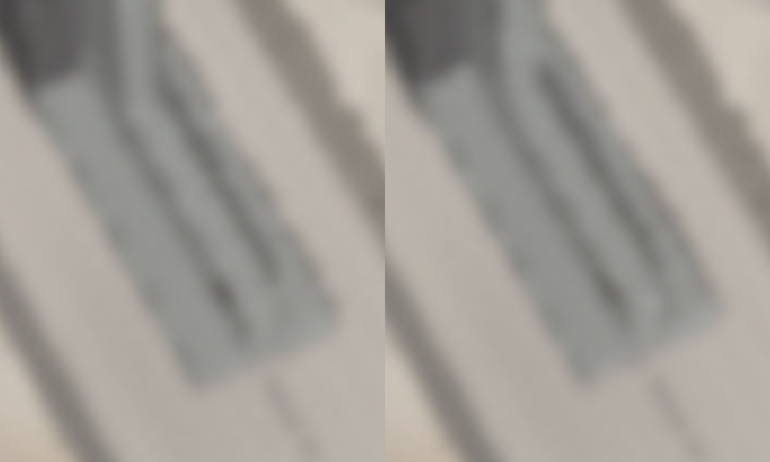

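```bash
python3 -m inch '[{"gripper":0,"tx":0,"ty":0,"tz":0.0005,"spin":0},{"gripper":0,"tx":0.0003,"ty":0,"tz":0,"spin":0},{"gripper":0,"tx":0,"ty":0,"tz":0,"spin":0},{"gripper":0,"tx":0,"ty":0,"tz":0,"spin":0},{"gripper":0,"tx":0,"ty":0,"tz":0,"spin":0},{"gripper":0,"tx":0,"ty":0,"tz":0,"spin":0},{"gripper":0,"tx":0,"ty":0,"tz":0,"spin":0},{"gripper":0,"tx":0,"ty":0,"tz":0,"spin":0}]' 120
python3 - <<'E'
from h import *
st();ft()
E
python3 -m inch '[{"gripper":0,"tx":0,"ty":0,"tz":0,"spin":0},{"gripper":0,"tx":0,"ty":0,"tz":0,"spin":0},{"gripper":0,"tx":0,"ty":0,"tz":0,"spin":0},{"gripper":0,"tx":0,"ty":0,"tz":0,"spin":0},{"gripper":0,"tx":0,"ty":0,"tz":0,"spin":0},{"gripper":0,"tx":0,"ty":0,"tz":0,"spin":0},{"gripper":0,"tx":0,"ty":0,"tz":0,"spin":0},{"gripper":0,"tx":0,"ty":0,"tz":0,"spin":0}]' 120
python3 - <<'E'
from h import *
st();ft()
f=grab_frame("wrist"); f["s"]=sense(); np.save("f20.npy",f,allow_pickle=True); crop(f,260,120,380,270,5,"w20.png")
g=grab_frame("scene"); np.save("s20.npy",g,allow_pickle=True); crop(g,250,170,330,265,8,"s20.png")
E
```

```text
clock: 30.75
eef_pos: [503.5, 5.6, 99.5]
tcp_rot: [3.14, 0.003, 1.893]
contact_force: [2.9, -11.0, 9.2]
opening: 0.076
t 30.75 p [503.5   5.6  99.5] rpy [3.1401e+00 3.0000e-03 1.8935e+00] F [  2.9 -11.    9.2] M [-2.25 -0.34 -0.  ] op 6.5 q [ 0.01  0.29  1.98 -0.    0.86 -0.31]
xt -154.38 Fx_tool -11.4 Fy_tool -0.8
clock: 31.55
eef_pos: [503.5, 5.6, 99.6]
tcp_rot: [3.14, 0.003, 1.893]
contact_force: [2.1, -11.8, 9.5]
opening: 0.078
t 31.55 p [503.5   5.6  99.6] rpy [3.1400e+00 3.0000e-03 1.8935e+00] F [  2.1 -11.8   9.5] M [-2.3  -0.4   0.05] op 6.7 q [ 0.01  0.29  1.98 -0.    0.86 -0.31]
xt -154.4 Fx_tool -11.8 Fy_tool -1.7
```

View pics/w20.png

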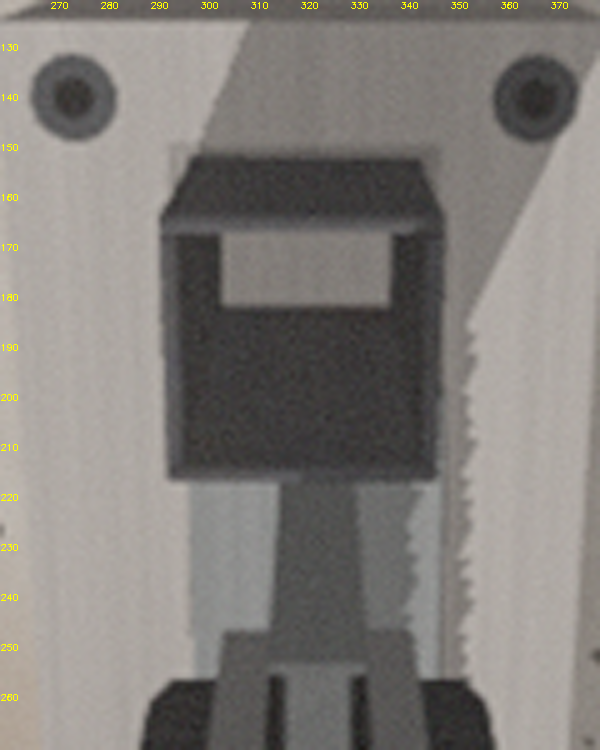

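View pics/s20.png

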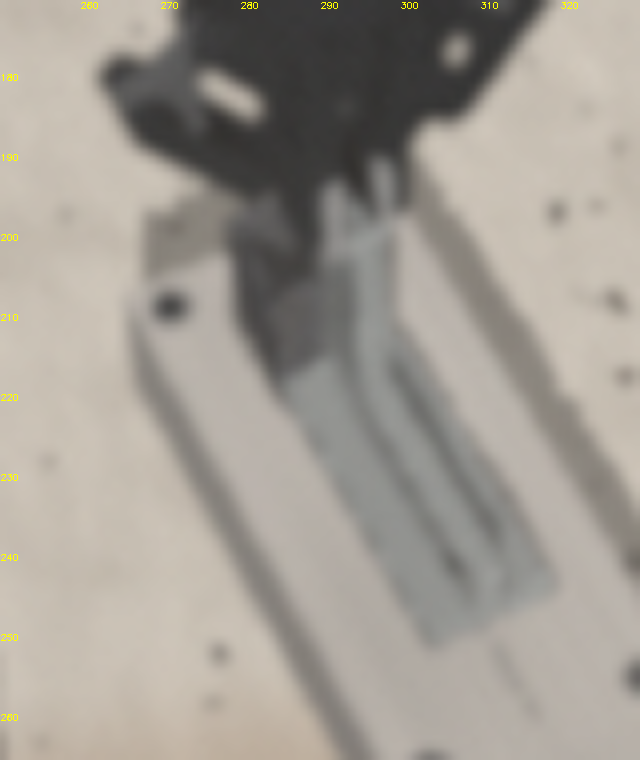

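```bash
python3 - <<'E'
from h import *
a=np.load("s17.npy",allow_pickle=True).item()["pixels"]
for nm in("s16","s18","s19","s20"):
    g=np.load(nm+".npy",allow_pickle=True).item(); b=g["pixels"]
    up=lambda im:cv2.resize(cv2.cvtColor(im,cv2.COLOR_RGB2GRAY),None,fx=8,fy=8,interpolation=cv2.INTER_CUBIC)
    A,B=up(a),up(b); out=[]
    for x0,y0,x1,y1 in((297,238,322,256),(297,226,312,240),(281,212,294,226)):
        T=A[y0*8:y1*8,x0*8:x1*8]; m=cv2.matchTemplate(B[(y0-4)*8:(y1+4)*8,(x0-4)*8:(x1+4)*8],T,cv2.TM_CCOEFF_NORMED)
        _,v,_,l=cv2.minMaxLoc(m); out.append((l[0]-32,l[1]-32,round(v,3)))
    print(nm,out)
# expected image shift per mm along block x, and per mm up, at the tip (crop8 px)
c=np.array([513,-24.7]);ux=np.array([np.cos(-1.25),np.sin(-1.25)])
for X,z in((55,56),(-44,56)):
    p0=np.r_[c+X*ux,z]; q=proj(g,[p0,p0-np.r_[ux,0],p0+[0,0,1]])*8; print(X,(q[1]-q[0]).round(2),(q[2]-q[0]).round(2))
E
```

```text
s16 [(-1, -7, 0.975), (-1, -7, 0.931), (6, 10, 0.98)]
s18 [(-1, -5, 0.988), (-5, -10, 0.978), (-2, -4, 0.997)]
s19 [(-1, -7, 0.987), (-8, -17, 0.973), (-1, -3, 0.996)]
s20 [(0, -6, 0.987), (-9, -19, 0.971), (-1, -3, 0.995)]
55 [-1.58 -2.71] [-0.01 -1.83]
-44 [-1.44 -2.47] [-0.11 -1.93]
```

Matching against the flat reference s17, the foot tip sits about 1.5–2 mm higher than a pure slide would give, while the heel doesn't. That is roughly 1° of lean, too close to the 1.7° limit. I have time for one more release, so I'll let it settle flat against the post and re-grip slightly farther from the back.

```bash
python3 -m inch '[{"gripper":0.01,"tx":-0.003,"ty":0,"tz":0,"spin":0},{"gripper":0.03,"tx":0,"ty":0,"tz":0,"spin":0},{"gripper":0.03,"tx":0,"ty":0,"tz":0,"spin":0},{"gripper":0.03,"tx":-0.003,"ty":0,"tz":0,"spin":0},{"gripper":0.03,"tx":-0.003,"ty":0,"tz":0,"spin":0},{"gripper":0.03,"tx":0,"ty":0,"tz":0,"spin":0},{"gripper":0.03,"tx":0,"ty":0,"tz":0,"spin":0},{"gripper":0.03,"tx":0,"ty":0,"tz":0,"spin":0}]' 120
cat > cmp.py <<'E'
from h import *
def cmpf(b,ref="s17"):
    a=np.load(ref+".npy",allow_pickle=True).item()["pixels"]
    up=lambda im:cv2.resize(cv2.cvtColor(im,cv2.COLOR_RGB2GRAY),None,fx=8,fy=8,interpolation=cv2.INTER_CUBIC)
    A,B=up(a),up(b); out=[]
    for x0,y0,x1,y1 in((297,238,322,256),(281,212,294,226)):
        T=A[y0*8:y1*8,x0*8:x1*8]; m=cv2.matchTemplate(B[(y0-4)*8:(y1+4)*8,(x0-4)*8:(x1+4)*8],T,cv2.TM_CCOEFF_NORMED)
        _,v,_,l=cv2.minMaxLoc(m); out.append((l[0]-32,l[1]-32,round(v,3)))
    print("tip,heel",out)
E
python3 - <<'E'
from cmp import *
st();ft()
f=grab_frame("wrist"); f["s"]=sense(); np.save("f21.npy",f,allow_pickle=True); crop(f,260,120,380,270,5,"w21.png")
g=grab_frame("scene"); np.save("s21.npy",g,allow_pickle=True); crop(g,250,170,330,265,8,"s21.png")
cmpf(g["pixels"])
E
```

```text
clock: 32.45
eef_pos: [505.0, -1.5, 98.7]
tcp_rot: [-3.141, -0.0, 1.892]
contact_force: [-0.2, -0.6, 0.5]
opening: 0.351
t 32.45 p [505.   -1.5  98.7] rpy [-3.1415e+00 -1.0000e-04  1.8925e+00] F [-0.2 -0.6  0.5] M [-0.02 -0.01  0.  ] op 29.9 q [-0.01  0.3   1.98  0.    0.87 -0.33]
xt -161.09 Fx_tool -0.5 Fy_tool -0.4
tip,heel [(-1, -3, 0.996), (-2, -3, 0.996)]
```

View pics/w21.png

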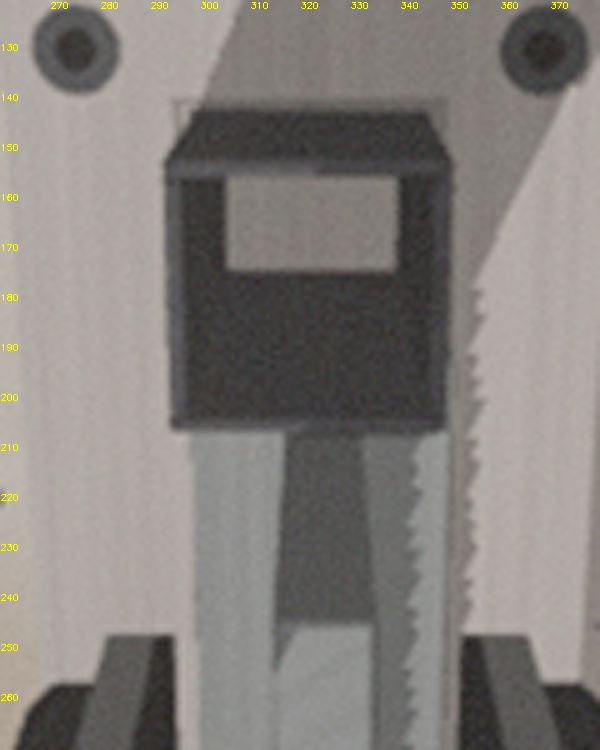

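The metric is now clean: tip and heel both shifted (-1,-3) with correlation 0.996, so the square is flat and 1.2 mm closer to the post. I'll re-grip.

```bash
python3 -m inch '[{"gripper":0.01,"tx":0,"ty":0,"tz":0,"spin":0},{"gripper":0,"tx":0,"ty":0,"tz":0,"spin":0},{"gripper":0,"tx":0,"ty":0,"tz":0,"spin":0},{"gripper":0,"tx":0,"ty":0,"tz":0,"spin":0},{"gripper":0,"tx":0,"ty":0,"tz":0.0005,"spin":0},{"gripper":0,"tx":0,"ty":0,"tz":0.0005,"spin":0},{"gripper":0,"tx":0,"ty":0,"tz":0,"spin":0},{"gripper":0,"tx":0,"ty":0,"tz":0,"spin":0}]' 120
python3 - <<'E'
from cmp import *
st();ft()
g=grab_frame("scene"); cmpf(g["pixels"],"s21")
E
python3 -m inch '[{"gripper":0,"tx":0.0005,"ty":0,"tz":0,"spin":0},{"gripper":0,"tx":0.0005,"ty":0,"tz":0,"spin":0},{"gripper":0,"tx":0.0005,"ty":0,"tz":0,"spin":0},{"gripper":0,"tx":0,"ty":0,"tz":0,"spin":0},{"gripper":0,"tx":0,"ty":0,"tz":0,"spin":0},{"gripper":0,"tx":0,"ty":0,"tz":0,"spin":0},{"gripper":0,"tx":0,"ty":0,"tz":0,"spin":0},{"gripper":0,"tx":0,"ty":0,"tz":0,"spin":0}]' 120
python3 - <<'E'
from cmp import *
st();ft()
g=grab_frame("scene"); cmpf(g["pixels"],"s21")
E
```

```text
clock: 33.35
eef_pos: [505.9, -1.4, 99.0]
tcp_rot: [3.14, 0.0, 1.892]
contact_force: [-2.8, 2.3, 15.7]
opening: 0.075
t 33.35 p [505.9  -1.4  99. ] rpy [3.1400e+00 3.0000e-04 1.8925e+00] F [-2.8  2.3 15.7] M [ 0.29  0.46 -0.05] op 6.4 q [-0.01  0.3   1.98  0.    0.86 -0.33]
xt -161.23 Fx_tool 3.0 Fy_tool -1.9
tip,heel [(1, 0, 0.992), (0, 0, 0.997)]
clock: 34.2
eef_pos: [505.8, -0.9, 99.0]
tcp_rot: [3.14, 0.002, 1.893]
contact_force: [-0.4, -5.3, 14.4]
opening: 0.079
t 34.2 p [505.8  -0.9  99. ] rpy [3.1397e+00 2.1000e-03 1.8931e+00] F [-0.4 -5.3 14.4] M [-0.82  0.23 -0.05] op 6.7 q [-0.    0.3   1.98 -0.    0.86 -0.32]
xt -161.11 Fx_tool -4.9 Fy_tool -2.1
tip,heel [(1, 0, 0.991), (0, -1, 0.995)]
```

```bash
python3 -m inch '[{"gripper":0,"tx":0.0005,"ty":0,"tz":0,"spin":0},{"gripper":0,"tx":0.0005,"ty":0,"tz":0,"spin":0},{"gripper":0,"tx":0.0005,"ty":0,"tz":0,"spin":0},{"gripper":0,"tx":0,"ty":0,"tz":0,"spin":0},{"gripper":0,"tx":0,"ty":0,"tz":0,"spin":0},{"gripper":0,"tx":0,"ty":0,"tz":0,"spin":0},{"gripper":0,"tx":0,"ty":0,"tz":0,"spin":0},{"gripper":0,"tx":0,"ty":0,"tz":0,"spin":0}]' 120
python3 - <<'E'
from cmp import *
st();ft()
g=grab_frame("scene"); cmpf(g["pixels"],"s21")
E
```

```text
clock: 35.05
eef_pos: [505.6, -0.0, 99.1]
tcp_rot: [3.14, 0.003, 1.893]
contact_force: [-0.0, -6.6, 15.9]
opening: 0.075
t 35.05 p [505.6  -0.   99.1] rpy [3.1395e+00 3.0000e-03 1.8933e+00] F [-0.  -6.6 15.9] M [-1.52  0.1  -0.06] op 6.4 q [-0.    0.3   1.98 -0.    0.86 -0.32]
xt -160.32 Fx_tool -6.3 Fy_tool -2.1
tip,heel [(2, -1, 0.987), (0, 0, 0.998)]
```

```bash
python3 -m inch '[{"gripper":0,"tx":-0.001,"ty":0,"tz":-0.0007,"spin":0},{"gripper":0,"tx":0,"ty":0,"tz":-0.0007,"spin":0},{"gripper":0,"tx":0,"ty":0,"tz":0,"spin":0},{"gripper":0,"tx":0,"ty":0,"tz":0,"spin":0},{"gripper":0,"tx":0,"ty":0,"tz":0,"spin":0},{"gripper":0,"tx":0,"ty":0,"tz":0,"spin":0},{"gripper":0,"tx":0,"ty":0,"tz":0,"spin":0},{"gripper":0,"tx":0,"ty":0,"tz":0,"spin":0}]' 120
python3 - <<'E'
from cmp import *
st();ft()
g=grab_frame("scene"); cmpf(g["pixels"],"s21")
E
python3 -m inch '[{"gripper":0,"tx":0.0005,"ty":0,"tz":0,"spin":0},{"gripper":0,"tx":0.0005,"ty":0,"tz":0,"spin":0},{"gripper":0,"tx":0.0005,"ty":0,"tz":0,"spin":0},{"gripper":0,"tx":0.0005,"ty":0,"tz":0,"spin":0},{"gripper":0,"tx":0,"ty":0,"tz":0,"spin":0},{"gripper":0,"tx":0,"ty":0,"tz":0,"spin":0},{"gripper":0,"tx":0,"ty":0,"tz":0,"spin":0},{"gripper":0,"tx":0,"ty":0,"tz":0,"spin":0}]' 120
python3 - <<'E'
from cmp import *
st();ft()
g=grab_frame("scene"); cmpf(g["pixels"],"s21")
E
```

```text
clock: 35.9
eef_pos: [504.9, -0.1, 99.2]
tcp_rot: [3.141, 0.001, 1.893]
contact_force: [2.4, -5.3, 2.2]
opening: 0.072
t 35.9 p [ 5.049e+02 -1.000e-01  9.920e+01] rpy [3.141e+00 1.100e-03 1.893e+00] F [ 2.4 -5.3  2.2] M [-1.17 -0.47 -0.01] op 6.2 q [-0.    0.3   1.98 -0.    0.87 -0.32]
xt -159.99 Fx_tool -5.8 Fy_tool 0.6
tip,heel [(0, -2, 0.99), (0, 0, 0.998)]
clock: 36.75
eef_pos: [504.9, 0.8, 99.5]
tcp_rot: [3.141, 0.003, 1.894]
contact_force: [3.1, -11.0, 3.6]
opening: 0.079
t 36.75 p [504.9   0.8  99.5] rpy [3.1405e+00 3.1000e-03 1.8937e+00] F [  3.1 -11.    3.6] M [-2.4  -0.63  0.01] op 6.7 q [ 0.    0.3   1.98 -0.    0.86 -0.32]
xt -159.45 Fx_tool -11.4 Fy_tool -0.6
tip,heel [(1, -3, 0.99), (0, -1, 0.993)]
```

```bash
python3 -m inch '[{"gripper":0,"tx":-0.0005,"ty":0,"tz":0.0004,"spin":0},{"gripper":0,"tx":0,"ty":0,"tz":0,"spin":0},{"gripper":0,"tx":0,"ty":0,"tz":0,"spin":0},{"gripper":0,"tx":0,"ty":0,"tz":0,"spin":0},{"gripper":0,"tx":0,"ty":0,"tz":0,"spin":0},{"gripper":0,"tx":0,"ty":0,"tz":0,"spin":0},{"gripper":0,"tx":0,"ty":0,"tz":0,"spin":0},{"gripper":0,"tx":0,"ty":0,"tz":0,"spin":0}]' 120
python3 - <<'E'
from cmp import *
st();ft()
g=grab_frame("scene"); cmpf(g["pixels"],"s21");cmpf(g["pixels"],"s17");np.save("s22.npy",g,allow_pickle=True);crop(g,250,170,330,265,8,"s22.png")
g2=grab_frame("scene"); cmpf(g2["pixels"],"s21")
f=grab_frame("wrist"); f["s"]=sense(); np.save("f22.npy",f,allow_pickle=True); crop(f,260,120,380,270,5,"w22.png");cv2.imwrite("pics/w22f.png",f["pixels"][:,:,::-1])
E
```

```text
clock: 37.6
eef_pos: [505.1, 0.6, 99.3]
tcp_rot: [3.14, 0.003, 1.893]
contact_force: [2.7, -9.6, 7.0]
opening: 0.075
t 37.6 p [505.1   0.6  99.3] rpy [3.1403e+00 2.7000e-03 1.8935e+00] F [ 2.7 -9.6  7. ] M [-2.03 -0.5   0.01] op 6.4 q [-0.    0.3   1.98 -0.    0.86 -0.32]
xt -159.61 Fx_tool -10.0 Fy_tool -0.5
tip,heel [(1, -2, 0.991), (0, -1, 0.995)]
tip,heel [(0, -6, 0.989), (-1, -3, 0.994)]
tip,heel [(1, -2, 0.991), (0, -1, 0.997)]
```

View pics/w22f.png

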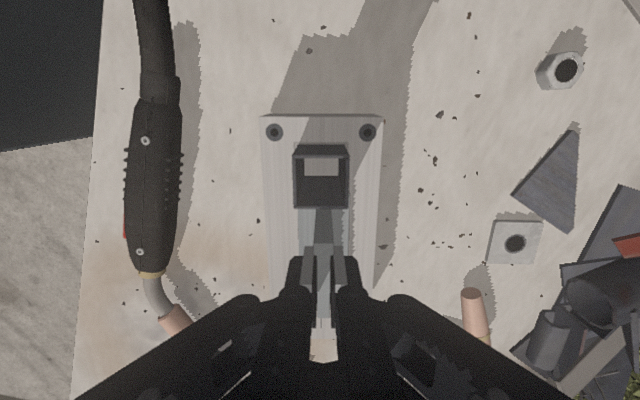

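View pics/s22.png

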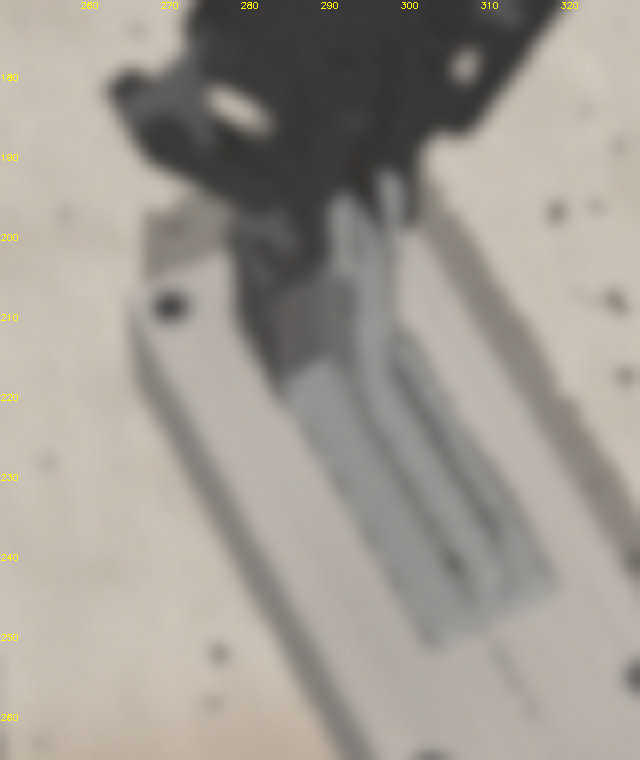

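```bash
cat > ecc.py <<'E'
from h import *
def ecc(a,b,x0,y0,x1,y1):
    G=lambda p:cv2.GaussianBlur(cv2.cvtColor(p,cv2.COLOR_RGB2GRAY).astype(np.float32),(0,0),1.0)
    A,B=G(a),G(b); W=np.eye(2,3,dtype=np.float32)
    # template=patch of A, input=B shifted
    W[0,2]=x0;W[1,2]=y0
    cc,W=cv2.findTransformECC(A[y0:y1,x0:x1].copy(),B,W,cv2.MOTION_TRANSLATION,(3,200,1e-6))
    return np.r_[W[0,2]-x0,W[1,2]-y0]*8
R={"tip":(298,236,322,255),"tip2":(300,242,320,254),"heel":(280,211,294,226),"screw":(262,202,278,214),"post":(276,205,290,222)}
def rep(b,refs=("s17","s21")):
    for r in refs:
        a=np.load(r+".npy",allow_pickle=True).item()["pixels"]
        print(r,{k:ecc(a,b,*v).round(1).tolist() for k,v in R.items()})
E
python3 - <<'E'
from ecc import *
for n in("s16","s18","s20","s21","s22"):
    print(n); rep(np.load(n+".npy",allow_pickle=True).item()["pixels"])
E
```

```text
s16
s17 {'tip': [-1.399999976158142, -9.5], 'tip2': [-2.700000047683716, -8.699999809265137], 'heel': [7.099999904632568, 10.300000190734863], 'screw': [-1.0, 1.2999999523162842], 'post': [3.0999999046325684, 8.199999809265137]}
s21 {'tip': [0.4000000059604645, -5.699999809265137], 'tip2': [-0.5, -4.099999904632568], 'heel': [7.800000190734863, 12.600000381469727], 'screw': [-0.8999999761581421, 1.2000000476837158], 'post': [5.800000190734863, 10.699999809265137]}
s18
s17 {'tip': [-1.100000023841858, -5.800000190734863], 'tip2': [-0.4000000059604645, -6.199999809265137], 'heel': [-1.2000000476837158, -3.0999999046325684], 'screw': [-1.2000000476837158, 1.5], 'post': [-1.399999976158142, -2.700000047683716]}
s21 {'tip': [0.699999988079071, -1.899999976158142], 'tip2': [2.0999999046325684, -2.299999952316284], 'heel': [0.20000000298023224, -0.5], 'screw': [-1.100000023841858, 1.5], 'post': [0.699999988079071, -0.800000011920929]}
s20
s17 {'tip': [-1.0, -6.5], 'tip2': [-1.100000023841858, -7.300000190734863], 'heel': [-1.0, -2.799999952316284], 'screw': [-1.2999999523162842, 1.600000023
[... 522 characters left out ...]
841858]}
s21 {'tip': [0.10000000149011612, 0.4000000059604645], 'tip2': [1.0, -0.30000001192092896], 'heel': [0.8999999761581421, -0.10000000149011612], 'screw': [-1.0, 1.7999999523162842], 'post': [-0.10000000149011612, -0.4000000059604645]}
s22
s17 {'tip': [-1.5, -6.599999904632568], 'tip2': [-1.100000023841858, -7.300000190734863], 'heel': [-0.699999988079071, -2.700000047683716], 'screw': [-1.100000023841858, 1.600000023841858], 'post': [-1.100000023841858, -2.299999952316284]}
s21 {'tip': [0.30000001192092896, -2.9000000953674316], 'tip2': [0.800000011920929, -3.0], 'heel': [0.5, -0.4000000059604645], 'screw': [-1.100000023841858, 1.2999999523162842], 'post': [1.0, -0.4000000059604645]}
```

```bash
python3 -m inch '[{"gripper":0,"tx":-0.0005,"ty":0,"tz":0,"spin":0},{"gripper":0,"tx":-0.0003,"ty":0,"tz":0,"spin":0},{"gripper":0,"tx":0,"ty":0,"tz":0,"spin":0},{"gripper":0,"tx":0,"ty":0,"tz":0,"spin":0},{"gripper":0,"tx":0,"ty":0,"tz":0,"spin":0},{"gripper":0,"tx":0,"ty":0,"tz":0,"spin":0},{"gripper":0,"tx":0,"ty":0,"tz":0,"spin":0},{"gripper":0,"tx":0,"ty":0,"tz":0,"spin":0}]' 120
python3 - <<'E'
from ecc import *
st();ft()
for i in range(2): g=grab_frame("scene"); rep(g["pixels"],("s21",))
np.save("s23.npy",g,allow_pickle=True)
E
```

```text
clock: 38.55
eef_pos: [505.2, 0.3, 99.2]
tcp_rot: [3.14, 0.002, 1.893]
contact_force: [2.4, -6.1, 6.3]
opening: 0.072
t 38.55 p [5.052e+02 3.000e-01 9.920e+01] rpy [3.1404e+00 1.9000e-03 1.8932e+00] F [ 2.4 -6.1  6.3] M [-1.57 -0.43  0.02] op 6.2 q [-0.    0.3   1.98 -0.    0.86 -0.32]
xt -159.81 Fx_tool -6.6 Fy_tool 0.4
s21 {'tip': [0.20000000298023224, -3.0], 'tip2': [0.6000000238418579, -3.5], 'heel': [0.699999988079071, -0.20000000298023224], 'screw': [-1.0, 1.2999999523162842], 'post': [1.100000023841858, -0.0]}
s21 {'tip': [0.30000001192092896, -3.0999999046325684], 'tip2': [0.6000000238418579, -3.700000047683716], 'heel': [-0.20000000298023224, -0.699999988079071], 'screw': [-1.100000023841858, 1.2999999523162842], 'post': [0.800000011920929, -0.5]}
```

The lean of about 0.9° stayed when I unloaded, so it is slip set in the pads, not elastic. I'll re-grip once more with no extra downward preload and a smaller push.

```bash
python3 -m inch '[{"gripper":0.01,"tx":0,"ty":0,"tz":0,"spin":0},{"gripper":0.025,"tx":0,"ty":0,"tz":0,"spin":0},{"gripper":0.025,"tx":0,"ty":0,"tz":0,"spin":0},{"gripper":0.025,"tx":0,"ty":0,"tz":0,"spin":0},{"gripper":0.025,"tx":0,"ty":0,"tz":0,"spin":0},{"gripper":0.025,"tx":0,"ty":0,"tz":0,"spin":0},{"gripper":0.025,"tx":0,"ty":0,"tz":0,"spin":0},{"gripper":0.025,"tx":0,"ty":0,"tz":0,"spin":0}]' 120
python3 - <<'E'
from ecc import *
st();ft()
for i in range(1): g=grab_frame("scene"); rep(g["pixels"],("s21",))
np.save("s24.npy",g,allow_pickle=True)
E
python3 -m inch '[{"gripper":0.01,"tx":0,"ty":0,"tz":0,"spin":0},{"gripper":0,"tx":0,"ty":0,"tz":0,"spin":0},{"gripper":0,"tx":0,"ty":0,"tz":0,"spin":0},{"gripper":0,"tx":0,"ty":0,"tz":0,"spin":0},{"gripper":0,"tx":0,"ty":0,"tz":0,"spin":0},{"gripper":0,"tx":0,"ty":0,"tz":0,"spin":0},{"gripper":0,"tx":0,"ty":0,"tz":0,"spin":0},{"gripper":0,"tx":0,"ty":0,"tz":0,"spin":0}]' 120
python3 - <<'E'
from ecc import *
st();ft()
g=grab_frame("scene"); rep(g["pixels"],("s21","s24"))
E
```

```text
clock: 39.45
eef_pos: [504.2, 1.0, 98.7]
tcp_rot: [-3.141, -0.0, 1.893]
contact_force: [-0.7, -0.3, -0.2]
opening: 0.293
t 39.45 p [504.2   1.   98.7] rpy [-3.1415e+00 -1.0000e-04  1.8925e+00] F [-0.7 -0.3 -0.2] M [ 0.02 -0.08  0.02] op 25.0 q [-0.    0.3   1.98  0.    0.86 -0.32]
xt -158.44 Fx_tool -0.1 Fy_tool -0.8
s21 {'tip': [0.10000000149011612, 0.10000000149011612], 'tip2': [0.8999999761581421, -0.30000001192092896], 'heel': [0.30000001192092896, -0.8999999761581421], 'screw': [-1.0, 1.600000023841858], 'post': [-0.0, -2.4000000953674316]}
clock: 40.3
eef_pos: [504.8, 1.1, 99.0]
tcp_rot: [3.14, 0.0, 1.893]
contact_force: [1.3, 1.6, 4.4]
opening: 0.079
t 40.3 p [504.8   1.1  99. ] rpy [3.1405e+00 2.0000e-04 1.8925e+00] F [1.3 1.6 4.4] M [ 0.3  -0.27  0.01] op 6.7 q [-0.    0.3   1.98  0.    0.86 -0.32]
xt -158.55 Fx_tool 1.1 Fy_tool 1.8
s21 {'tip': [1.5, -0.10000000149011612], 'tip2': [3.0, -1.0], 'heel': [0.30000001192092896, -0.800000011920929], 'screw': [-1.0, 1.2000000476837158], 'post': [0.8999999761581421, -0.699999988079071]}
s24 {'tip': [1.7000000476837158, 0.10000000149011612], 'tip2': [3.200000047683716, -1.0], 'heel': [0.8999999761581421, -0.20000000298023224], 'screw': [-0.8999999761581421, 1.399999976158142], 'post': [0.6000000238418579, 0.20000000298023224]}
```

```bash
python3 -m inch '[{"gripper":0,"tx":0.0005,"ty":0,"tz":0,"spin":0},{"gripper":0,"tx":0.0005,"ty":0,"tz":0,"spin":0},{"gripper":0,"tx":0.0005,"ty":0,"tz":0,"spin":0},{"gripper":0,"tx":0,"ty":0,"tz":0,"spin":0},{"gripper":0,"tx":0,"ty":0,"tz":0,"spin":0},{"gripper":0,"tx":0,"ty":0,"tz":0,"spin":0},{"gripper":0,"tx":0,"ty":0,"tz":0,"spin":0},{"gripper":0,"tx":0,"ty":0,"tz":0,"spin":0}]' 120
python3 - <<'E'
from ecc import *
st();ft()
g=grab_frame("scene"); rep(g["pixels"],("s21","s24"))
E
```

```text
clock: 41.15
eef_pos: [504.6, 1.7, 99.1]
tcp_rot: [3.14, 0.002, 1.893]
contact_force: [2.6, -3.2, 4.5]
opening: 0.074
t 41.15 p [504.6   1.7  99.1] rpy [3.1405e+00 1.6000e-03 1.8930e+00] F [ 2.6 -3.2  4.5] M [-0.63 -0.41 -0.02] op 6.3 q [ 0.    0.3   1.98 -0.    0.86 -0.32]
xt -158.11 Fx_tool -3.8 Fy_tool 1.4
s21 {'tip': [1.100000023841858, -0.20000000298023224], 'tip2': [1.7999999523162842, -0.4000000059604645], 'heel': [0.6000000238418579, -0.6000000238418579], 'screw': [-1.100000023841858, 1.2999999523162842], 'post': [1.100000023841858, -0.5]}
s24 {'tip': [1.399999976158142, -0.10000000149011612], 'tip2': [1.899999976158142, -0.5], 'heel': [1.2000000476837158, 0.10000000149011612], 'screw': [-1.0, 1.2999999523162842], 'post': [0.5, 0.20000000298023224]}
```

Still flat at a push of 3.8 N. I'll push a little more.

```bash
python3 -m inch '[{"gripper":0,"tx":0.0005,"ty":0,"tz":0,"spin":0},{"gripper":0,"tx":0.0005,"ty":0,"tz":0,"spin":0},{"gripper":0,"tx":0.0003,"ty":0,"tz":0,"spin":0},{"gripper":0,"tx":0,"ty":0,"tz":0,"spin":0},{"gripper":0,"tx":0,"ty":0,"tz":0,"spin":0},{"gripper":0,"tx":0,"ty":0,"tz":0,"spin":0},{"gripper":0,"tx":0,"ty":0,"tz":0,"spin":0},{"gripper":0,"tx":0,"ty":0,"tz":0,"spin":0}]' 120
python3 - <<'E'
from ecc import *
st();ft()
g=grab_frame("scene"); rep(g["pixels"],("s21","s24"))
E
```

```text
clock: 42.0
eef_pos: [504.3, 2.6, 99.2]
tcp_rot: [3.14, 0.002, 1.893]
contact_force: [1.6, -4.7, 6.2]
opening: 0.076
t 42.0 p [504.3   2.6  99.2] rpy [3.1404e+00 2.4000e-03 1.8933e+00] F [ 1.6 -4.7  6.2] M [-1.28 -0.48 -0.04] op 6.5 q [ 0.    0.3   1.98 -0.    0.86 -0.32]
xt -157.44 Fx_tool -5.0 Fy_tool 0.1
s21 {'tip': [1.2000000476837158, -1.7000000476837158], 'tip2': [1.899999976158142, -2.5999999046325684], 'heel': [0.30000001192092896, -0.5], 'screw': [-1.100000023841858, 1.2999999523162842], 'post': [0.8999999761581421, -0.5]}
s24 {'tip': [1.399999976158142, -1.5], 'tip2': [2.0999999046325684, -2.5], 'heel': [0.800000011920929, 0.20000000298023224], 'screw': [-1.100000023841858, 1.399999976158142], 'post': [0.5, 0.20000000298023224]}
```

```bash
python3 -m inch '[{"gripper":0,"tx":0,"ty":0,"tz":-0.0006,"spin":0},{"gripper":0,"tx":0,"ty":0,"tz":0,"spin":0},{"gripper":0,"tx":0.0004,"ty":0,"tz":0,"spin":0},{"gripper":0,"tx":0,"ty":0,"tz":0,"spin":0},{"gripper":0,"tx":0,"ty":0,"tz":0,"spin":0},{"gripper":0,"tx":0,"ty":0,"tz":0,"spin":0},{"gripper":0,"tx":0,"ty":0,"tz":0,"spin":0},{"gripper":0,"tx":0,"ty":0,"tz":0,"spin":0}]' 120
python3 - <<'E'
from ecc import *
st();ft()
g=grab_frame("scene"); rep(g["pixels"],("s21","s24"))
E
```

```text
clock: 42.85
eef_pos: [503.8, 2.9, 99.3]
tcp_rot: [3.141, 0.002, 1.893]
contact_force: [3.7, -5.9, 1.2]
opening: 0.075
t 42.85 p [503.8   2.9  99.3] rpy [3.1412e+00 2.3000e-03 1.8933e+00] F [ 3.7 -5.9  1.2] M [-1.36 -0.67 -0.02] op 6.4 q [ 0.    0.29  1.98 -0.    0.86 -0.32]
xt -156.97 Fx_tool -6.7 Fy_tool 1.7
s21 {'tip': [-0.699999988079071, -3.700000047683716], 'tip2': [0.20000000298023224, -3.4000000953674316], 'heel': [0.699999988079071, -0.30000001192092896], 'screw': [-1.100000023841858, 1.2999999523162842], 'post': [1.100000023841858, -0.20000000298023224]}
s24 {'tip': [-0.5, -3.5999999046325684], 'tip2': [0.30000001192092896, -3.4000000953674316], 'heel': [1.100000023841858, 0.10000000149011612], 'screw': [-1.0, 1.600000023841858], 'post': [0.800000011920929, 0.699999988079071]}
```

Pushing from 25 mm above the post's top edge is what tips the square. The pads' front edge is about 6 mm clear of the post in x, so I can grip some 18 mm lower and slightly farther from the post. That brings the push down close to the post's contact height.

```bash
python3 -m inch '[{"gripper":0.01,"tx":-0.002,"ty":0,"tz":0,"spin":0},{"gripper":0.025,"tx":0,"ty":0,"tz":0,"spin":0},{"gripper":0.025,"tx":0,"ty":0,"tz":0,"spin":0},{"gripper":0.025,"tx":-0.002,"ty":0,"tz":0,"spin":0},{"gripper":0.025,"tx":-0.0024,"ty":0,"tz":0,"spin":0},{"gripper":0.025,"tx":0,"ty":0,"tz":0.004,"spin":0},{"gripper":0.025,"tx":0,"ty":0,"tz":0.004,"spin":0},{"gripper":0.025,"tx":0,"ty":0,"tz":0,"spin":0}]' 120
python3 - <<'E'
from ecc import *
st();ft()
g=grab_frame("scene"); rep(g["pixels"],("s21","s24")); crop(g,250,170,330,265,8,"s25.png"); np.save("s25.npy",g,allow_pickle=True)
f=grab_frame("wrist");crop(f,250,110,390,270,4,"w25.png")
E
```

```text
clock: 43.7
eef_pos: [504.7, -2.0, 90.6]
tcp_rot: [-3.14, -0.0, 1.892]
contact_force: [0.4, -0.0, -0.1]
opening: 0.296
t 43.7 p [504.7  -2.   90.6] rpy [-3.1404e+00 -4.0000e-04  1.8925e+00] F [ 0.4 -0.  -0.1] M [-0.02  0.02  0.01] op 25.3 q [-0.01  0.31  1.98  0.    0.85 -0.33]
xt -161.46 Fx_tool -0.2 Fy_tool 0.4
s21 {'tip': [-0.20000000298023224, 0.800000011920929], 'tip2': [0.6000000238418579, 0.6000000238418579], 'heel': [0.30000001192092896, -0.5], 'screw': [-1.5, 2.5999999046325684], 'post': [0.10000000149011612, 0.4000000059604645]}
s24 {'tip': [-0.0, 0.8999999761581421], 'tip2': [0.800000011920929, 0.699999988079071], 'heel': [1.0, 0.30000001192092896], 'screw': [-1.399999976158142, 2.5999999046325684], 'post': [-0.4000000059604645, 1.899999976158142]}
```

View pics/w25.png

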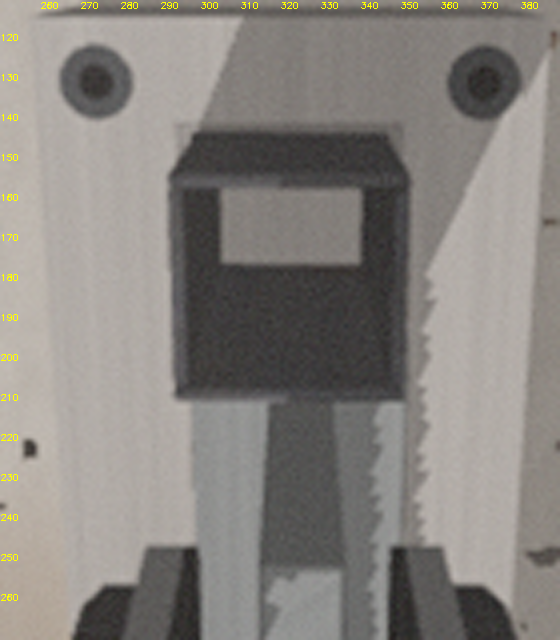

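The square is flat again, the leg sits between the open fingers and nothing is touching. I'll go down 9 mm more and grip.

```bash
python3 -m inch '[{"gripper":0.025,"tx":0,"ty":0,"tz":0.003,"spin":0},{"gripper":0.025,"tx":0,"ty":0,"tz":0.003,"spin":0},{"gripper":0.025,"tx":0,"ty":0,"tz":0.003,"spin":0},{"gripper":0.01,"tx":0,"ty":0,"tz":0,"spin":0},{"gripper":0,"tx":0,"ty":0,"tz":0,"spin":0},{"gripper":0,"tx":0,"ty":0,"tz":0,"spin":0},{"gripper":0,"tx":0,"ty":0,"tz":0,"spin":0},{"gripper":0,"tx":0,"ty":0,"tz":0,"spin":0}]' 120
python3 - <<'E'
from ecc import *
st();ft()
g=grab_frame("scene"); rep(g["pixels"],("s25",))
E
python3 -m inch '[{"gripper":0,"tx":0.0005,"ty":0,"tz":0,"spin":0},{"gripper":0,"tx":0.0005,"ty":0,"tz":0,"spin":0},{"gripper":0,"tx":0.0005,"ty":0,"tz":0,"spin":0},{"gripper":0,"tx":0.0005,"ty":0,"tz":0,"spin":0},{"gripper":0,"tx":0,"ty":0,"tz":0,"spin":0},{"gripper":0,"tx":0,"ty":0,"tz":0,"spin":0},{"gripper":0,"tx":0,"ty":0,"tz":0,"spin":0},{"gripper":0,"tx":0,"ty":0,"tz":0,"spin":0}]' 120
python3 - <<'E'
from ecc import *
st();ft()
g=grab_frame("scene"); rep(g["pixels"],("s25",))
E
```

```text
clock: 44.6
eef_pos: [505.1, -2.0, 82.2]
tcp_rot: [-3.141, -0.0, 1.893]
contact_force: [1.3, -0.2, -3.4]
opening: 0.097
t 44.6 p [505.1  -2.   82.2] rpy [-3.1413 -0.      1.8926] F [ 1.3 -0.2 -3.4] M [-0.07 -0.04 -0.01] op 8.3 q [-0.01  0.32  1.99 -0.    0.83 -0.33]
xt -161.67 Fx_tool -0.6 Fy_tool 1.2
s25 {'tip': [-0.4000000059604645, 1.600000023841858], 'tip2': [0.6000000238418579, -0.8999999761581421], 'heel': [0.20000000298023224, -1.100000023841858], 'screw': [-1.100000023841858, 1.7999999523162842], 'post': [1.600000023841858, -0.5]}
clock: 45.45
eef_pos: [505.0, -1.0, 82.5]
tcp_rot: [3.141, 0.002, 1.893]
contact_force: [1.7, -6.7, -1.8]
opening: 0.095
t 45.45 p [505.   -1.   82.5] rpy [3.1412e+00 1.6000e-03 1.8932e+00] F [ 1.7 -6.7 -1.8] M [-1.57 -0.12  0.03] op 8.1 q [-0.    0.32  1.99 -0.    0.83 -0.32]
xt -160.94 Fx_tool -6.9 Fy_tool -0.5
s25 {'tip': [-0.4000000059604645, -2.4000000953674316], 'tip2': [-0.5, -2.9000000953674316], 'heel': [0.8999999761581421, -0.5], 'screw': [-1.0, 1.2999999523162842], 'post': [2.0999999046325684, 0.6000000238418579]}
```

```bash
python3 -m inch '[{"gripper":0,"tx":-0.001,"ty":0,"tz":0,"spin":0},{"gripper":0,"tx":-0.001,"ty":0,"tz":0.0005,"spin":0},{"gripper":0,"tx":0,"ty":0,"tz":0.0005,"spin":0},{"gripper":0,"tx":0,"ty":0,"tz":0.0003,"spin":0},{"gripper":0,"tx":0,"ty":0,"tz":0,"spin":0},{"gripper":0,"tx":0,"ty":0,"tz":0,"spin":0},{"gripper":0,"tx":0,"ty":0,"tz":0,"spin":0},{"gripper":0,"tx":0,"ty":0,"tz":0,"spin":0}]' 120
python3 - <<'E'
from ecc import *
st();ft()
g=grab_frame("scene"); rep(g["pixels"],("s25","s24"))
E
python3 -m inch '[{"gripper":0,"tx":0.0005,"ty":0,"tz":0,"spin":0},{"gripper":0,"tx":0.0005,"ty":0,"tz":0,"spin":0},{"gripper":0,"tx":0.0005,"ty":0,"tz":0,"spin":0},{"gripper":0,"tx":0.0003,"ty":0,"tz":0,"spin":0},{"gripper":0,"tx":0,"ty":0,"tz":0,"spin":0},{"gripper":0,"tx":0,"ty":0,"tz":0,"spin":0},{"gripper":0,"tx":0,"ty":0,"tz":0,"spin":0},{"gripper":0,"tx":0,"ty":0,"tz":0,"spin":0}]' 120
python3 - <<'E'
from ecc import *
st();ft()
g=grab_frame("scene"); rep(g["pixels"],("s25","s24"))
E
```

```text
clock: 46.3
eef_pos: [505.5, -1.9, 81.9]
tcp_rot: [3.141, 0.0, 1.892]
contact_force: [-3.4, -2.4, 10.8]
opening: 0.091
t 46.3 p [505.5  -1.9  81.9] rpy [3.1411 0.     1.8925] F [-3.4 -2.4 10.8] M [-0.48  0.72 -0.03] op 7.7 q [-0.01  0.32  1.99  0.    0.83 -0.33]
xt -161.64 Fx_tool -1.2 Fy_tool -4.0
s25 {'tip': [0.6000000238418579, 2.4000000953674316], 'tip2': [1.2999999523162842, -0.20000000298023224], 'heel': [1.5, 0.800000011920929], 'screw': [-1.100000023841858, 1.7000000476837158], 'post': [2.0999999046325684, 0.800000011920929]}
s24 {'tip': [0.4000000059604645, 2.700000047683716], 'tip2': [1.600000023841858, 0.699999988079071], 'heel': [1.2999999523162842, 0.800000011920929], 'screw': [-1.0, 1.899999976158142], 'post': [1.2000000476837158, 0.0]}
clock: 47.15
eef_pos: [505.4, -1.3, 82.0]
tcp_rot: [3.141, 0.002, 1.893]
contact_force: [-1.6, -8.8, 10.0]
opening: 0.095
t 47.15 p [505.4  -1.3  82. ] rpy [3.1408e+00 2.0000e-03 1.8933e+00] F [-1.6 -8.8 10. ] M [-1.8   0.46  0.01] op 8.1 q [-0.    0.32  1.99 -0.    0.83 -0.33]
xt -161.39 Fx_tool -7.9 Fy_tool -4.3
s25 {'tip': [0.30000001192092896, -0.4000000059604645], 'tip2': [1.100000023841858, -0.699999988079071], 'heel': [1.2999999523162842, 0.30000001192092896], 'screw': [-1.100000023841858, 1.5], 'post': [1.899999976158142, 0.6000000238418579]}
s24 {'tip': [0.10000000149011612, 0.10000000149011612], 'tip2': [1.0, 0.30000001192092896], 'heel': [1.399999976158142, 0.4000000059604645], 'screw': [-1.100000023841858, 2.0999999046325684], 'post': [1.0, 0.10000000149011612]}
```

Flat now, with N ≈ 13 and push 7.9 N. I'll push a little more so the post force clearly exceeds the foot's friction.

```bash
python3 -m inch '[{"gripper":0,"tx":0.0005,"ty":0,"tz":0,"spin":0},{"gripper":0,"tx":0.0005,"ty":0,"tz":0,"spin":0},{"gripper":0,"tx":0.0003,"ty":0,"tz":0,"spin":0},{"gripper":0,"tx":0,"ty":0,"tz":0,"spin":0},{"gripper":0,"tx":0,"ty":0,"tz":0,"spin":0},{"gripper":0,"tx":0,"ty":0,"tz":0,"spin":0},{"gripper":0,"tx":0,"ty":0,"tz":0,"spin":0},{"gripper":0,"tx":0,"ty":0,"tz":0,"spin":0}]' 120
python3 - <<'E'
from ecc import *
st();ft()
g=grab_frame("scene"); rep(g["pixels"],("s25","s24"))
E
```

```text
clock: 48.0
eef_pos: [505.4, -0.6, 82.1]
tcp_rot: [3.14, 0.003, 1.894]
contact_force: [-1.0, -11.3, 8.8]
opening: 0.096
t 48.0 p [505.4  -0.6  82.1] rpy [3.1403e+00 3.1000e-03 1.8938e+00] F [ -1.  -11.3   8.8] M [-2.56  0.27  0.02] op 8.2 q [-0.    0.32  1.99 -0.    0.83 -0.32]
xt -160.98 Fx_tool -10.4 Fy_tool -4.5
s25 {'tip': [0.699999988079071, -2.9000000953674316], 'tip2': [1.5, -4.199999809265137], 'heel': [1.399999976158142, 1.100000023841858], 'screw': [-1.100000023841858, 1.2999999523162842], 'post': [2.200000047683716, 1.600000023841858]}
s24 {'tip': [0.5, -2.5999999046325684], 'tip2': [1.5, -3.200000047683716], 'heel': [1.399999976158142, 1.100000023841858], 'screw': [-1.0, 1.7999999523162842], 'post': [1.2000000476837158, 0.8999999761581421]}
```

```bash
python3 -m inch '[{"gripper":0,"tx":-0.001,"ty":0,"tz":0,"spin":0},{"gripper":0,"tx":-0.001,"ty":0,"tz":0.0003,"spin":0},{"gripper":0,"tx":-0.0005,"ty":0,"tz":0,"spin":0},{"gripper":0,"tx":-0.0005,"ty":0,"tz":0,"spin":0},{"gripper":0,"tx":0,"ty":0,"tz":0,"spin":0},{"gripper":0,"tx":0,"ty":0,"tz":-0.0003,"spin":0},{"gripper":0,"tx":0,"ty":0,"tz":-0.0004,"spin":0},{"gripper":0,"tx":0,"ty":0,"tz":0,"spin":0}]' 120
python3 - <<'E'
from ecc import *
st();ft()
g=grab_frame("scene"); rep(g["pixels"],("s25","s24"))
E
python3 -m inch '[{"gripper":0,"tx":0.0005,"ty":0,"tz":0,"spin":0},{"gripper":0,"tx":0.0005,"ty":0,"tz":0,"spin":0},{"gripper":0,"tx":0.0005,"ty":0,"tz":0,"spin":0},{"gripper":0,"tx":0.0005,"ty":0,"tz":0,"spin":0},{"gripper":0,"tx":0,"ty":0,"tz":0,"spin":0},{"gripper":0,"tx":0,"ty":0,"tz":0,"spin":0},{"gripper":0,"tx":0,"ty":0,"tz":0,"spin":0},{"gripper":0,"tx":0,"ty":0,"tz":0,"spin":0}]' 120
python3 - <<'E'
from ecc import *
st();ft()
g=grab_frame("scene"); rep(g["pixels"],("s25","s24"))
E
```

```text
clock: 48.85
eef_pos: [505.6, -1.6, 81.9]
tcp_rot: [3.141, -0.0, 1.893]
contact_force: [-1.7, -0.1, 7.3]
opening: 0.099
t 48.85 p [505.6  -1.6  81.9] rpy [ 3.1408e+00 -2.0000e-04  1.8925e+00] F [-1.7 -0.1  7.3] M [-0.08  0.4   0.05] op 8.5 q [-0.01  0.32  1.99  0.    0.83 -0.33]
xt -161.39 Fx_tool 0.5 Fy_tool -1.7
s25 {'tip': [0.5, 0.699999988079071], 'tip2': [1.7000000476837158, -0.6000000238418579], 'heel': [1.2000000476837158, 0.8999999761581421], 'screw': [-1.0, 1.600000023841858], 'post': [1.7999999523162842, 0.699999988079071]}
s24 {'tip': [0.4000000059604645, 1.100000023841858], 'tip2': [1.7999999523162842, 0.30000001192092896], 'heel': [1.2000000476837158, 0.8999999761581421], 'screw': [-1.2000000476837158, 2.0999999046325684], 'post': [1.0, 0.30000001192092896]}
clock: 49.7
eef_pos: [505.4, -1.0, 82.0]
tcp_rot: [3.141, 0.002, 1.893]
contact_force: [-0.2, -8.3, 7.1]
opening: 0.093
t 49.7 p [505.4  -1.   82. ] rpy [3.1407e+00 2.0000e-03 1.8933e+00] F [-0.2 -8.3  7.1] M [-1.71  0.18  0.02] op 7.9 q [-0.    0.32  1.99 -0.    0.83 -0.32]
xt -161.11 Fx_tool -7.8 Fy_tool -2.8
s25 {'tip': [1.2999999523162842, -1.600000023841858], 'tip2': [2.0999999046325684, -2.200000047683716], 'heel': [1.600000023841858, 1.600000023841858], 'screw': [-1.100000023841858, 1.600000023841858], 'post': [2.0, 1.5]}
s24 {'tip': [0.8999999761581421, -1.100000023841858], 'tip2': [1.7999999523162842, -1.100000023841858], 'heel': [1.7000000476837158, 1.600000023841858], 'screw': [-1.0, 2.0999999046325684], 'post': [1.2000000476837158, 0.800000011920929]}
```

```bash
python3 -m inch '[{"gripper":0,"tx":0.0002,"ty":0,"tz":-0.0002,"spin":0},{"gripper":0,"tx":0,"ty":0,"tz":0,"spin":0},{"gripper":0,"tx":0,"ty":0,"tz":0,"spin":0},{"gripper":0,"tx":0,"ty":0,"tz":0,"spin":0},{"gripper":0,"tx":0,"ty":0,"tz":0,"spin":0},{"gripper":0,"tx":0,"ty":0,"tz":0,"spin":0},{"gripper":0,"tx":0,"ty":0,"tz":0,"spin":0},{"gripper":0,"tx":0,"ty":0,"tz":0,"spin":0}]' 120
python3 - <<'E'
from ecc import *
st();ft()
g=grab_frame("scene"); rep(g["pixels"],("s25","s24","s21")); np.save("s26.npy",g,allow_pickle=True)
f=grab_frame("wrist"); f["s"]=sense(); np.save("f26.npy",f,allow_pickle=True); crop(f,240,110,400,270,4,"w26.png"); st();ft()
a=np.load("s25.npy",allow_pickle=True).item()
crop(g,260,190,330,260,5,"a.png");crop(a,260,190,330,260,5,"b.png")
cv2.imwrite("pics/cmp26.png",np.hstack([cv2.imread("pics/b.png"),cv2.imread("pics/a.png")]))
E
```

```text
clock: 50.55
eef_pos: [505.3, -0.9, 82.1]
tcp_rot: [3.141, 0.002, 1.893]
contact_force: [-0.6, -8.3, 4.9]
opening: 0.096
t 50.55 p [505.3  -0.9  82.1] rpy [3.1407e+00 2.2000e-03 1.8934e+00] F [-0.6 -8.3  4.9] M [-1.82  0.04  0.03] op 8.2 q [-0.    0.32  1.99 -0.    0.83 -0.32]
xt -161.06 Fx_tool -7.6 Fy_tool -3.2
s25 {'tip': [1.100000023841858, -2.4000000953674316], 'tip2': [2.4000000953674316, -3.200000047683716], 'heel': [1.600000023841858, 1.5], 'screw': [-0.8999999761581421, 1.399999976158142], 'post': [2.0, 1.600000023841858]}
s24 {'tip': [0.8999999761581421, -1.899999976158142], 'tip2': [2.299999952316284, -2.299999952316284], 'heel': [1.600000023841858, 1.5], 'screw': [-1.2000000476837158, 1.7999999523162842], 'post': [1.100000023841858, 1.0]}
s21 {'tip': [0.8999999761581421, -2.0], 'tip2': [2.200000047683716, -2.4000000953674316], 'heel': [0.8999999761581421, 0.800000011920929], 'screw': [-1.100000023841858, 1.600000023841858], 'post': [1.600000023841858, 0.699999988079071]}
t 50.65 p [505.3  -0.9  82. ] rpy [3.1407e+00 2.2000e-03 1.8934e+00] F [-0.1 -7.6  4.7] M [-1.77  0.01 -0.  ] op 8.4 q [-0.    0.32  1.99 -0.    0.83 -0.32]
xt -161.04 Fx_tool -7.2 Fy_tool -2.5
```

View pics/w26.png

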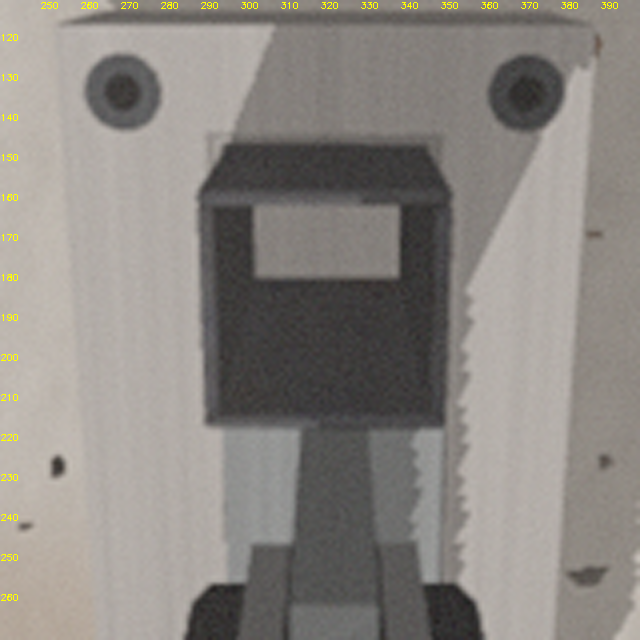

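View pics/cmp26.png

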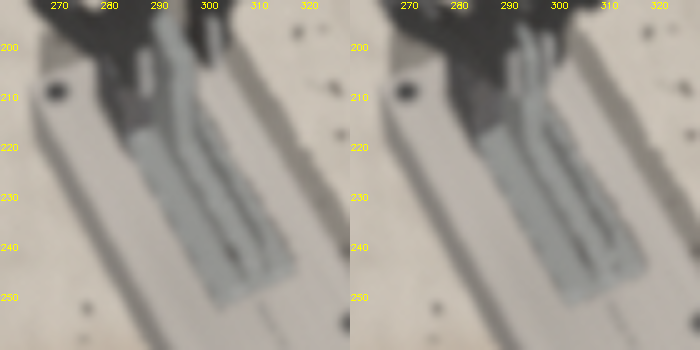

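```bash
python3 - <<'E'
from h import *
for nm,k,o,near,leg,scr in (("f21",5,(259.5,119.5),[(172,430),(446,430)],[(290,625),(370,625)],[(76,50),(545,50)]),("f26",4,(239.5,109.5),[(206,425),(443,425)],[(292,604),(378,604)],[(123,92),(526,92)])):
    f=np.load(nm+".npy",allow_pickle=True).item(); s=f["s"]
    P=lambda l:np.array(l)/k+o
    t=lambda l,z:tool(s,plane(f,P(l),z)).mean(0)[0].round(2)
    n,l,c=t(near,93),t(leg,143),t(scr,48); print(nm,"near",n,"leg",l,"screw",c,"leg-near",round(l-n,2),"screw-near",round(c-n,2),"screw-leg",round(c-l,2))
f=np.load("f26.npy",allow_pickle=True).item(); crop(f,290,200,345,275,9,"w26l.png")
f=np.load("f21.npy",allow_pickle=True).item(); crop(f,290,190,345,265,9,"w21l.png")
E
```

```text
f21 near 18.98 leg 17.14 screw 61.64 leg-near -1.84 screw-near 42.66 screw-leg 44.5
f26 near 18.63 leg 18.13 screw 61.29 leg-near -0.5 screw-near 42.66 screw-leg 43.16
```

Two independent checks agree: the scene-tip match and the wrist view of the leg top both give a lean of about 0.9° (limit 1.7°). The post hasn't moved relative to the screws. Push is about 7.5 N, normal force about 8 N, and both are steady. Handing in.

```bash
python3 - <<'E'
from h import *
st();ft()
print(sign_off())
E
```

```text
t 50.65 p [505.3  -0.9  82. ] rpy [3.1407e+00 2.2000e-03 1.8934e+00] F [-0.1 -7.6  4.7] M [-1.77  0.01 -0.  ] op 8.4 q [-0.    0.32  1.99 -0.    0.83 -0.32]
xt -161.04 Fx_tool -7.2 Fy_tool -2.5
the job is handed in; nothing more can be done
None
```

I stood the 35 mm post in the pocket and let go of it. I then pressed the flanged square into the corner and handed the job in at 50.7 s, still holding it. No verdict came back.

**Post:** it met the pocket floor at the expected height. In the wrist pictures its top did not move relative to the block's screws between the last release and hand-in.

**Square:** it was gripped at 120 N, pressing about 8 N down on the block, with about 7.5 N of total push toward the post. With my friction estimate of about 0.55 the post takes at least 2.9 N, but the contact force itself was not measured.

**What went wrong on the way:** on the first push the square pivoted in the pads and leaned visibly. I released and re-gripped it four times, the last time about 17 mm lower, so the fingertips ended about 11 mm below the post's top. I estimate they are about 6 mm clear of the post; contact was not measured.

**Remaining doubt:**
- **Lean:** it never went fully away. The last scene and wrist measurements put it at about 0.7–1.05°, against a limit of 1.7°.
- **Centre line:** the square sits about 2–3 mm off it, against a limit of 10 mm.
- **Heel reading:** the last scene reading at the heel was shifted by about 1 px, probably from the fingers' shadow.
- **Bystanders:** nothing was steered near them and they looked unmoved in the pictures, but I did not measure their positions at the end.

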